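# Demagnetise the pipe tees before welding

## Robot

A 6-joint arm with a two-finger parallel gripper is mounted at the origin on a cart in front of the work surface, level with it; the furniture and walls round the work are solid. World frame = base frame: x ahead of the robot, y to its left, z up, the work surface at z = 0. Lengths are in m, angles in rad, forces in N, time in s.
With the tool pointing down it reaches from about 0.3 to 0.75 m from the base axis. Payload 8.5 kg.
Tool frame: the origin (TCP) lies at the centre of the arm's flange, where the gripper is bolted on; the fingertips stand 173 mm ahead of it and the grasp point (between the pads) lies 155 mm ahead of it (r.tips_ahead is the distance from the TCP to the fingertips, in m); x points along the fingers, z is the direction in which the jaws open and shut, and the axes are right-handed (so a half turn about x gives the same grasp; the last joint's range is limited). The gripper opens to 85 mm and grips with 20 to 120 N. Pads are 22 mm wide; open, the fingers measure 114 mm over their backs; the gripper's body (76 mm by 85 mm) begins 54 mm behind the grasp point. The pads swing forward as they close: fully open they stand 13 mm farther back than shut.
Start: joints at [0.887, 0.381, 1.297, -0, 1.464, -0.215], TCP at [0.248, 0.491, 0.405] pointing down, gripper open.
Joint ranges: [-3.11, 3.11], [-0.89, 2.33], [0.22, 2.48], [-1.42, 4.56], [0.17, 2.85], [-2.88, 2.88]. Speed limits (rad/s): [2.39, 2.39, 3.14, 3.14, 3.14, 3.14].

## Interface

Orientations are given as [roll, pitch, yaw] about the fixed x, y, z axes, in that order (R = Rz(yaw) Ry(pitch) Rx(roll)).
In Python, from workcell import r gives the robot as it stands. The module is installed in compiled form; this text tells all that it offers.
- The arm moves only by the tool play_rows, never from a script. Its arguments are lists of equal length, an entry for each row: "turn": the turn, a rotation vector about the tool's x, y, z in degrees, a list of three; "delta_pos": the shift along the tool's x, y, z in cm, a list of three; "jaw": the closure in counts, from 0 (fully open) to 255 (shut). A call has 1 to 10 rows; each row shifts and turns the pose as measured when the row begins, along the tool's axes as they then stand; what a row does not reach is not made up. A row lasts 1/8 s, in which the tool goes at most 62.5 mm and 10.7 degrees, less where a joint would pass 70% of its speed; a pose out of reach is approached as far as the arm can. A call is refused whole if a number of a shift passes 6.25 or a number of a turn 10.7, either way. A call with a gripper value outside its range is refused whole. The fingers move at their own pace and stop on an object; "grip_force" is the grip in N (left out, the last holds). Time passes only in rows, so rows that do not move let the fingers close. It gives the time, the measured TCP pose, the force and the opening at its end, in the units of the state.
- r.sense(): the state, without advancing time (a new reading comes with each control period).
- r.grab_frame(name): name is "side" or "top"; returns the picture (384x512x3 uint8, red, green, blue); there is no depth.
- r.camera_model(name): a dict with "fx", "fy", "cx", "cy" (pixels), "eye" and "attitude" of the camera in the world. Camera axes: x right, y down, z forward; pixel columns grow to the right and rows downward; lengths in m; the calibration is good to about 2 mm. A picture is of the moment at which its call begins. camera_model takes no time and is no camera call.
- r.job_done(): hands the job in, once; it reports no verdict.
The state is a dict: "time": time; "qpos": joint angles; "joint_velocities": joint speeds; "joint_efforts": joint torques, N m; "eef_pos": TCP position; "ee_rot": TCP orientation; "force": force on the tool from outside, world axes, zero at the start; "torque": the same for the moment, N m; "width": finger opening in m.
Only numpy, scipy, OpenCV 4.12 (cv2) and the standard library are available. Lean on these libraries where they do the work, as an engineer would, in place of code of your own. Each camera call takes 0.05 s, during which the arm holds its last target.

## Task

The pipe tees have picked up magnetism that would blow the welding arc about: fold the demagnetiser's cover up until it stands open, lay every tee from the bench in its chamber, fold the cover fully shut, then press the start button fully down and let it spring back. After that fold the cover open again, move all the tees to the steel tray, and leave the cover fully shut. Fold the cover down gently, never slamming it, and leave the other things on the bench where they are.

Things in the scene. Friction and masses are not known exactly. Their poses are not given: they have to be found in the camera images.
- chamber_floor (a point): Middle of the chamber floor of the bench demagnetiser, a grey sheet-metal case 200 x 320 mm fixed in front of the robot; 22 mm above the bench. Axes: z up, +x to the case's back (hinge side), +y to its left seen from the robot. The chamber is open at the top, 180 mm (x) by 230 mm (y) inside, its rim 66 mm above the bench, walls 10 mm. With the cover shut, 63 mm high inside.
- cover_hinge (a point): Middle of the cover's hinge line, 66 mm above the bench, on the back edge of the case (100 mm behind the chamber's middle); the hinge line runs along the case's y. Same axes as the case.
- cover (a joint): Angle of the demagnetiser's folding cover, rad: 0 shut, 1.57 upright, grows as it is lifted, end stop at 1.9. An aluminium pan 200 x 250 mm, 22 mm high, 0.4 kg, on a stiff friction hinge (0.75 Nm): it stays at any angle where it is left and takes up to 6 N at its lift bar to move.
- cover_bar (a point): Middle of the cover's black lift bar: round, 12 mm thick, 142 mm long, parallel to the hinge, held 40 mm (centre) in front of the cover's front edge by two thin rods 65 mm either side of the middle, so a finger passes behind it. It is 240 mm from the hinge line and turns with the cover; shut, it is 78 mm above the bench. Axes turn with the cover (y along the bar).
- start_button (a joint): Travel of the start button, m: 0 released, 0.008 fully down; pressed straight down against a spring that starts at 1.5 N and takes 5 N when fully down; it springs back when let go.
- start_button_top (a point): Centre of the top face of the start button: a round black button 32 mm across in a steel collar, on the 70 mm wide control deck to the right (-y) of the chamber, level with its rim. Released, its top is 91 mm above the bench, 12 mm above the collar. The only button; the small clear dome behind it is a lamp.
- tray: Flat open steel tray 270 x 180 mm, 30 mm high, walls and floor 3 mm, 1 kg, on the bench to the left of the demagnetiser. Origin at the centre of its underside, x along its long side, z up; inside 264 x 174 mm.
- tee_1_centre (a point): Galvanised pipe tee, 50 x 60 x 32 mm, about 0.16 kg, lying flat on the bench to the right of the demagnetiser (two or three of the four are there, the rest absent). The point is its centre, half-way up. Its y is the axis of the run (60 mm long), +x points to the branch mouth (first size: back of the run to branch mouth), z is up as it lies (third size: the pipe diameter).
- tee_2_centre (a point): Galvanised pipe tee, 47 x 60 x 28 mm, about 0.16 kg, lying flat on the bench to the right of the demagnetiser (two or three of the four are there, the rest absent). The point is its centre, half-way up. Its y is the axis of the run (60 mm long), +x points to the branch mouth (first size: back of the run to branch mouth), z is up as it lies (third size: the pipe diameter).
- tee_3_centre (a point): Galvanised pipe tee, 52 x 60 x 36 mm, about 0.16 kg, lying flat on the bench to the right of the demagnetiser (two or three of the four are there, the rest absent). The point is its centre, half-way up. Its y is the axis of the run (60 mm long), +x points to the branch mouth (first size: back of the run to branch mouth), z is up as it lies (third size: the pipe diameter).
- tee_4_centre (a point): Galvanised pipe tee, 52 x 60 x 36 mm, about 0.16 kg, lying flat on the bench to the right of the demagnetiser (two or three of the four are there, the rest absent). The point is its centre, half-way up. Its y is the axis of the run (60 mm long), +x points to the branch mouth (first size: back of the run to branch mouth), z is up as it lies (third size: the pipe diameter).
- blank_flange: Round steel pipe flange, 90 mm across, 16 mm thick, lying behind and to the right of the demagnetiser; not part of the job. Origin at the centre of its underside.
- tape_measure: Yellow tape measure, 34 x 84 x 64 mm, standing behind the tray; not part of the job. Origin at the centre of its underside.
Mind the look-alikes: they are no part of the job. Leave any pink or purple look-alike of the part that bears tee_1_centre alone.

How it is judged:
By the outcome, as a careful person would: the job done as asked, in the order asked, and still so for the second after the job is handed in, with the robot touching nothing.
Of tee_1, tee_2, tee_3, tee_4 only 2 to 3 are there at a start; the rules pass over those that are not, and their reading is None.
At some moment in a run one of tray may be knocked a few centimetres aside while the robot is not near it.
Once in a run the grip may slacken for a moment while it holds something.
It also fails if it takes over 210 s, if anything falls off the work surface, if the arm or the gripper's body presses on something with over 40 N, if the wrist force passes 120 N, or if a joint passes its speed limit or range.

## Working session

There is one attempt and no reset: what is moved stays moved. The work goes in short steps, Python scripts to look and compute and a tool call to move; the robot and the scene stay as the last step left them, time stands still between calls to the robot, and variables do not carry over. Pictures are saved under pics/ and viewed, and the job is handed in when it is done.

Besides the shell and the picture viewer there is one more tool, called after "Emit:" by a JSON object that holds its "op" and its "data". play_rows: Moves the arm, as the interface text tells. Its arguments: {"type":"object","properties":{"turn":{"type":"array"},"delta_pos":{"type":"array"},"jaw":{"type":"array"},"grip_force":{"type":"number"}},"required":["turn","delta_pos","jaw"]}

```bash
mkdir -p pics; ls
python3 - <<'E'
from workcell import r
import cv2,json
print(r.sense())
for n in("side","top"):
    print(r.camera_model(n))
    im=r.grab_frame(n); cv2.imwrite(f"pics/{n}0.png",cv2.resize(im[:,:,::-1],(800,600),interpolation=cv2.INTER_CUBIC))
print(r.tips_ahead)
E
```

```text
pics
{'time': 0.0, 'qpos': array([ 8.86722963e-01,  3.81231970e-01,  1.29827894e+00,  5.52909084e-07,
        1.46360091e+00, -2.15288482e-01]), 'joint_velocities': array([ 0.00057643, -0.00017278,  0.00128858, -0.00030247,  0.00037801,
       -0.00177109]), 'joint_efforts': array([-1.33242258e-03, -4.48472822e+01, -2.31277943e+01, -1.77089123e-04,
        4.79451890e-03, -7.13096961e-05]), 'eef_pos': array([0.24846199, 0.49063503, 0.40408614]), 'ee_rot': array([ 2.92594236,  1.56927717, -2.25523156]), 'force': array([-0.04498251,  0.45923807,  0.20931497]), 'torque': array([-0.00395216, -0.00290686,  0.00413088]), 'width': 0.08564796991952969}
{'fx': 391.1821438870458, 'fy': 391.1821438870458, 'cx': 259.04290476986625, 'cy': 191.01654646352011, 'eye': array([ 0.15058931, -1.1089504 ,  0.79011828]), 'attitude': array([-2.1350016 , -0.00660823, -0.35571607])}
{'fx': 485.49358089159597, 'fy': 485.49358089159597, 'cx': 263.18229205753045, 'cy': 185.60110109106262, 'eye': array([ 0.24833427, -0.04184048,  1.45956038]), 'attitude': array([-2.93114483e+00,  1.50983119e-03, -1.60761729e+00])}
0.1734
```

View pics/side0.png

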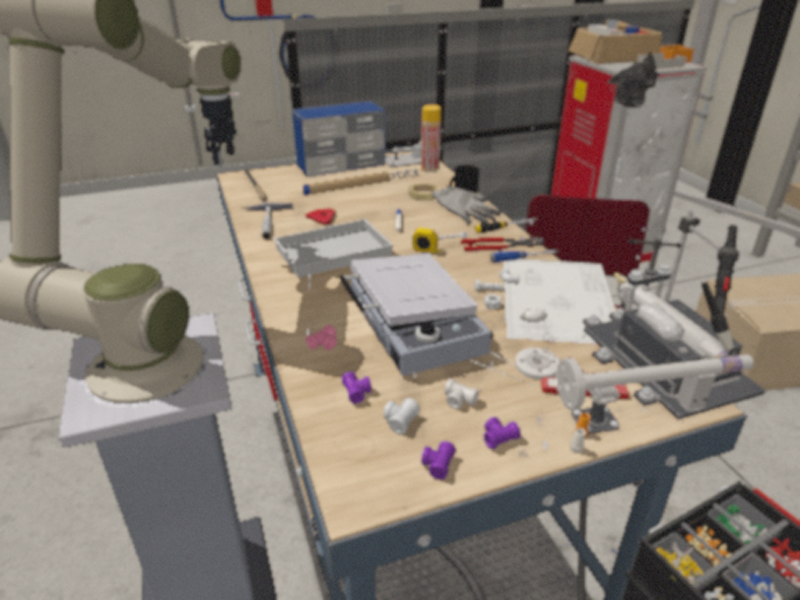

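View pics/top0.png

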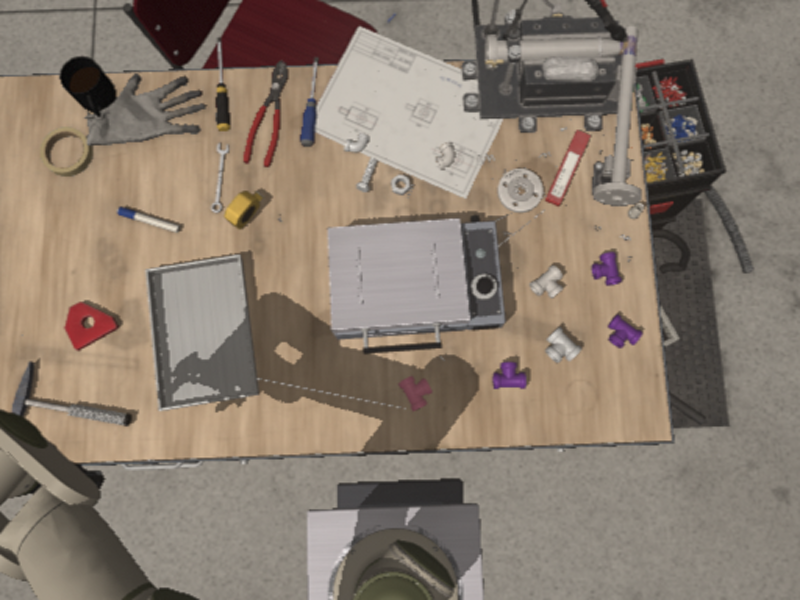

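```bash
cat > h.py <<'E'
from workcell import r
import cv2,numpy as np
from scipy.spatial.transform import Rotation as Ro
def cam(n):
    m=r.camera_model(n); return m,Ro.from_euler('xyz',m['attitude']).as_matrix()
def unproj(n,u,v,z):
    m,R=cam(n); d=R@np.array([(u-m['cx'])/m['fx'],(v-m['cy'])/m['fy'],1]); e=np.array(m['eye']); return e+d*(z-e[2])/d[2]
def proj(n,p):
    m,R=cam(n); c=R.T@(np.array(p)-m['eye']); return np.array([m['fx']*c[0]/c[2]+m['cx'],m['fy']*c[1]/c[2]+m['cy']])
def crop(n,x0,y0,x1,y1,name,im=None,pts=()):
    if im is None: im=r.grab_frame(n)
    s=min(800/(x1-x0),600/(y1-y0)); o=cv2.resize(im[y0:y1,x0:x1,::-1],None,fx=s,fy=s,interpolation=cv2.INTER_CUBIC)
    for p in pts:
        u,v=proj(n,p); cv2.circle(o,(int((u-x0+.5)*s),int((v-y0+.5)*s)),3,(0,0,255),-1)
    cv2.imwrite("pics/"+name,o); print(name,'scale',s,'off',x0,y0); return im
def st():
    s=r.sense(); R=Ro.from_euler('xyz',s['ee_rot']).as_matrix()
    print('t',round(s['time'],2),'p',s['eef_pos'].round(4),'w',round(s['width'],4),'F',s['force'].round(1)); print(R.round(3)); return s,R
E
python3 - <<'E'
from h import *
st()
im=crop("top",200,130,340,235,"c1.png"); crop("top",310,150,430,250,"c2.png",im); cv2.imwrite("pics/raw_top.png",im[:,:,::-1])
s=.64
for n,u,v in [("a",547,281),("b",563,344)]:print(n,unproj("top",u*s,v*s,.016))
E
```

```text
t 0.1 p [0.2485 0.4906 0.4042] w 0.0852 F [-0.2  0.2  0.2]
[[-0.001 -0.892  0.452]
 [-0.001  0.452  0.892]
 [-1.     0.    -0.001]]
c1.png scale 5.714285714285714 off 200 130
c2.png scale 6.0 off 310 150
a [ 0.5646721  -0.31630054  0.016     ]
b [ 0.44003302 -0.3377511   0.016     ]
```

View pics/c1.png

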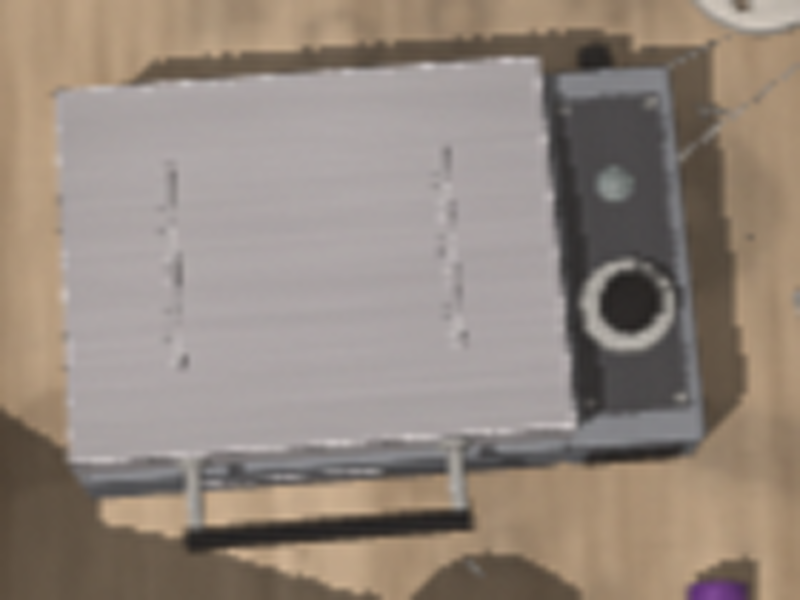

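View pics/c2.png

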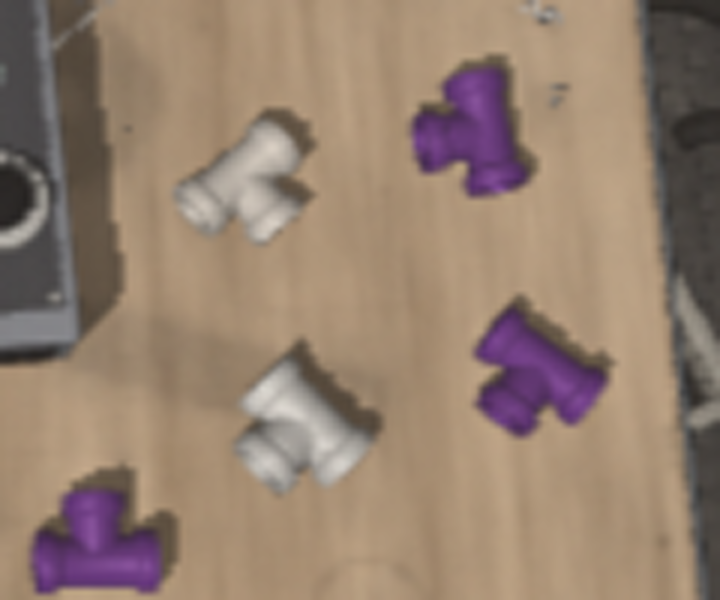

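```bash
cat >> h.py <<'E'
def up1(x,y,z): return unproj("top",200+x/5.714-.5,130+y/5.714-.5,z)
def up2(x,y,z): return unproj("top",310+x/6-.5,150+y/6-.5,z)
E
python3 - <<'E'
from h import *
c=[up1(*p,.088) for p in [(57,92),(540,58),(577,428),(72,463)]]
for x in c: print(x.round(4))
for i in range(4): d=c[(i+1)%4]-c[i]; print(np.linalg.norm(d).round(4),np.degrees(np.arctan2(d[1],d[0])).round(1))
print('mean',np.mean(c,0))
b=[up1(*p,.082) for p in[(187,541),(470,515)]];d=b[0]-b[1];print('bar',b,np.linalg.norm(d),np.degrees(np.arctan2(d[1],d[0])),np.mean(b,0))
print('btn',up1(630,302,.091))
for n,pp,z in [("A",[(272,128),(196,210),(278,226)],.016),("B",[(270,375),(352,462),(258,462)],.017)]:
    q=[up2(*p,z) for p in pp]; [print(n,x.round(4)) for x in q]
    d=q[0]-q[1]; print(np.linalg.norm(d),np.degrees(np.arctan2(d[1],d[0])))
E
```

```text
[0.6673 0.1029 0.088 ]
[ 0.6762 -0.1465  0.088 ]
[ 0.4822 -0.1553  0.088 ]
[0.4738 0.098  0.088 ]
0.2495 -87.9
0.1943 -177.4
0.2535 91.9
0.1935 1.4
mean [ 0.57487935 -0.02522285  0.088     ]
bar [array([0.43326948, 0.04181429, 0.082     ]), array([ 0.4411049 , -0.09998389,  0.082     ])] 0.14201449776221317 93.16280929069475 [ 0.43718719 -0.0290848   0.082     ]
btn [ 0.54514065 -0.18521744  0.091     ]
A [ 0.5923 -0.3329  0.016 ]
A [ 0.5511 -0.2912  0.016 ]
A [ 0.5413 -0.3321  0.016 ]
0.05868991889564387 -45.33761552158572
B [ 0.4652 -0.322   0.017 ]
B [ 0.42   -0.3594  0.017 ]
B [ 0.4218 -0.3127  0.017 ]
0.058634053003768755 39.64571219624503
```

```bash
cat >> h.py <<'E'
import json
def down(az,tilt=0):
    """tool x down (tilt deg: toward +horizontal dir of tool z), tool z azimuth az deg"""
    a=np.radians(az); z=np.array([np.cos(a),np.sin(a),0]); x=np.array([0,0,-1.]); y=np.cross(z,x)
    R=np.column_stack([x,y,z])
    return R@Ro.from_euler('y',tilt,degrees=True).as_matrix()
def plan(wps,jaw,start=None):
    """wps: list of (pos, R, nrows). prints rows"""
    s=r.sense() if start is None else None
    p,R=(s['eef_pos'],Ro.from_euler('xyz',s['ee_rot']).as_matrix()) if s else start
    T=[];D=[]
    for P,Q,n in wps:
        P=np.array(P,float); w=Ro.from_matrix(R.T@Q).as_rotvec(); p0,R0=p,R
        for i in range(n):
            Rn=R0@Ro.from_rotvec(w*(i+1)/n).as_matrix(); pn=p0+(P-p0)*(i+1)/n
            T.append(np.degrees(Ro.from_matrix(R.T@Rn).as_rotvec()).round(1).tolist()); D.append((R.T@(pn-p)*100).round(2).tolist()); p,R=pn,Rn
    print('turn',json.dumps(T)); print('delta_pos',json.dumps(D)); print('jaw',[jaw]*len(T))
E
python3 - <<'E'
from h import *
plan([((.437,-.029,.40),down(2.2),10)],165)
E
```

```text
turn [[6.1, -0.0, 0.0], [6.1, -0.0, 0.0], [6.1, -0.0, 0.0], [6.1, -0.0, 0.0], [6.1, -0.0, 0.0], [6.1, -0.0, 0.0], [6.1, -0.0, 0.0], [6.1, -0.0, 0.0], [6.1, -0.0, 0.0], [6.1, -0.0, 0.0]]
delta_pos [[0.05, -4.03, -3.78], [0.05, -4.41, -3.33], [0.04, -4.74, -2.85], [0.04, -5.01, -2.33], [0.04, -5.23, -1.78], [0.04, -5.39, -1.22], [0.04, -5.49, -0.64], [0.04, -5.53, -0.05], [0.04, -5.5, 0.53], [0.04, -5.41, 1.12]]
jaw [165, 165, 165, 165, 165, 165, 165, 165, 165, 165]
```

Emit:
{"op": "play_rows", "data": {"turn": [[6.1, 0, 0], [6.1, 0, 0], [6.1, 0, 0], [6.1, 0, 0], [6.1, 0, 0], [6.1, 0, 0], [6.1, 0, 0], [6.1, 0, 0], [6.1, 0, 0], [6.1, 0, 0]], "delta_pos": [[0, -4.0, -3.8], [0, -4.4, -3.3], [0, -4.7, -2.9], [0, -5, -2.3], [0, -5.2, -1.8], [0, -5.4, -1.2], [0, -5.5, -0.6], [0, -5.5, 0], [0, -5.5, 0.5], [0, -5.4, 1.1]], "jaw": [165, 165, 165, 165, 165, 165, 165, 165, 165, 165], "grip_force": 25}}

```text
time: 1.4
eef_pos: [0.4324, -0.0438, 0.4035]
ee_rot: [-1.883, 1.569, -1.875]
force: [1.5, 0.4, 0.7]
width: 0.0302
```

Run:
```python
from h import *
s,R=st(); print(s['qpos'].round(3))
plan([((.437,-.029,.30),down(2.2),4)],165)
im=crop("side",150,100,350,250,"s1.png")
```

```text
t 1.4 p [ 0.4324 -0.0438  0.4035] w 0.0302 F [1.5 0.4 0.7]
[[-0.    -0.009  1.   ]
 [-0.001  1.     0.009]
 [-1.    -0.001 -0.   ]]
[-0.374  0.178  1.594 -0.002  1.369 -0.383]
turn [[-0.4, -0.0, 0.0], [-0.4, -0.0, 0.0], [-0.4, -0.0, 0.0], [-0.4, -0.0, 0.0]]
delta_pos [[2.59, 0.37, 0.12], [2.59, 0.37, 0.12], [2.59, 0.37, 0.12], [2.59, 0.37, 0.13]]
jaw [165, 165, 165, 165]
s1.png scale 4.0 off 150 100
```

View pics/s1.png

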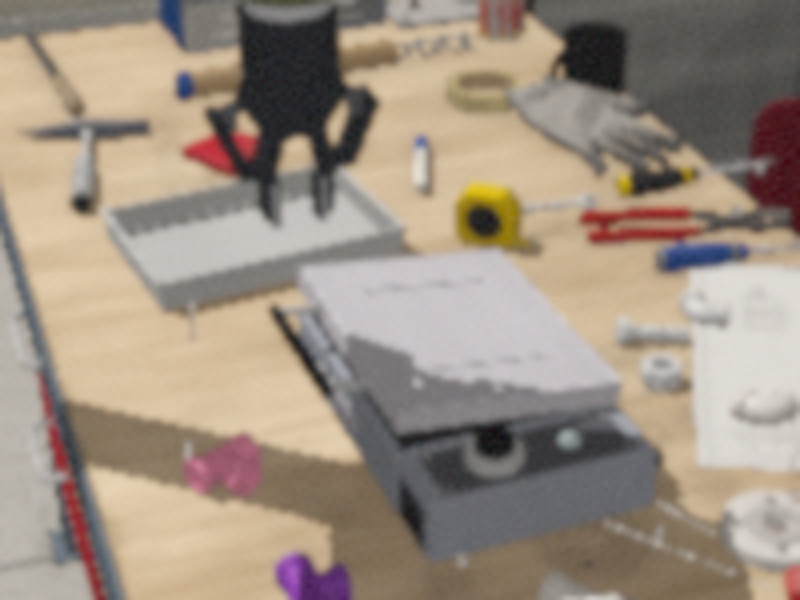

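Emit:
{"op": "play_rows", "data": {"turn": [[-0.8, 0, 0], [-0.8, 0, 0], [0, 0, 0], [0, 0, 0], [0, 0, 0], [0, 0, 0]], "delta_pos": [[2.6, 0.7, 0.2], [2.6, 0.7, 0.2], [2.6, 0.1, 0.1], [2.6, 0, 0], [0, 0, 0], [0, 0, 0]], "jaw": [165, 165, 165, 165, 165, 165]}}

```text
time: 2.2
eef_pos: [0.4401, -0.0362, 0.2967]
ee_rot: [-1.413, 1.566, -1.388]
force: [0.5, -0.1, 0.1]
width: 0.0299
```

Run:
```python
from h import *
s,R=st()
plan([((.437,-.029,.243),down(2.2),3)],165)
```

```text
t 2.2 p [ 0.4401 -0.0362  0.2967] w 0.0299 F [ 0.5 -0.1  0.1]
[[ 0.001 -0.024  1.   ]
 [-0.005  1.     0.024]
 [-1.    -0.005  0.001]]
turn [[-0.3, 0.0, 0.1], [-0.3, 0.0, 0.1], [-0.3, 0.0, 0.1]]
delta_pos [[1.79, 0.25, -0.1], [1.79, 0.25, -0.1], [1.79, 0.25, -0.09]]
jaw [165, 165, 165]
```

Emit:
{"op": "play_rows", "data": {"turn": [[0, 0, 0], [0, 0, 0], [0, 0, 0], [0, 0, 0], [0, 0, 0]], "delta_pos": [[0, 0.7, -0.3], [1.8, 0, 0], [1.8, 0, 0], [1.8, 0, 0], [0, 0, 0]], "jaw": [165, 165, 165, 165, 165]}}

```text
time: 2.82
eef_pos: [0.437, -0.0279, 0.2457]
ee_rot: [-0.688, 1.559, -0.663]
force: [0.7, -0.4, 0.1]
width: 0.0303
```

Run:
```python
from h import *
s,R=st()
crop("side",150,100,350,250,"s2.png");crop("top",200,130,340,235,"t2.png")
```

```text
t 2.83 p [ 0.437  -0.0279  0.2457] w 0.0303 F [ 0.7 -0.4  0.1]
[[ 0.009 -0.025  1.   ]
 [-0.007  1.     0.025]
 [-1.    -0.007  0.009]]
s2.png scale 4.0 off 150 100
t2.png scale 5.714285714285714 off 200 130
```

View pics/s2.png

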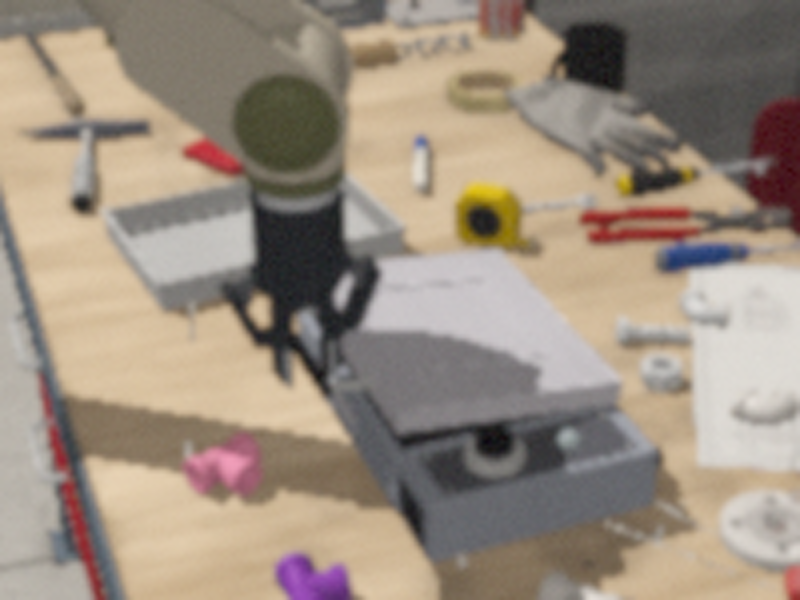

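Emit:
{"op": "play_rows", "data": {"turn": [[0, 0, 0], [0, 0, 0], [0, 0, 0], [0, 0, 0], [0, 0, 0]], "delta_pos": [[0.4, 0, 0], [0, 0, 0], [0, 0, 0], [0, 0, 0], [0, 0, 0]], "jaw": [165, 255, 255, 255, 255], "grip_force": 30}}

```text
time: 3.55
eef_pos: [0.433, -0.028, 0.2421]
ee_rot: [-2.155, 1.56, -2.127]
force: [-1.2, -0.6, -4.0]
width: 0.0108
```

Run:
```python
from h import *
s,R=st()
```

```text
t 3.55 p [ 0.433  -0.028   0.2421] w 0.0108 F [-1.2 -0.6 -4. ]
[[-0.006 -0.029  1.   ]
 [-0.009  1.     0.029]
 [-1.    -0.009 -0.006]]
```

```bash
cat >> h.py <<'E'
def arc(th0,th1,n):
    f=lambda t:np.array([.24*(1-np.cos(t))+.012*np.sin(t), .24*np.sin(t)-.012*(1-np.cos(t))])
    t=np.radians(np.linspace(th0,th1,n+1)); P=np.array([f(x) for x in t]); d=np.diff(P,axis=0)*100
    print([[round(-z,2),0,round(x,2)] for x,z in d])
E
python3 - <<'E'
from h import *
arc(0,36,9); arc(36,68,8); arc(68,92,6)
E
```

```text
[[np.float64(-1.67), 0, np.float64(0.14)], [np.float64(-1.66), 0, np.float64(0.26)], [np.float64(-1.64), 0, np.float64(0.37)], [np.float64(-1.61), 0, np.float64(0.49)], [np.float64(-1.57), 0, np.float64(0.6)], [np.float64(-1.52), 0, np.float64(0.71)], [np.float64(-1.47), 0, np.float64(0.81)], [np.float64(-1.41), 0, np.float64(0.91)], [np.float64(-1.34), 0, np.float64(1.01)]]
[[np.float64(-1.27), 0, np.float64(1.1)], [np.float64(-1.19), 0, np.float64(1.18)], [np.float64(-1.1), 0, np.float64(1.26)], [np.float64(-1.01), 0, np.float64(1.34)], [np.float64(-0.92), 0, np.float64(1.4)], [np.float64(-0.82), 0, np.float64(1.47)], [np.float64(-0.71), 0, np.float64(1.52)], [np.float64(-0.6), 0, np.float64(1.56)]]
[[np.float64(-0.49), 0, np.float64(1.6)], [np.float64(-0.38), 0, np.float64(1.63)], [np.float64(-0.27), 0, np.float64(1.66)], [np.float64(-0.15), 0, np.float64(1.67)], [np.float64(-0.03), 0, np.float64(1.68)], [np.float64(0.08), 0, np.float64(1.68)]]
```

Emit:
{"op": "play_rows", "data": {"turn": [[0, 0, 0], [0, 0, 0], [0, 0, 0], [0, 0, 0], [0, 0, 0], [0, 0, 0], [0, 0, 0]], "delta_pos": [[-1.7, 0, 0.15], [-1.7, 0, 0.25], [-1.6, 0, 0.4], [-1.6, 0, 0.5], [-1.6, 0, 0.6], [-1.5, 0, 0.7], [0, 0, 0]], "jaw": [255, 255, 255, 255, 255, 255, 255]}}

```text
time: 4.42
eef_pos: [0.4674, -0.0266, 0.3432]
ee_rot: [-0.349, 1.544, -0.322]
force: [-6.1, -1.1, 4.4]
width: 0.0114
```

Run:
```python
from h import *
s,R=st();print(s['qpos'].round(3))
crop("side",150,50,350,200,"s3.png")
```

```text
t 4.42 p [ 0.4674 -0.0266  0.3432] w 0.0114 F [-6.1 -1.1  4.4]
[[ 0.026 -0.027  0.999]
 [-0.009  1.     0.027]
 [-1.    -0.009  0.025]]
[-0.31   0.296  1.624 -0.     1.195 -0.337]
s3.png scale 4.0 off 150 50
```

View pics/s3.png

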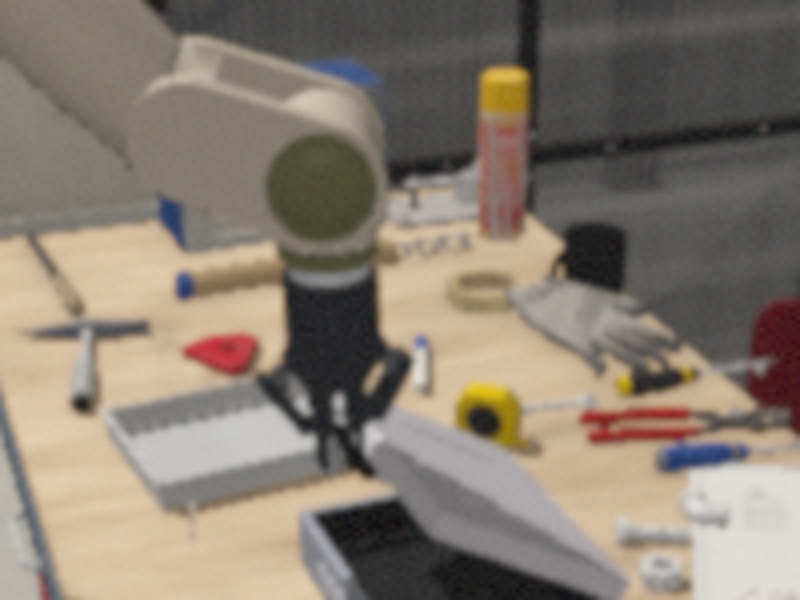

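Run:
```python
from h import *
arc(25,61,9); arc(60,92,8)
```

```text
[[np.float64(-1.45), 0, np.float64(0.84)], [np.float64(-1.39), 0, np.float64(0.93)], [np.float64(-1.32), 0, np.float64(1.03)], [np.float64(-1.25), 0, np.float64(1.12)], [np.float64(-1.17), 0, np.float64(1.2)], [np.float64(-1.08), 0, np.float64(1.28)], [np.float64(-0.99), 0, np.float64(1.35)], [np.float64(-0.89), 0, np.float64(1.42)], [np.float64(-0.79), 0, np.float64(1.48)]]
[[np.float64(-0.71), 0, np.float64(1.52)], [np.float64(-0.6), 0, np.float64(1.56)], [np.float64(-0.49), 0, np.float64(1.6)], [np.float64(-0.38), 0, np.float64(1.63)], [np.float64(-0.27), 0, np.float64(1.66)], [np.float64(-0.15), 0, np.float64(1.67)], [np.float64(-0.03), 0, np.float64(1.68)], [np.float64(0.08), 0, np.float64(1.68)]]
```

Emit:
{"op": "play_rows", "data": {"turn": [[0, 0, 0], [0, 0, 0], [0, 0, 0], [0, 0, 0], [0, 0, 0], [0, 0, 0], [0, 0, 0], [0, 0, 0], [0, 0, 0]], "delta_pos": [[-1.5, 0, 0.8], [-1.4, 0, 0.9], [-1.35, 0, 1.0], [-1.3, 0, 1.1], [-1.2, 0, 1.15], [-1.1, 0, 1.25], [-1.0, 0, 1.35], [-0.9, 0, 1.4], [0, 0, 0]], "jaw": [255, 255, 255, 255, 255, 255, 255, 255, 255]}}

```text
time: 5.6
eef_pos: [0.5616, -0.0246, 0.4267]
ee_rot: [0.087, 1.555, 0.111]
force: [-0.6, -0.8, 5.7]
width: 0.0112
```

Run:
```python
from h import *
s,R=st();print(s['qpos'].round(3))
crop("side",150,50,350,200,"s4.png")
```

```text
t 5.6 p [ 0.5616 -0.0246  0.4267] w 0.0112 F [-0.6 -0.8  5.7]
[[ 0.015 -0.025  1.   ]
 [ 0.002  1.     0.025]
 [-1.     0.001  0.016]]
[-0.255  0.386  1.225  0.006  1.516 -0.28 ]
s4.png scale 4.0 off 150 50
```

View pics/s4.png

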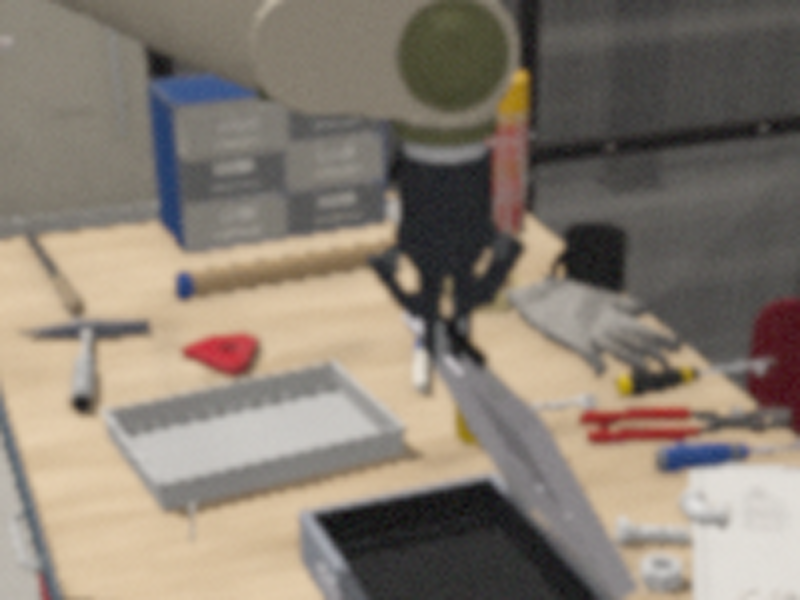

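Emit:
{"op": "play_rows", "data": {"turn": [[0, 0, 0], [0, 0, 0], [0, 0, 0], [0, 0, 0], [0, 0, 0], [0, 0, 0], [0, 0, 0], [0, 0, 0], [0, 0, 0], [0, 0, 0]], "delta_pos": [[-0.7, 0, 1.5], [-0.6, 0, 1.55], [-0.5, 0, 1.6], [-0.4, 0, 1.65], [-0.3, 0, 1.65], [-0.15, 0, 1.7], [0, 0, 1.7], [0.1, 0, 1.7], [0.15, 0, 1.0], [0, 0, 0]], "jaw": [255, 255, 255, 255, 255, 255, 255, 255, 255, 255]}}

```text
time: 6.9
eef_pos: [0.6964, -0.0201, 0.4521]
ee_rot: [1.888, 1.566, 1.913]
force: [3.4, 0.2, -1.0]
width: 0.0108
```

Run:
```python
from h import *
s,R=st();print(s['qpos'].round(3))
crop("side",150,20,400,207,"s5.png")
```

```text
t 6.9 p [ 0.6964 -0.0201  0.4521] w 0.0108 F [ 3.4  0.2 -1. ]
[[-0.001 -0.025  1.   ]
 [ 0.004  1.     0.025]
 [-1.     0.004 -0.001]]
[-0.199  0.643  0.708  0.004  1.793 -0.223]
s5.png scale 3.2 off 150 20
```

View pics/s5.png

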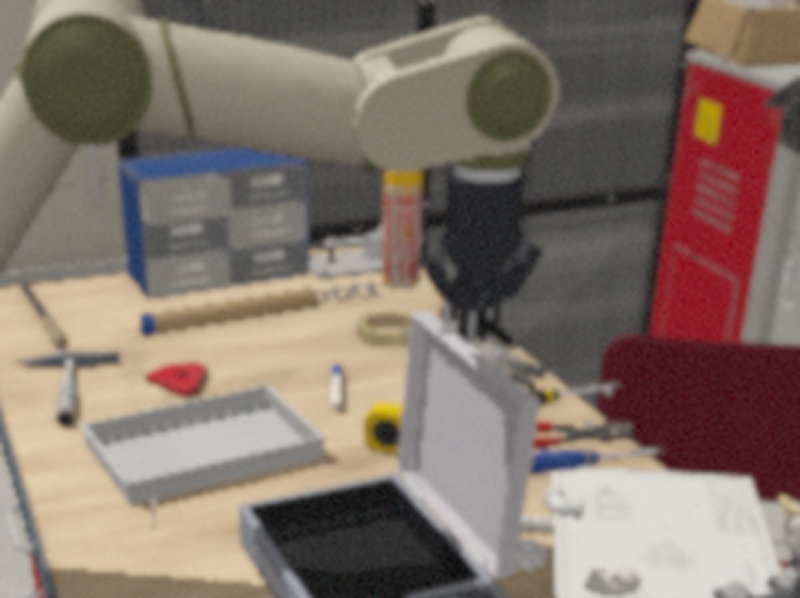

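Emit:
{"op": "play_rows", "data": {"turn": [[0, 0, 0], [0, 0, 0], [0, 0, 0], [0, 0, 0], [0, 0, 0], [0, 0, 0], [0, 0, 0]], "delta_pos": [[0, 0, 0], [0, 0, 0], [0, 0, 0], [-1.5, 0, 0], [-1.5, 0, 0], [-1.5, 0, 0], [-1, 0, 0]], "jaw": [165, 165, 165, 165, 165, 165, 165]}}

```text
time: 7.82
eef_pos: [0.6949, -0.0206, 0.5083]
ee_rot: [2.338, 1.564, 2.362]
force: [-0.3, -1.4, -0.1]
width: 0.0301
```

Run:
```python
from h import *
s,R=st();print(s['qpos'].round(3))
crop("side",150,20,400,207,"s6.png")
```

```text
t 7.83 p [ 0.6949 -0.0206  0.5083] w 0.0301 F [-0.3 -1.4 -0.1]
[[-0.005 -0.024  1.   ]
 [ 0.004  1.     0.024]
 [-1.     0.005 -0.004]]
[-0.2    0.641  0.556  0.004  1.949 -0.222]
s6.png scale 3.2 off 150 20
```

View pics/s6.png

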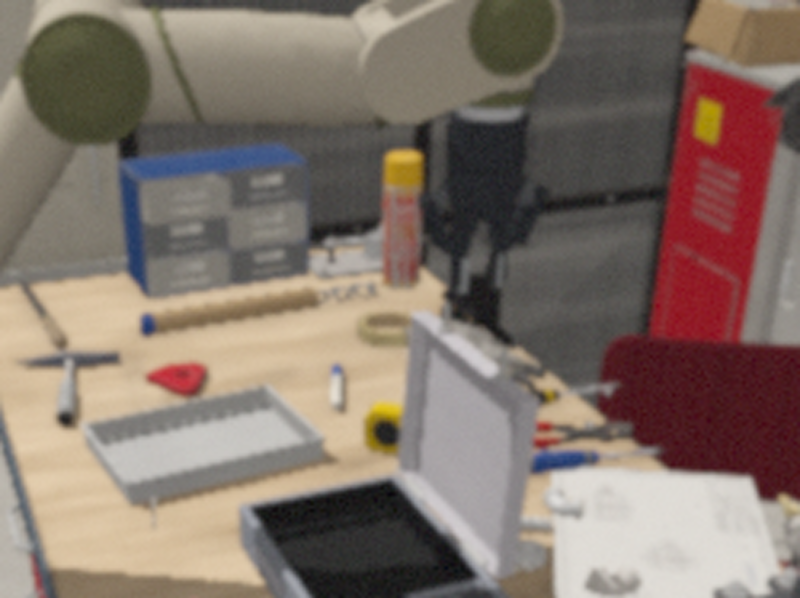

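Run:
```python
from h import *
plan([((.60,-.04,.50),down(1.4),2),((.572,-.312,.36),down(-45),7),],30)
```

```text
turn [[-0.0, -0.1, -0.1], [-0.0, -0.1, -0.1], [6.6, -0.0, -0.0], [6.6, -0.0, -0.0], [6.6, -0.0, -0.0], [6.6, -0.0, -0.0], [6.6, -0.0, -0.0], [6.6, -0.0, -0.0], [6.6, -0.0, -0.0]]
delta_pos [[0.49, -0.86, -4.75], [0.48, -0.86, -4.76], [2.0, -3.87, -0.49], [2.0, -3.91, -0.04], [2.0, -3.88, 0.41], [2.0, -3.81, 0.85], [2.0, -3.69, 1.29], [2.0, -3.51, 1.7], [2.0, -3.29, 2.1]]
jaw [30, 30, 30, 30, 30, 30, 30, 30, 30]
```

Emit:
{"op": "play_rows", "data": {"turn": [[0, 0, 0], [0, 0, 0], [6.6, 0, 0], [6.6, 0, 0], [6.6, 0, 0], [6.6, 0, 0], [6.6, 0, 0], [6.6, 0, 0], [6.6, 0, 0], [0, 0, 0]], "delta_pos": [[-0.2, -0.8, -4.8], [0, -0.8, -4.8], [2, -3.9, -0.5], [2, -3.9, 0], [2, -3.9, 0.4], [2, -3.8, 0.8], [2, -3.7, 1.3], [2, -3.5, 1.7], [2, -2.8, 1.7], [0, 0, 0]], "jaw": [165, 165, 100, 0, 0, 0, 0, 0, 0, 0]}}

```text
time: 9.12
eef_pos: [0.5632, -0.3115, 0.3621]
ee_rot: [3.081, 1.562, 2.273]
force: [0.2, 0.3, -0.1]
width: 0.0854
```

Run:
```python
from h import *
s,R=st()
crop("top",220,100,440,265,"t7.png")
crop("side",200,130,400,280,"s7.png")
```

```text
t 9.12 p [ 0.5632 -0.3115  0.3621] w 0.0854 F [ 0.2  0.3 -0.1]
[[-0.006  0.723  0.691]
 [ 0.007  0.691 -0.723]
 [-1.     0.001 -0.009]]
t7.png scale 3.6363636363636362 off 220 100
s7.png scale 4.0 off 200 130
```

View pics/t7.png

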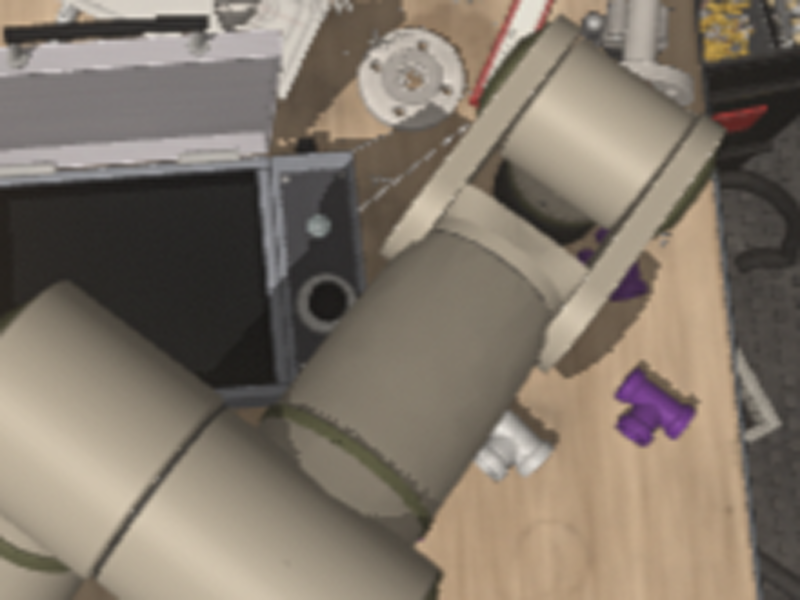

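View pics/s7.png

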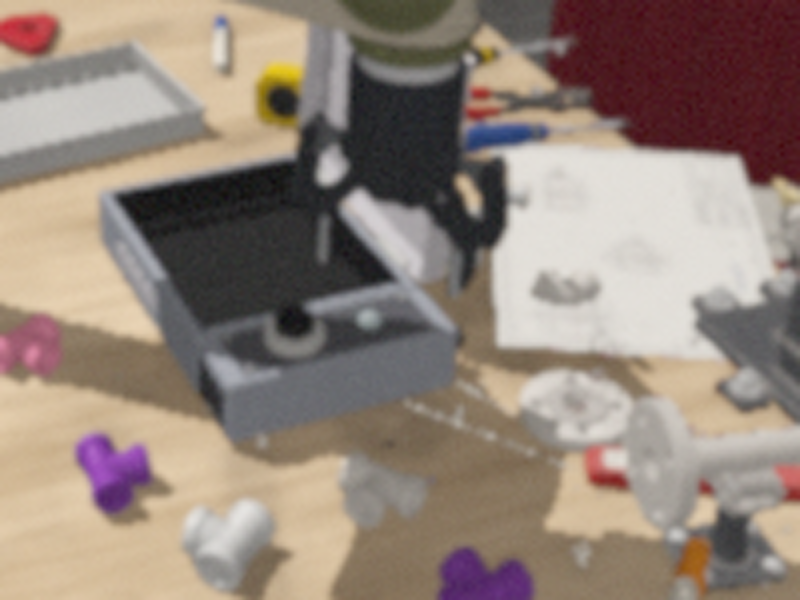

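Run:
```python
from h import *
for p in [(.5923,-.3329,.016),(.5511,-.2912,.016),(.5413,-.3321,.016)]:
    u=(proj("side",p)-[200,130]+.5)*4; print(u)
plan([((.572,-.312,.30),down(-45),2),((.572,-.312,.20),down(-45),3),],0)
```

```text
[425.36058551 493.98435394]
[351.59789429 471.69188083]
[362.00582564 509.20316856]
turn [[-0.5, -0.2, -0.0], [-0.5, -0.2, -0.0], [0.0, -0.0, -0.0], [0.0, -0.0, -0.0], [0.0, -0.0, -0.0]]
delta_pos [[3.22, 0.2, 0.39], [3.22, 0.2, 0.38], [3.33, 0.0, 0.0], [3.33, 0.0, 0.0], [3.33, 0.0, 0.0]]
jaw [0, 0, 0, 0, 0]
```

Emit:
{"op": "play_rows", "data": {"turn": [[0, 0, 0], [0, 0, 0], [0, 0, 0], [0, 0, 0], [0, 0, 0], [0, 0, 0]], "delta_pos": [[3.2, 0.3, 0.4], [3.2, 0.2, 0.3], [3.3, 0, 0], [3.3, 0, 0], [2.3, 0, 0], [0, 0, 0]], "jaw": [0, 0, 0, 0, 0, 0]}}

```text
time: 9.98
eef_pos: [0.5758, -0.3032, 0.2145]
ee_rot: [0.566, 1.563, -0.222]
force: [0.3, -0.2, 0.1]
width: 0.0853
```

Run:
```python
from h import *
s,R=st()
plan([((.572,-.312,.172),down(-45),2)],0)
crop("side",240,200,340,275,"s8.png")
```

```text
t 9.97 p [ 0.5758 -0.3032  0.2145] w 0.0853 F [ 0.3 -0.2  0.1]
[[ 0.007  0.709  0.705]
 [-0.002  0.705 -0.709]
 [-1.     0.004  0.006]]
turn [[-0.1, 0.2, -0.1], [-0.1, 0.2, -0.1]]
delta_pos [[2.13, -0.45, 0.16], [2.13, -0.45, 0.17]]
jaw [0, 0]
s8.png scale 8.0 off 240 200
```

View pics/s8.png

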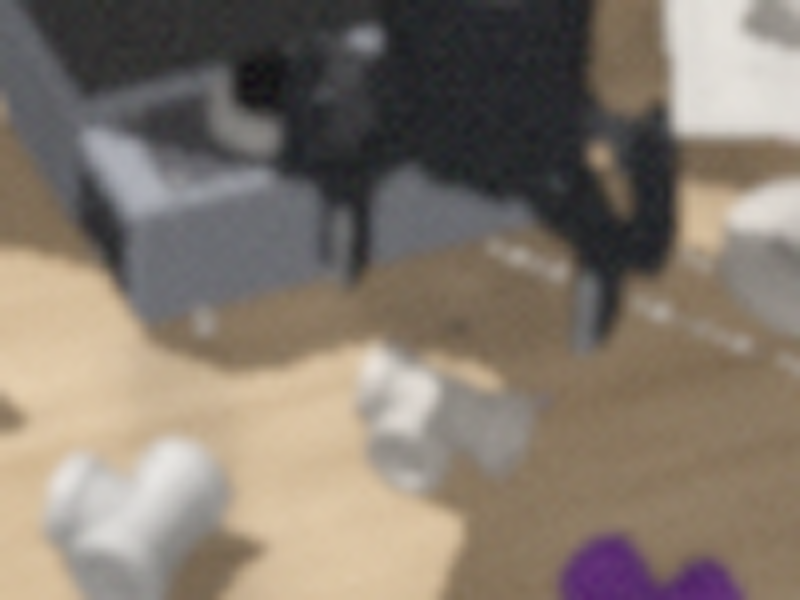

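Emit:
{"op": "play_rows", "data": {"turn": [[0, 0, 0], [0, 0, 0], [0, 0, 0], [0, 0, 0], [0, 0, 0]], "delta_pos": [[0, -0.9, 0.3], [0, 0, 0], [2.0, 0, 0], [2.2, 0, 0], [0, 0, 0]], "jaw": [0, 0, 0, 0, 0]}}

```text
time: 10.65
eef_pos: [0.5729, -0.3132, 0.1793]
ee_rot: [0.286, 1.551, -0.501]
force: [-0.4, -0.3, 0.0]
width: 0.0852
```

Run:
```python
from h import *
s,R=st()
crop("side",240,200,340,275,"s9.png")
```

```text
t 10.65 p [ 0.5729 -0.3132  0.1793] w 0.0852 F [-0.4 -0.3  0. ]
[[ 0.018  0.708  0.706]
 [-0.01   0.706 -0.708]
 [-1.     0.006  0.019]]
s9.png scale 8.0 off 240 200
```

View pics/s9.png

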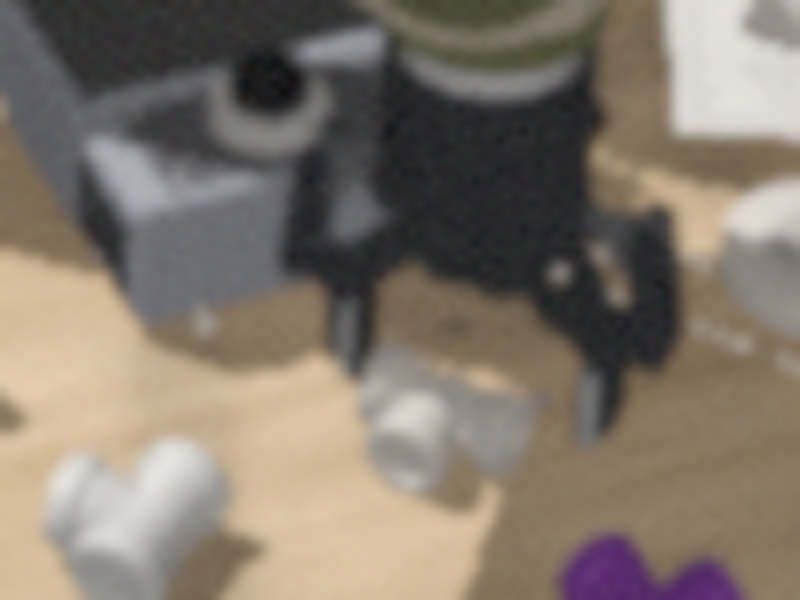

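Emit:
{"op": "play_rows", "data": {"turn": [[0, -0.5, 0], [0, 0, 0], [0, 0, 0], [0, 0, 0], [0, 0, 0], [0, 0, 0]], "delta_pos": [[0.9, 0.0, 0.1], [0, 0, 0], [0, 0, 0], [0, 0, 0], [0, 0, 0], [0, 0, 0]], "jaw": [0, 0, 120, 120, 120, 120], "grip_force": 50}}

```text
time: 11.45
eef_pos: [0.5745, -0.3144, 0.1741]
ee_rot: [0.184, 1.535, -0.603]
force: [-0.0, 0.1, -0.4]
width: 0.0598
```

Run:
```python
from h import *
s,R=st()
crop("side",240,200,340,275,"s10.png")
```

```text
t 11.45 p [ 0.5745 -0.3144  0.1741] w 0.0598 F [-0.   0.1 -0.4]
[[ 0.029  0.708  0.705]
 [-0.02   0.706 -0.708]
 [-0.999  0.006  0.035]]
s10.png scale 8.0 off 240 200
```

View pics/s10.png

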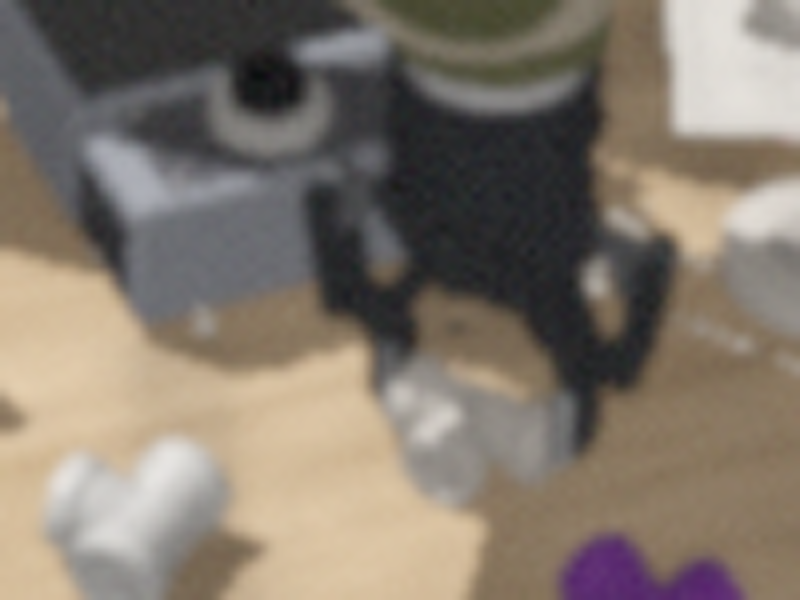

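Run:
```python
from h import *
plan([((.5745,-.314,.32),down(-45),4),((.55,-.075,.32),down(2.2),6)],255)
```

```text
turn [[-0.0, 0.5, -0.1], [-0.0, 0.5, -0.1], [-0.0, 0.5, -0.1], [-0.0, 0.5, -0.1], [-7.9, 0.0, -0.0], [-7.9, 0.0, -0.0], [-7.9, 0.0, -0.0], [-7.9, 0.0, -0.0], [-7.9, 0.0, -0.0], [-7.9, 0.0, -0.0]]
delta_pos [[-3.64, 0.03, 0.12], [-3.65, 0.03, 0.09], [-3.65, 0.02, 0.06], [-3.65, 0.01, 0.03], [0.0, 2.53, -3.11], [0.0, 2.93, -2.73], [0.0, 3.28, -2.3], [0.0, 3.56, -1.83], [0.0, 3.78, -1.33], [0.0, 3.92, -0.8]]
jaw [255, 255, 255, 255, 255, 255, 255, 255, 255, 255]
```

Emit:
{"op": "play_rows", "data": {"turn": [[0, 0.5, 0], [0, 0.5, 0], [0, 0.5, 0], [0, 0.5, 0], [-7.9, 0, 0], [-7.9, 0, 0], [-7.9, 0, 0], [-7.9, 0, 0], [-7.9, 0, 0], [-7.9, 0, 0]], "delta_pos": [[-2.5, 0, 0], [-3.7, 0, 0.1], [-3.7, 0, 0.1], [-3.7, 0, 0], [0, 2.5, -3.1], [0, 2.9, -2.7], [0, 3.3, -2.3], [0, 3.6, -1.8], [0, 3.4, -1.3], [0, 2.0, -0.4]], "jaw": [255, 255, 255, 255, 255, 255, 255, 255, 255, 255], "grip_force": 60}}

```text
time: 12.75
eef_pos: [0.5479, -0.0948, 0.3133]
ee_rot: [1.223, 1.564, 1.286]
force: [0.1, 0.1, -2.9]
width: 0.0594
```

Run:
```python
from h import *
s,R=st()
plan([((.55,-.075,.32),down(2.2),2),((.55,-.075,.235),down(2.2),4)],255)
crop("side",200,130,360,250,"s11.png")
```

```text
t 12.75 p [ 0.5479 -0.0948  0.3133] w 0.0594 F [ 0.1  0.1 -2.9]
[[ 0.002 -0.063  0.998]
 [ 0.007  0.998  0.063]
 [-1.     0.007  0.002]]
turn [[0.7, 0.1, -0.2], [0.7, 0.1, -0.2], [0.0, 0.0, -0.0], [0.0, 0.0, -0.0], [0.0, 0.0, -0.0], [0.0, 0.0, -0.0]]
delta_pos [[-0.33, 0.98, 0.17], [-0.33, 0.98, 0.15], [2.12, -0.0, -0.0], [2.13, -0.0, -0.0], [2.12, -0.0, -0.0], [2.12, -0.0, -0.0]]
jaw [255, 255, 255, 255, 255, 255]
s11.png scale 5.0 off 200 130
```

View pics/s11.png

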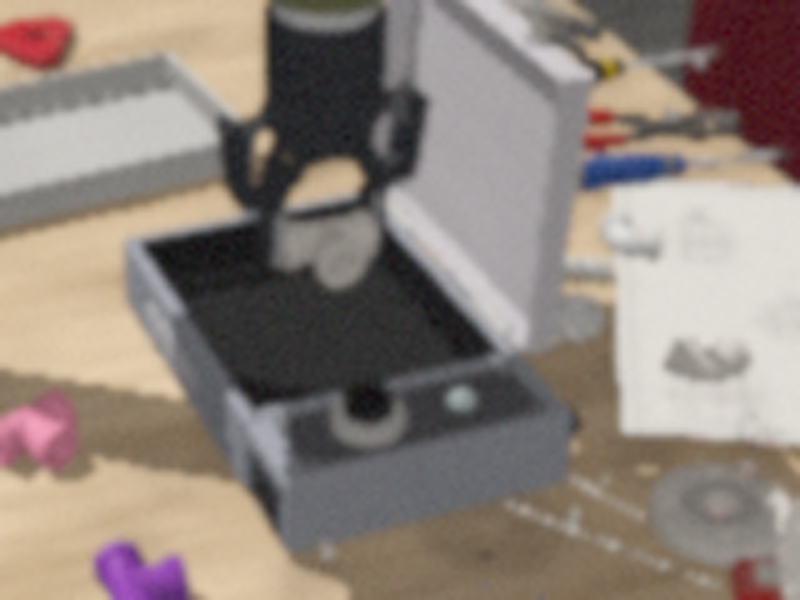

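Emit:
{"op": "play_rows", "data": {"turn": [[0.7, 0, 0], [0.7, 0, 0], [0, 0, 0], [0, 0, 0], [0, 0, 0], [0, 0, 0], [0, 0, 0]], "delta_pos": [[0, 0.8, 0.1], [0, 0.4, 0.1], [2.2, 0, 0], [2.2, 0, 0], [2.2, 0, 0], [1.5, 0, 0], [0, 0, 0]], "jaw": [255, 255, 255, 255, 255, 255, 255]}}

```text
time: 13.68
eef_pos: [0.5505, -0.0825, 0.2301]
ee_rot: [0.976, 1.563, 1.006]
force: [-0.2, -1.1, -1.2]
width: 0.0594
```

Run:
```python
from h import *
s,R=st()
plan([((.55,-.078,.198),down(2.2),4)],255)
crop("side",200,130,360,250,"s12.png")
```

```text
t 13.68 p [ 0.5505 -0.0825  0.2301] w 0.0594 F [-0.2 -1.1 -1.2]
[[ 0.004 -0.029  1.   ]
 [ 0.006  1.     0.029]
 [-1.     0.006  0.004]]
turn [[-0.1, 0.1, -0.1], [-0.1, 0.1, -0.1], [-0.1, 0.1, -0.1], [-0.1, 0.1, -0.1]]
delta_pos [[0.8, 0.11, -0.01], [0.8, 0.11, -0.01], [0.8, 0.11, -0.01], [0.8, 0.11, -0.01]]
jaw [255, 255, 255, 255]
s12.png scale 5.0 off 200 130
```

View pics/s12.png

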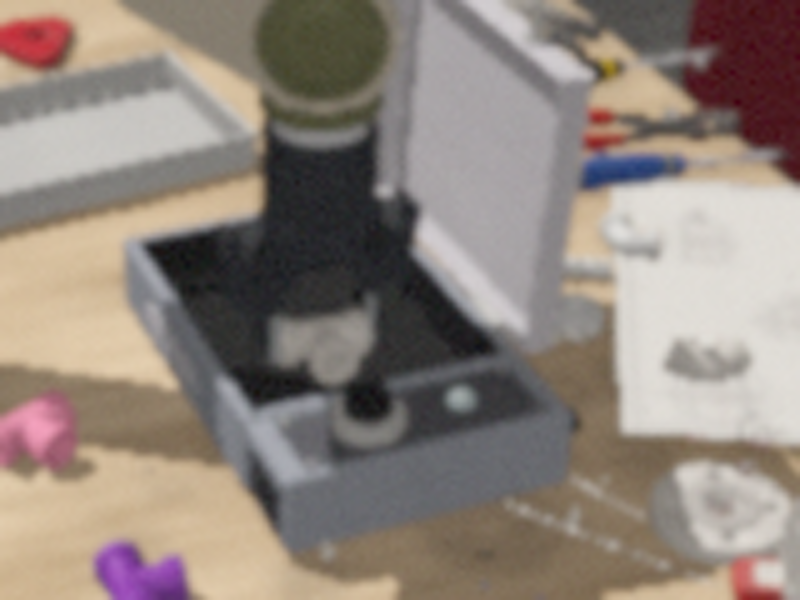

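Emit:
{"op": "play_rows", "data": {"turn": [[0, 0, 0], [0, 0, 0], [0, 0, 0], [0, 0, 0], [0, 0, 0]], "delta_pos": [[0.9, 0, 0], [0.9, 0, 0], [0.8, 0, 0], [0.5, 0, 0], [0, 0, 0]], "jaw": [255, 255, 255, 255, 255]}}

```text
time: 14.35
eef_pos: [0.5512, -0.0826, 0.1991]
ee_rot: [0.5, 1.562, 0.529]
force: [-0.4, 0.6, -1.5]
width: 0.0596
```

Emit:
{"op": "play_rows", "data": {"turn": [[0, 0, 0], [0, 0, 0], [0, 0, 0], [0, 0, 0], [0, 0, 0]], "delta_pos": [[0.3, 0, 0], [0, 0, 0], [0, 0, 0], [0, 0, 0], [0, 0, 0]], "jaw": [255, 255, 60, 60, 60]}}

```text
time: 14.98
eef_pos: [0.5516, -0.0826, 0.197]
ee_rot: [0.308, 1.56, 0.337]
force: [0.2, -0.1, -0.1]
width: 0.0654
```

Run:
```python
from h import *
s,R=st()
plan([((.55,-.082,.32),down(2.2),4),((.4426,-.3407,.32),down(39.6),6)],0)
```

```text
t 14.97 p [ 0.5516 -0.0826  0.197 ] w 0.0654 F [ 0.2 -0.1 -0.1]
[[ 0.011 -0.029  1.   ]
 [ 0.004  1.     0.029]
 [-1.     0.003  0.011]]
turn [[-0.1, 0.2, -0.0], [-0.1, 0.2, -0.0], [-0.1, 0.2, -0.0], [-0.1, 0.2, -0.0], [-6.2, 0.0, -0.0], [-6.2, 0.0, -0.0], [-6.2, 0.0, -0.0], [-6.2, 0.0, -0.0], [-6.2, 0.0, -0.0], [-6.2, 0.0, -0.0]]
delta_pos [[-3.07, 0.03, -0.01], [-3.07, 0.02, -0.01], [-3.07, 0.02, -0.02], [-3.07, 0.02, -0.03], [0.0, -4.24, -1.95], [0.0, -4.0, -2.4], [0.0, -3.72, -2.82], [0.0, -3.39, -3.21], [0.0, -3.02, -3.56], [0.0, -2.62, -3.87]]
jaw [0, 0, 0, 0, 0, 0, 0, 0, 0, 0]
```

Emit:
{"op": "play_rows", "data": {"turn": [[0, 0.2, 0], [0, 0.2, 0], [0, 0.2, 0], [0, 0, 0], [-6.2, 0, 0], [-6.2, 0, 0], [-6.2, 0, 0], [-6.2, 0, 0], [-6.2, 0, 0], [-6.2, 0, 0]], "delta_pos": [[-2.0, 0, 0], [-3.0, 0, 0], [-3.0, 0, 0], [-3.5, 0, 0], [0, -4.2, -1.9], [0, -4.0, -2.4], [0, -3.7, -2.8], [0, -3.4, -3.2], [0, -2.6, -3.2], [0, -1.6, -2.6]], "jaw": [45, 45, 45, 0, 0, 0, 0, 0, 0, 0]}}

```text
time: 16.23
eef_pos: [0.4478, -0.3254, 0.3158]
ee_rot: [0.101, 1.569, 0.804]
force: [-0.4, 0.0, -0.6]
width: 0.0853
```

Run:
```python
from h import *
s,R=st()
plan([((.4426,-.3407,.32),down(39.6),2),((.4426,-.3407,.22),down(39.6),4)],0)
crop("side",180,130,340,250,"s13.png")
```

```text
t 16.23 p [ 0.4478 -0.3254  0.3158] w 0.0853 F [-0.4  0.  -0.6]
[[ 0.002 -0.647  0.763]
 [ 0.002  0.763  0.647]
 [-1.     0.     0.002]]
turn [[0.3, 0.1, -0.0], [0.3, 0.1, -0.0], [0.0, 0.0, 0.0], [0.0, 0.0, 0.0], [0.0, 0.0, 0.0], [0.0, 0.0, 0.0]]
delta_pos [[-0.21, -0.41, -0.69], [-0.21, -0.42, -0.69], [2.5, 0.0, -0.0], [2.5, 0.0, -0.0], [2.5, 0.0, -0.0], [2.5, 0.0, -0.0]]
jaw [0, 0, 0, 0, 0, 0]
s13.png scale 5.0 off 180 130
```

View pics/s13.png

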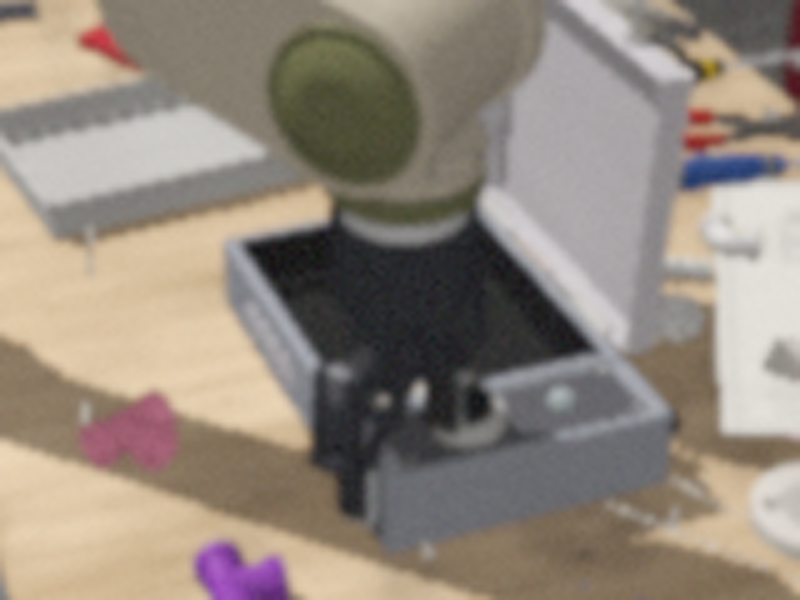

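Emit:
{"op": "play_rows", "data": {"turn": [[0, 0, 0], [0, 0, 0], [0, 0, 0], [0, 0, 0], [0, 0, 0], [0, 0, 0]], "delta_pos": [[0, -0.4, -0.7], [0, 0, 0], [2.5, 0, 0], [2.5, 0, 0], [2.5, 0, 0], [2.0, 0, 0]], "jaw": [0, 0, 0, 0, 0, 0]}}

```text
time: 17.02
eef_pos: [0.4458, -0.3334, 0.2199]
ee_rot: [-1.209, 1.566, -0.505]
force: [0.3, 0.6, 0.4]
width: 0.0853
```

Run:
```python
from h import *
s,R=st()
plan([((.4426,-.3407,.18),down(39.6),2)],0)
crop("side",210,200,310,275,"s14.png")
```

```text
t 17.02 p [ 0.4458 -0.3334  0.2199] w 0.0853 F [0.3 0.6 0.4]
[[ 0.005 -0.648  0.762]
 [-0.002  0.762  0.648]
 [-1.    -0.005  0.002]]
turn [[0.4, 0.1, 0.1], [0.4, 0.1, 0.1]]
delta_pos [[1.99, -0.16, -0.36], [1.99, -0.17, -0.36]]
jaw [0, 0]
s14.png scale 8.0 off 210 200
```

View pics/s14.png

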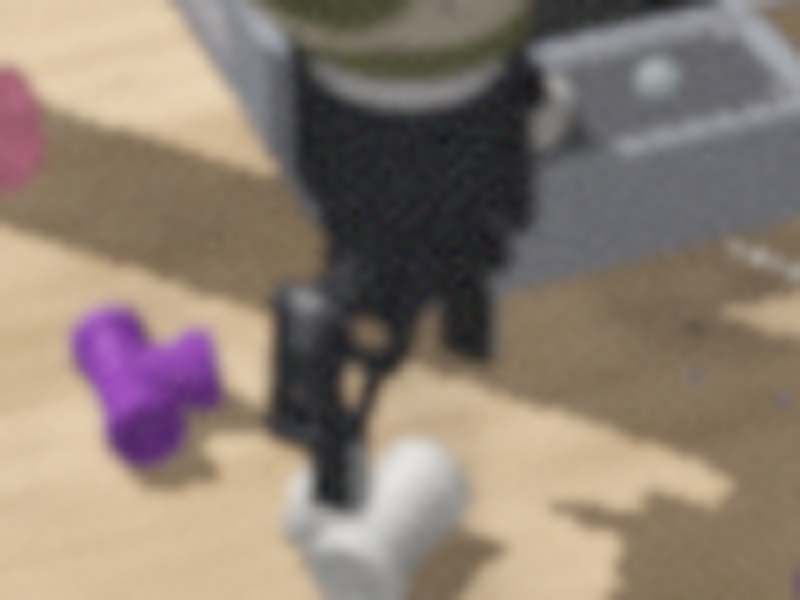

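Emit:
{"op": "play_rows", "data": {"turn": [[0.8, 0, 0], [0, 0, 0], [0, 0, 0]], "delta_pos": [[0, -0.3, -0.8], [0, 0, 0], [0, 0, 0]], "jaw": [0, 0, 0]}}

```text
time: 17.45
eef_pos: [0.4419, -0.3403, 0.2192]
ee_rot: [-0.924, 1.568, -0.234]
force: [0.5, 0.4, 0.4]
width: 0.0853
```

Run:
```python
from h import *
s,R=st()
plan([((.4426,-.3407,.18),down(39.6),2)],0)
p=s['eef_pos']
tips=[p+R@np.array([.160,0,d]) for d in(-.0425,.0425)]
proj_t=[np.array([*t[:2],.016]) for t in tips]
crop("side",210,200,310,275,"s15.png",pts=[(.4652,-.322,.016),(.42,-.3594,.016)]+proj_t)
```

```text
t 17.45 p [ 0.4419 -0.3403  0.2192] w 0.0853 F [0.5 0.4 0.4]
[[ 0.003 -0.637  0.771]
 [-0.001  0.771  0.637]
 [-1.    -0.003  0.002]]
turn [[-0.0, 0.1, 0.1], [-0.0, 0.1, 0.1]]
delta_pos [[1.96, -0.03, 0.01], [1.96, -0.04, 0.02]]
jaw [0, 0]
s15.png scale 8.0 off 210 200
```

View pics/s15.png

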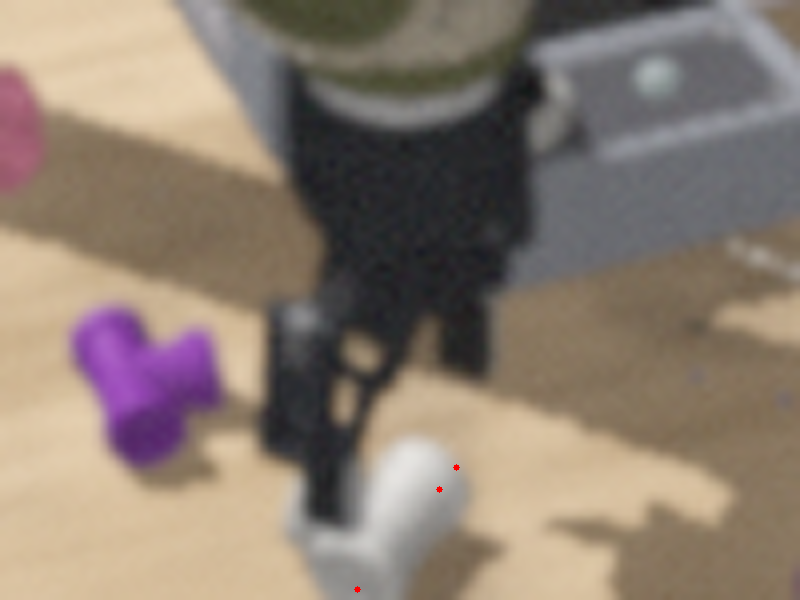

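Emit:
{"op": "play_rows", "data": {"turn": [[0, 0, 0], [0, 0, 0], [0, 0, 0], [0, 0, 0]], "delta_pos": [[1.5, 0, 0.1], [1.5, 0, 0], [1.2, 0, 0], [0, 0, 0]], "jaw": [0, 0, 0, 0]}}

```text
time: 18.0
eef_pos: [0.4428, -0.3395, 0.1739]
ee_rot: [-0.785, 1.568, -0.094]
force: [0.3, 0.4, 0.4]
width: 0.0853
```

Run:
```python
from h import *
s,R=st()
plan([((.4426,-.3407,.174),down(39.6),1)],0)
crop("side",210,200,320,282,"s16.png")
```

```text
t 18.0 p [ 0.4428 -0.3395  0.1739] w 0.0853 F [0.3 0.4 0.4]
[[ 0.003 -0.637  0.771]
 [-0.     0.771  0.637]
 [-1.    -0.002  0.002]]
turn [[-0.0, 0.1, 0.1]]
delta_pos [[-0.01, -0.08, -0.09]]
jaw [0]
s16.png scale 7.2727272727272725 off 210 200
```

View pics/s16.png

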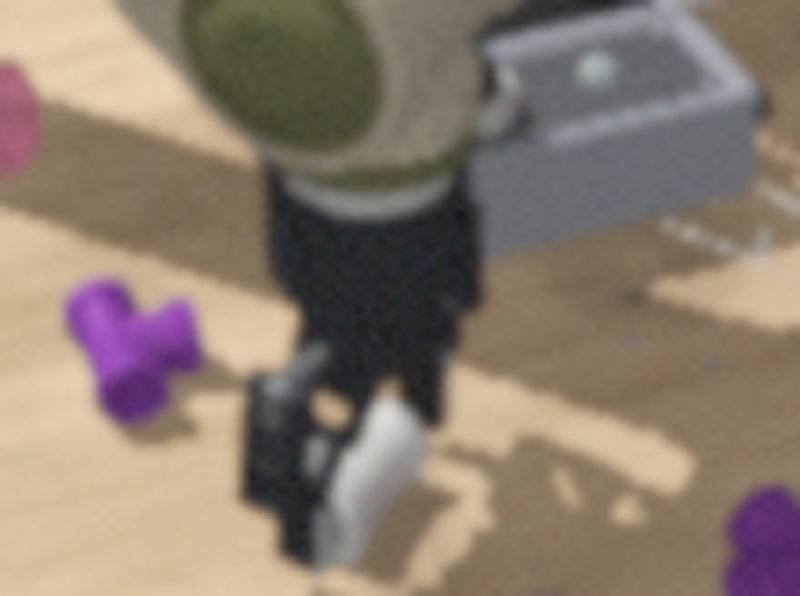

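Fingers straddle the run ends. Close.

Emit:
{"op": "play_rows", "data": {"turn": [[0, 0, 0], [0, 0, 0], [0, 0, 0], [0, 0, 0], [0, 0, 0]], "delta_pos": [[0, 0, 0], [0, 0, 0], [0, 0, 0], [0, 0, 0], [-1.0, 0, 0]], "jaw": [120, 120, 120, 255, 255], "grip_force": 60}}

```text
time: 18.68
eef_pos: [0.4429, -0.3396, 0.1854]
ee_rot: [-1.038, 1.567, -0.348]
force: [-0.4, -0.2, -1.2]
width: 0.0586
```

Run:
```python
from h import *
s,R=st()
plan([((.4426,-.3407,.32),down(39.6),4),((.55,.03,.32),down(2.2),7)],255)
crop("side",210,200,320,282,"s17.png")
```

```text
t 18.68 p [ 0.4429 -0.3396  0.1854] w 0.0586 F [-0.4 -0.2 -1.2]
[[ 0.004 -0.637  0.771]
 [-0.001  0.771  0.637]
 [-1.    -0.003  0.002]]
turn [[-0.0, 0.0, 0.0], [-0.0, 0.0, 0.0], [-0.0, 0.0, 0.0], [-0.0, 0.0, 0.0], [5.3, 0.0, 0.0], [5.3, 0.0, 0.0], [5.3, 0.0, 0.0], [5.3, 0.0, 0.0], [5.3, 0.0, 0.0], [5.3, 0.0, 0.0], [5.3, 0.0, 0.0]]
delta_pos [[-3.37, -0.03, -0.02], [-3.37, -0.03, -0.02], [-3.37, -0.02, -0.02], [-3.37, -0.02, -0.02], [-0.0, 3.1, 4.56], [-0.0, 3.51, 4.25], [-0.0, 3.89, 3.9], [-0.0, 4.24, 3.52], [-0.0, 4.55, 3.11], [-0.0, 4.82, 2.68], [-0.0, 5.05, 2.22]]
jaw [255, 255, 255, 255, 255, 255, 255, 255, 255, 255, 255]
s17.png scale 7.2727272727272725 off 210 200
```

View pics/s17.png

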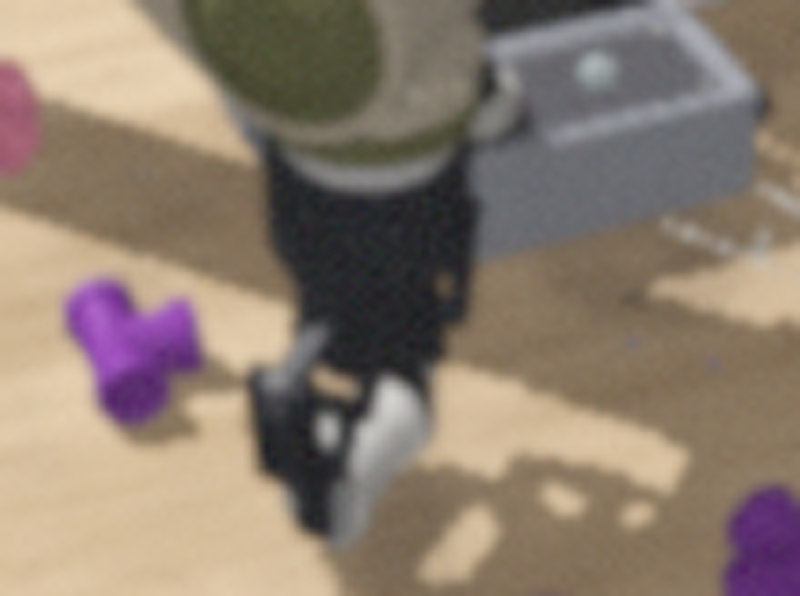

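Emit:
{"op": "play_rows", "data": {"turn": [[0, 0, 0], [0, 0, 0], [0, 0, 0], [0, 0, 0], [6.2, 0, 0], [6.2, 0, 0], [6.2, 0, 0], [6.2, 0, 0], [6.2, 0, 0], [6.2, 0, 0]], "delta_pos": [[-3.4, 0, 0], [-3.4, 0, 0], [-3.4, 0, 0], [-3.4, 0, 0], [0, 3.1, 4.5], [0, 3.5, 4.2], [0, 3.9, 3.9], [0, 4.2, 3.5], [0, 4.5, 3.0], [0, 4.5, 2.0]], "jaw": [255, 255, 255, 255, 255, 255, 255, 255, 255, 255]}}

```text
time: 19.98
eef_pos: [0.5423, -0.026, 0.3319]
ee_rot: [-0.607, 1.555, -0.593]
force: [0.3, -0.6, -2.1]
width: 0.0586
```

Run:
```python
from h import *
s,R=st()
plan([((.55,.03,.32),down(2.2),3),((.55,.03,.235),down(2.2),4)],255)
```

```text
t 19.98 p [ 0.5423 -0.026   0.3319] w 0.0586 F [ 0.3 -0.6 -2.1]
[[ 0.013 -0.014  1.   ]
 [-0.009  1.     0.014]
 [-1.    -0.009  0.013]]
turn [[-0.5, 0.2, 0.2], [-0.5, 0.2, 0.2], [-0.5, 0.2, 0.2], [0.0, -0.0, 0.0], [0.0, -0.0, 0.0], [0.0, -0.0, 0.0], [0.0, -0.0, 0.0]]
delta_pos [[0.38, 1.87, 0.28], [0.39, 1.86, 0.29], [0.39, 1.86, 0.31], [2.12, 0.0, 0.0], [2.13, 0.0, 0.0], [2.12, -0.0, 0.0], [2.12, -0.0, 0.0]]
jaw [255, 255, 255, 255, 255, 255, 255]
```

Emit:
{"op": "play_rows", "data": {"turn": [[-0.4, 0.2, 0.2], [-0.4, 0.2, 0.2], [-0.4, 0.2, 0.2], [0, 0, 0], [0, 0, 0], [0, 0, 0], [0, 0, 0], [0, 0, 0]], "delta_pos": [[0, 1.8, 0.2], [0.4, 1.6, 0.2], [0.4, 0.6, 0.1], [2.1, 0, 0], [2.1, 0, 0], [2.1, 0, 0], [2.1, 0, 0], [0, 0, 0]], "jaw": [255, 255, 255, 255, 255, 255, 255, 255]}}

```text
time: 20.98
eef_pos: [0.5464, 0.0132, 0.2368]
ee_rot: [0.764, 1.569, 0.802]
force: [0.5, -0.6, -1.9]
width: 0.0588
```

Run:
```python
from h import *
s,R=st()
plan([((.55,.03,.200),down(2.2),4)],255)
crop("side",200,130,360,250,"s18.png")
```

```text
t 20.98 p [0.5464 0.0132 0.2368] w 0.0588 F [ 0.5 -0.6 -1.9]
[[ 0.001 -0.038  0.999]
 [ 0.001  0.999  0.038]
 [-1.     0.001  0.001]]
turn [[-0.0, 0.0, -0.0], [-0.0, 0.0, -0.0], [-0.0, 0.0, -0.0], [-0.0, 0.0, -0.0]]
delta_pos [[0.92, 0.41, 0.1], [0.92, 0.41, 0.1], [0.92, 0.41, 0.1], [0.92, 0.41, 0.1]]
jaw [255, 255, 255, 255]
s18.png scale 5.0 off 200 130
```

View pics/s18.png

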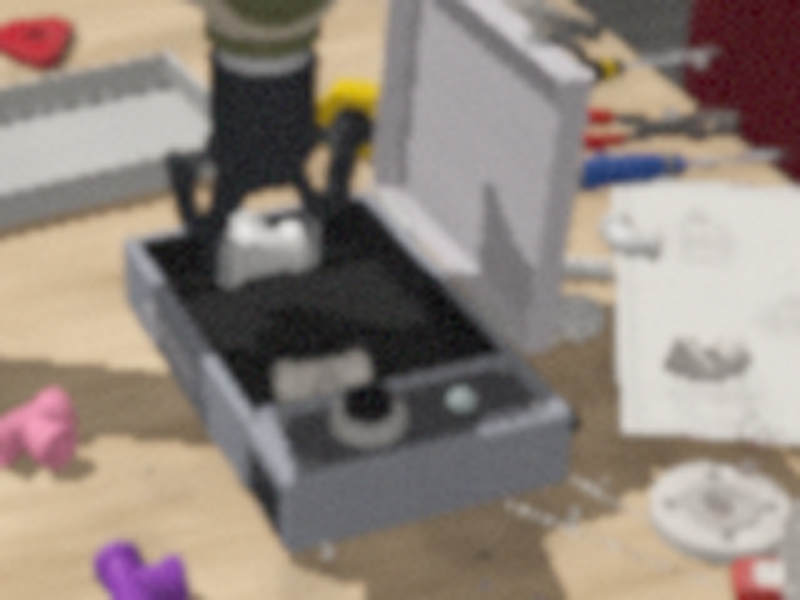

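Emit:
{"op": "play_rows", "data": {"turn": [[0, 0, 0], [0, 0, 0], [0, 0, 0], [0, 0, 0], [0, 0, 0], [0, 0, 0], [0, 0, 0]], "delta_pos": [[0, 1.0, 0.3], [0, 0, 0], [1.0, 0, 0], [1.0, 0, 0], [1.0, 0, 0], [0.6, 0, 0], [0, 0, 0]], "jaw": [255, 255, 255, 255, 255, 255, 255]}}

```text
time: 21.9
eef_pos: [0.55, 0.0236, 0.201]
ee_rot: [-0.002, 1.565, 0.036]
force: [0.5, 0.0, -0.6]
width: 0.0591
```

Emit:
{"op": "play_rows", "data": {"turn": [[0, 0, 0], [0, 0, 0], [0, 0, 0], [0, 0, 0], [0, 0, 0]], "delta_pos": [[0.45, 0, 0], [0, 0, 0], [0, 0, 0], [0, 0, 0], [0, 0, 0]], "jaw": [255, 255, 60, 60, 60]}}

```text
time: 22.52
eef_pos: [0.5505, 0.0235, 0.1977]
ee_rot: [-0.082, 1.561, -0.044]
force: [-0.1, -0.1, 0.2]
width: 0.0655
```

Run:
```python
from h import *
s,R=st()
crop("side",200,130,360,250,"s19.png")
```

```text
t 22.52 p [0.5505 0.0235 0.1977] w 0.0655 F [-0.1 -0.1  0.2]
[[ 0.009 -0.038  0.999]
 [-0.     0.999  0.038]
 [-1.    -0.001  0.009]]
s19.png scale 5.0 off 200 130
```

View pics/s19.png

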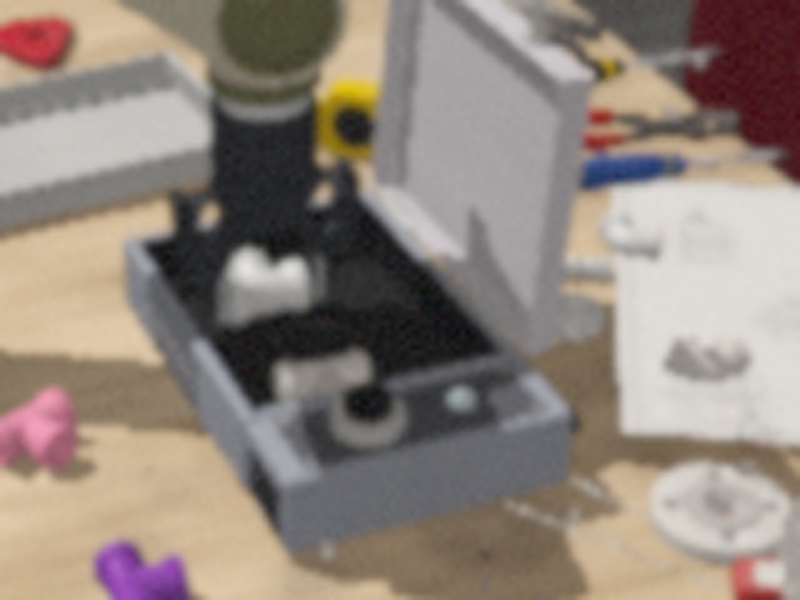

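Emit:
{"op": "play_rows", "data": {"turn": [[0, 0, 0], [0, 0, 0], [0, 0, 0], [0, 0, 0], [0, 0, 0], [0, 0, 0], [0, 0, 0], [0, 0, 0], [0, 0, 0]], "delta_pos": [[-2.0, 0, 0], [-3.5, 0, 0], [-4.5, 0, -0.5], [-4.5, -0.5, -0.5], [-4.5, -0.5, -0.5], [-4.5, -0.5, -0.5], [-4, -1, 0], [-3, -0.5, 0], [0, 0, 0]], "jaw": [45, 45, 100, 165, 165, 165, 165, 165, 165]}}

```text
time: 23.7
eef_pos: [0.5278, -0.0079, 0.5121]
ee_rot: [-0.12, 1.562, -0.082]
force: [-0.6, 0.2, -0.9]
width: 0.0301
```

Run:
```python
from h import *
s,R=st();print(s['qpos'].round(3))
plan([((.695,-.0205,.515),down(1.4),6)],165)
crop("side",180,20,380,170,"s20.png")
crop("top",200,60,340,235,"t20.png")
```

```text
t 23.7 p [ 0.5278 -0.0079  0.5121] w 0.0301 F [-0.6  0.2 -0.9]
[[ 0.008 -0.038  0.999]
 [-0.001  0.999  0.038]
 [-1.    -0.001  0.008]]
[-2.400e-01  2.860e-01  1.134e+00  1.000e-03  1.713e+00 -2.780e-01]
turn [[0.1, 0.1, 0.0], [0.1, 0.1, 0.0], [0.1, 0.1, 0.0], [0.1, 0.1, 0.0], [0.1, 0.1, 0.0], [0.1, 0.1, 0.0]]
delta_pos [[-0.02, -0.32, 2.78], [-0.03, -0.31, 2.78], [-0.03, -0.3, 2.78], [-0.04, -0.3, 2.78], [-0.04, -0.29, 2.78], [-0.04, -0.28, 2.78]]
jaw [165, 165, 165, 165, 165, 165]
s20.png scale 4.0 off 180 20
t20.png scale 3.4285714285714284 off 200 60
```

View pics/s20.png

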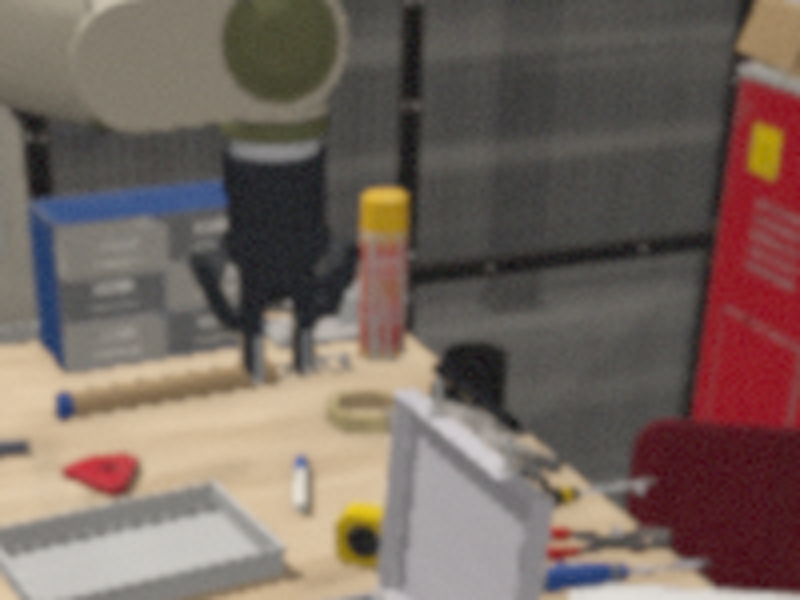

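View pics/t20.png

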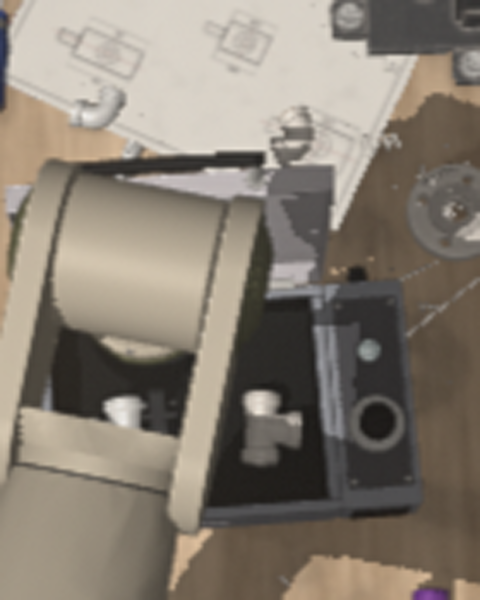

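Emit:
{"op": "play_rows", "data": {"turn": [[0, 0, 0], [0, 0, 0], [0, 0, 0], [0, 0, 0], [0, 0, 0], [0, 0, 0], [0, 0, 0], [0, 0, 0]], "delta_pos": [[0, -0.3, 2.8], [0, -0.3, 2.8], [0, -0.3, 2.8], [0, -0.3, 2.8], [0, -0.2, 2.8], [0, 0, 2.0], [0, 0, 0.5], [0, 0, 0]], "jaw": [165, 165, 165, 165, 165, 165, 165, 165]}}

```text
time: 24.8
eef_pos: [0.7003, -0.0141, 0.4948]
ee_rot: [2.83, 1.551, 2.87]
force: [-0.4, 0.2, -1.3]
width: 0.0301
```

Run:
```python
from h import *
s,R=st()
plan([((.696,-.0205,.515),down(1.4),1)],165)
crop("side",180,20,380,170,"s21.png")
```

```text
t 24.8 p [ 0.7003 -0.0141  0.4948] w 0.0301 F [-0.4  0.2 -1.3]
[[-0.019 -0.04   0.999]
 [ 0.005  0.999  0.04 ]
 [-1.     0.006 -0.019]]
turn [[0.9, -1.1, -0.3]]
delta_pos [[-2.01, -0.61, -0.49]]
jaw [165]
s21.png scale 4.0 off 180 20
```

View pics/s21.png

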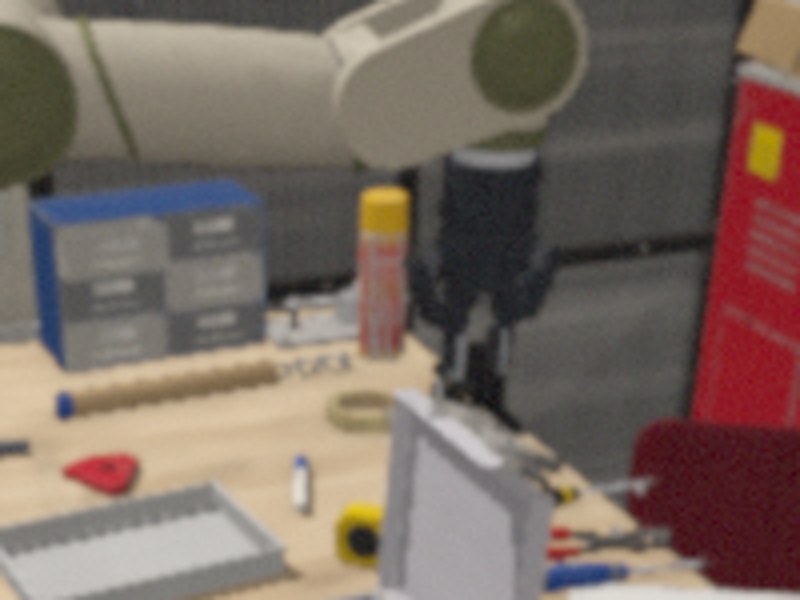

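Emit:
{"op": "play_rows", "data": {"turn": [[0, 0, 0], [0, 0, 0], [0, 0, 0], [0, 0, 0], [0, 0, 0], [0, 0, 0], [0, 0, 0], [0, 0, 0]], "delta_pos": [[0, -0.6, -0.2], [1.3, 0, 0], [1.3, 0, 0], [1.2, 0, 0], [0, 0, 0], [0, 0, 0], [0, 0, 0], [0, 0, 0]], "jaw": [165, 165, 165, 165, 165, 255, 255, 255], "grip_force": 30}}

```text
time: 25.85
eef_pos: [0.6944, -0.0215, 0.4595]
ee_rot: [2.814, 1.556, 2.853]
force: [0.2, 0.7, -2.4]
width: 0.0109
```

Run:
```python
from h import *
s,R=st()
crop("side",180,20,380,170,"s22.png")
def arcb(a,b,n): arc(a,b,n)
arc(94,58,9);arc(60,24,9);arc(24,0,8)
```

```text
t 25.85 p [ 0.6944 -0.0215  0.4595] w 0.0109 F [ 0.2  0.7 -2.4]
[[-0.014 -0.039  0.999]
 [ 0.004  0.999  0.039]
 [-1.     0.005 -0.014]]
s22.png scale 4.0 off 180 20
[[np.float64(-0.14), 0, np.float64(-1.67)], [np.float64(-0.03), 0, np.float64(-1.68)], [np.float64(0.09), 0, np.float64(-1.67)], [np.float64(0.21), 0, np.float64(-1.66)], [np.float64(0.32), 0, np.float64(-1.65)], [np.float64(0.44), 0, np.float64(-1.62)], [np.float64(0.55), 0, np.float64(-1.58)], [np.float64(0.66), 0, np.float64(-1.54)], [np.float64(0.77), 0, np.float64(-1.49)]]
[[np.float64(0.82), 0, np.float64(-1.47)], [np.float64(0.92), 0, np.float64(-1.4)], [np.float64(1.01), 0, np.float64(-1.34)], [np.float64(1.1), 0, np.float64(-1.26)], [np.float64(1.19), 0, np.float64(-1.18)], [np.float64(1.27), 0, np.float64(-1.1)], [np.float64(1.34), 0, np.float64(-1.01)], [np.float64(1.41), 0, np.float64(-0.91)], [np.float64(1.47), 0, np.float64(-0.81)]]
[[np.float64(1.14), 0, np.float64(-0.54)], [np.float64(1.16), 0, np.float64(-0.48)], [np.float64(1.19), 0, np.float64(-0.42)], [np.float64(1.21), 0, np.float64(-0.35)], [np.float64(1.22), 0, np.float64(-0.29)], [np.float64(1.24), 0, np.float64(-0.23)], [np.float64(1.25), 0, np.float64(-0.16)], [np.float64(1.25), 0, np.float64(-0.1)]]
```

View pics/s22.png

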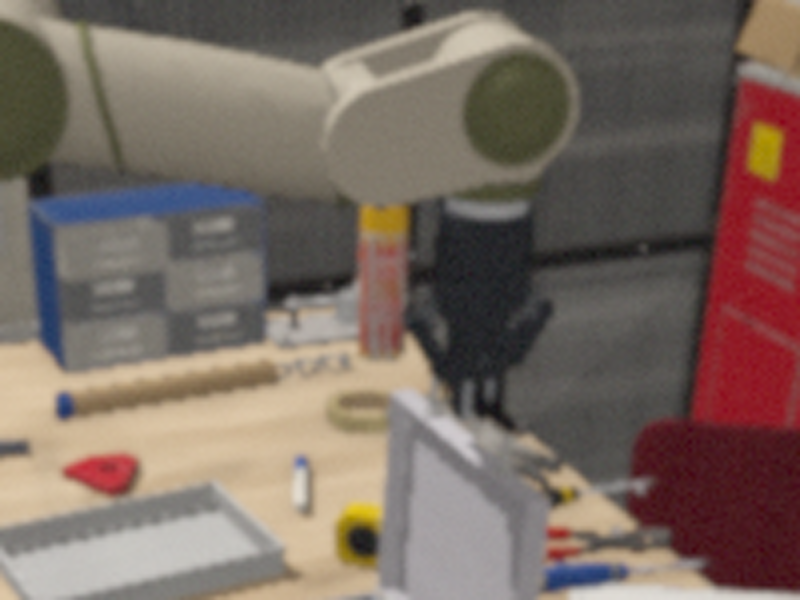

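Emit:
{"op": "play_rows", "data": {"turn": [[0, 0, 0], [0, 0, 0], [0, 0, 0], [0, 0, 0], [0, 0, 0], [0, 0, 0], [0, 0, 0], [0, 0, 0], [0, 0, 0]], "delta_pos": [[-0.1, 0, -1.7], [0, 0, -1.7], [0.1, 0, -1.7], [0.2, 0, -1.7], [0.3, 0, -1.65], [0.45, 0, -1.6], [0.55, 0, -1.6], [0.65, 0, -1.5], [0, 0, 0]], "jaw": [255, 255, 255, 255, 255, 255, 255, 255, 255]}}

```text
time: 27.02
eef_pos: [0.5621, -0.0264, 0.4384]
ee_rot: [0.822, 1.565, 0.862]
force: [-1.7, 0.0, -3.4]
width: 0.0105
```

```bash
cat >> h.py <<'E'
def theta(p,off):
    # bar = TCP + tool x*off ; angle from hinge (.675,z .066)
    dx=.675-p[0]; dz=p[2]-off-.066
    return np.degrees(np.arctan2(dz,dx)-np.arctan2(.012,.24)), np.hypot(dx,dz)
E
python3 - <<'E'
from h import *
s,R=st()
for off in(.150,.155,.16,.164): print(off,theta(s['eef_pos']+0*R[:,0],off))
crop("side",180,20,380,170,"s23.png")
E
```

```text
t 27.02 p [ 0.5621 -0.0264  0.4384] w 0.0105 F [-1.7  0.  -3.4]
[[ 0.004 -0.04   0.999]
 [ 0.005  0.999  0.04 ]
 [-1.     0.004  0.004]]
0.15 (np.float64(60.21783314181971), np.float64(0.24947490873752032))
0.155 (np.float64(59.68849201994688), np.float64(0.24502715859169902))
0.16 (np.float64(59.13962723057631), np.float64(0.24060109477192565))
0.164 (np.float64(58.685812431739734), np.float64(0.23707667428870174))
s23.png scale 4.0 off 180 20
```

View pics/s23.png

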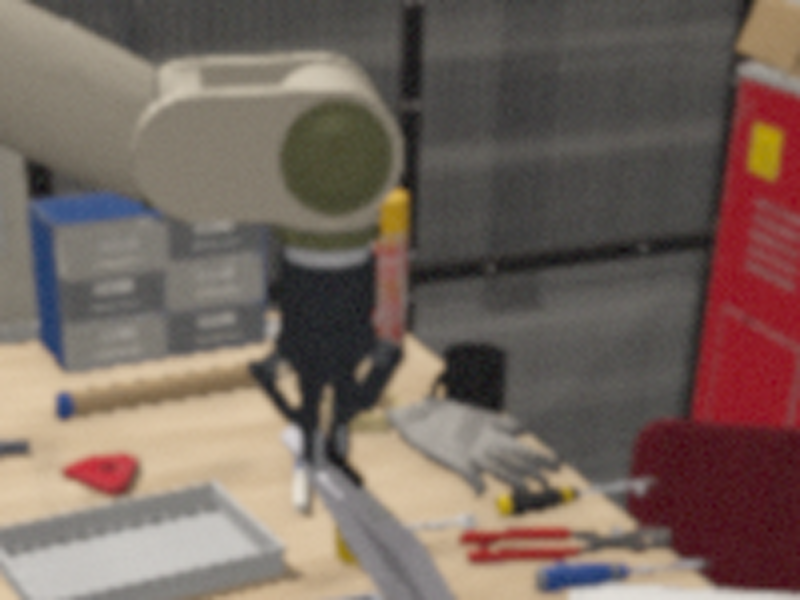

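Offset ≈0.160, θ≈59°. Continue down the arc.

Emit:
{"op": "play_rows", "data": {"turn": [[0, 0, 0], [0, 0, 0], [0, 0, 0], [0, 0, 0], [0, 0, 0], [0, 0, 0], [0, 0, 0], [0, 0, 0], [0, 0, 0], [0, 0, 0]], "delta_pos": [[0.8, 0, -1.45], [0.9, 0, -1.4], [1.0, 0, -1.35], [1.1, 0, -1.25], [1.2, 0, -1.2], [1.3, 0, -1.1], [1.35, 0, -1.0], [1.4, 0, -0.9], [1.45, 0, -0.8], [0, 0, 0]], "jaw": [255, 255, 255, 255, 255, 255, 255, 255, 255, 255]}}

```text
time: 28.32
eef_pos: [0.4599, -0.0295, 0.3429]
ee_rot: [-0.001, 1.552, 0.042]
force: [0.9, 0.5, -4.2]
width: 0.0105
```

Run:
```python
from h import *
s,R=st()
for off in(.150,.155,.16,.164): print(off,theta(s['eef_pos']+0*R[:,0],off))
crop("side",180,80,340,200,"s24.png")
```

```text
t 28.32 p [ 0.4599 -0.0295  0.3429] w 0.0105 F [ 0.9  0.5 -4.2]
[[ 0.019 -0.043  0.999]
 [ 0.001  0.999  0.043]
 [-1.    -0.     0.019]]
0.15 (np.float64(27.671977622979718), np.float64(0.2497254296807585))
0.155 (np.float64(26.673833887535288), np.float64(0.24722266658513153))
0.16 (np.float64(25.655590433349765), np.float64(0.2447964532375556))
0.164 (np.float64(24.826555235196526), np.float64(0.24291214221002966))
s24.png scale 5.0 off 180 80
```

View pics/s24.png

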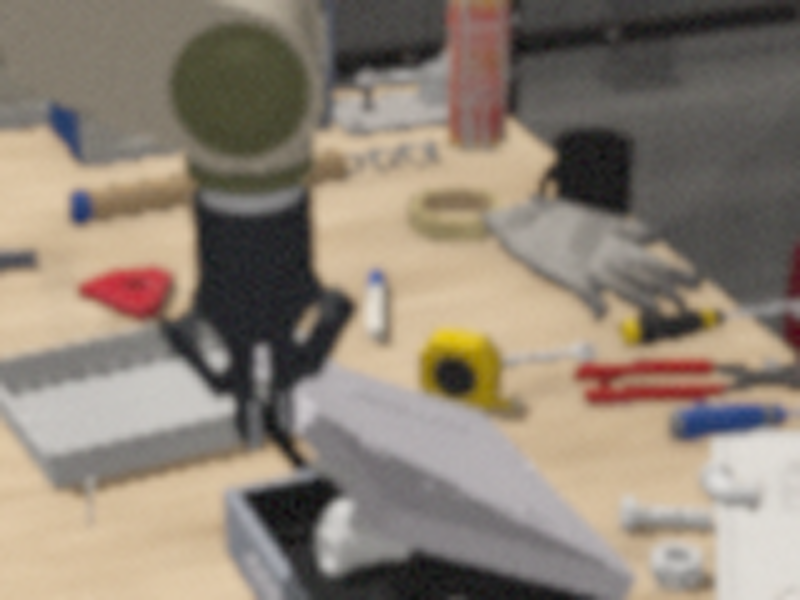

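Emit:
{"op": "play_rows", "data": {"turn": [[0, 0.2, 0], [0, 0.2, 0], [0, 0.2, 0], [0, 0.2, 0], [0, 0, 0], [0, 0, 0], [0, 0, 0], [0, 0, 0]], "delta_pos": [[1.1, 0, -0.6], [1.15, 0, -0.5], [1.2, 0, -0.45], [1.2, 0, -0.4], [1.2, 0, -0.3], [1.2, 0, -0.25], [0.8, 0, -0.1], [0, 0, 0]], "jaw": [255, 255, 255, 255, 255, 255, 255, 255]}}

```text
time: 29.38
eef_pos: [0.4345, -0.0304, 0.2655]
ee_rot: [-3.099, 1.568, -3.053]
force: [-2.9, 0.6, -3.2]
width: 0.0109
```

Run:
```python
from h import *
s,R=st()
for off in(.155,.16,.164): print(off,theta(s['eef_pos']+0*R[:,0],off))
crop("side",180,100,340,220,"s25.png")
```

```text
t 29.38 p [ 0.4345 -0.0304  0.2655] w 0.0109 F [-2.9  0.6 -3.2]
[[-0.002 -0.045  0.999]
 [-0.     0.999  0.045]
 [-1.    -0.    -0.002]]
0.155 (np.float64(7.620132757818863), np.float64(0.24453892696747426))
0.16 (np.float64(6.464034090405243), np.float64(0.24367885182181406))
0.164 (np.float64(5.533560069402156), np.float64(0.24306266608311677))
s25.png scale 5.0 off 180 100
```

View pics/s25.png

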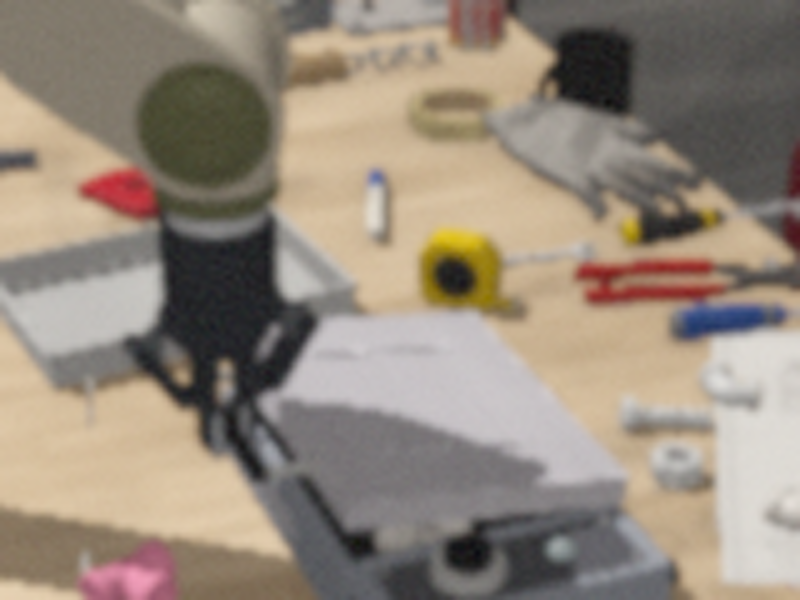

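Emit:
{"op": "play_rows", "data": {"turn": [[0, 0, 0], [0, 0, 0], [0, 0, 0], [0, 0, 0], [0, 0, 0], [0, 0, 0], [0, 0, 0]], "delta_pos": [[0.5, 0, -0.05], [0.5, 0, -0.05], [0.5, 0, -0.05], [0.4, 0, 0], [0.3, 0, 0], [0.3, 0, 0], [0, 0, 0]], "jaw": [255, 255, 255, 255, 255, 255, 255]}}

```text
time: 30.3
eef_pos: [0.4324, -0.0305, 0.2415]
ee_rot: [3.136, 1.56, -3.1]
force: [-3.9, -0.6, -3.6]
width: 0.0106
```

Run:
```python
from h import *
s,R=st()
crop("side",180,100,340,220,"s26.png")
```

```text
t 30.3 p [ 0.4324 -0.0305  0.2415] w 0.0106 F [-3.9 -0.6 -3.6]
[[-0.011 -0.047  0.999]
 [-0.     0.999  0.047]
 [-1.     0.    -0.011]]
s26.png scale 5.0 off 180 100
```

View pics/s26.png

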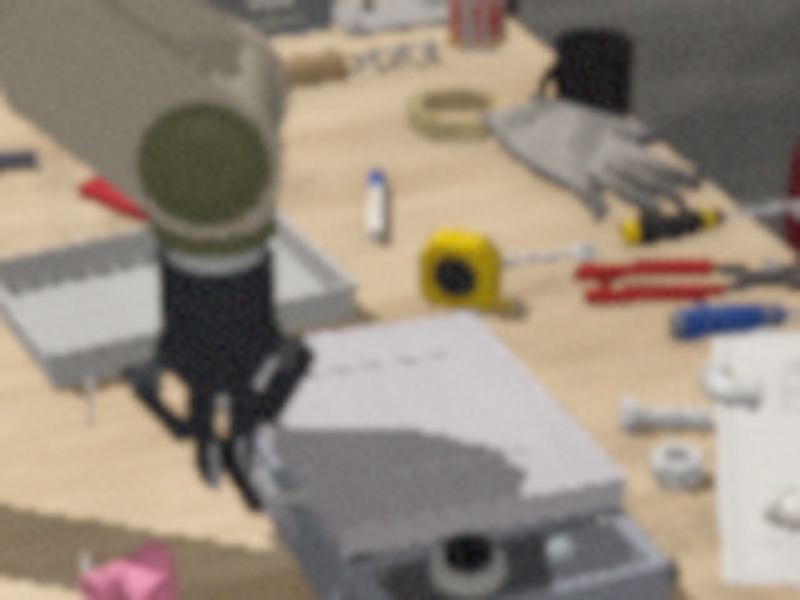

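Emit:
{"op": "play_rows", "data": {"turn": [[0, 0, 0], [0, 0, 0], [0, 0, 0]], "delta_pos": [[0.3, 0, 0], [0.3, 0, 0], [0, 0, 0]], "jaw": [255, 255, 255]}}

```text
time: 30.72
eef_pos: [0.4322, -0.0305, 0.2358]
ee_rot: [3.136, 1.558, -3.1]
force: [-3.8, -0.7, -4.3]
width: 0.0111
```

Run:
```python
from h import *
s,R=st()
```

```text
t 30.73 p [ 0.4322 -0.0305  0.2358] w 0.0111 F [-3.8 -0.7 -4.3]
[[-0.013 -0.048  0.999]
 [-0.001  0.999  0.048]
 [-1.     0.    -0.013]]
```

Emit:
{"op": "play_rows", "data": {"turn": [[0, 0, 0], [0, 0, 0], [0, 0, 0]], "delta_pos": [[0.3, 0, 0], [0.3, 0, 0], [0, 0, 0]], "jaw": [255, 255, 255]}}

```text
time: 31.1
eef_pos: [0.4321, -0.0305, 0.2301]
ee_rot: [3.139, 1.557, -3.097]
force: [-4.4, -1.5, -3.1]
width: 0.0106
```

Run:
```python
from h import *
s,R=st()
H=np.array([.675,-.020,.066]);a=np.radians(2.2);ux=np.array([np.cos(a),np.sin(a),0]);uy=np.array([-np.sin(a),np.cos(a),0])
pts=[H-ux*.2*k+uy*y+[0,0,.022] for k in(0,1) for y in(-.125,.125)]
crop("side",200,130,340,235,"s27.png",pts=pts)
```

```text
t 31.1 p [ 0.4321 -0.0305  0.2301] w 0.0106 F [-4.4 -1.5 -3.1]
[[-0.014 -0.048  0.999]
 [-0.001  0.999  0.048]
 [-1.     0.    -0.014]]
s27.png scale 5.714285714285714 off 200 130
```

View pics/s27.png

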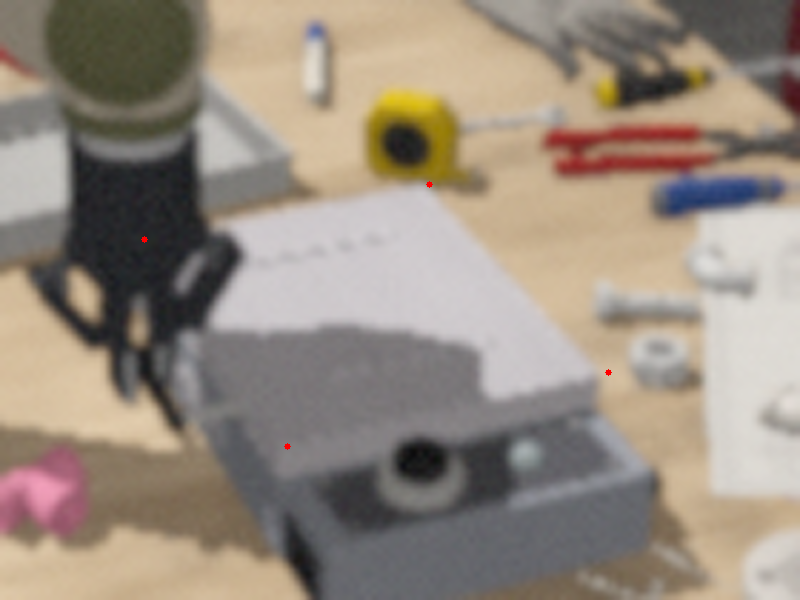

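Emit:
{"op": "play_rows", "data": {"turn": [[0, 0, 0], [0, 0, 0], [0, 0, 0], [0, 0, 0], [0, 0, 0], [0, 0, 0], [0, 0, 0]], "delta_pos": [[0, 0, 0], [0, 0, 0], [-1, 0, 0], [-2, 0, 0], [-2, 0, 0], [-1, 0, 0], [0, 0, 0]], "jaw": [175, 175, 175, 175, 175, 255, 255]}}

```text
time: 32.02
eef_pos: [0.4348, -0.0307, 0.2954]
ee_rot: [-2.477, 1.566, -2.429]
force: [-0.1, 0.4, -0.3]
width: 0.0002
```

Run:
```python
from h import *
s,R=st()
a=cv2.imread("pics/side0.png"); a=cv2.resize(a,(512,384),interpolation=cv2.INTER_AREA)[:,:,::-1]
b=r.grab_frame("side")
x0,y0,x1,y1=220,140,320,240
o=np.hstack([cv2.resize(i[y0:y1,x0:x1,::-1],(400,400),interpolation=cv2.INTER_CUBIC) for i in(a,b)])
cv2.imwrite("pics/cmp1.png",o)
```

```text
t 32.02 p [ 0.4348 -0.0307  0.2954] w 0.0002 F [-0.1  0.4 -0.3]
[[-0.004 -0.048  0.999]
 [-0.003  0.999  0.048]
 [-1.    -0.003 -0.004]]
```

View pics/cmp1.png

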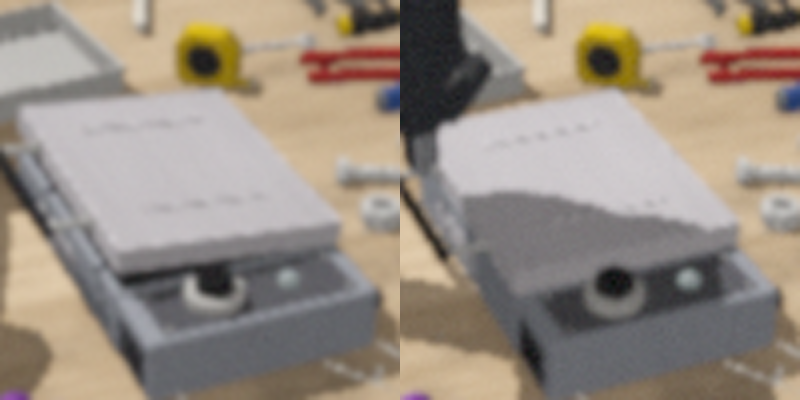

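Emit:
{"op": "play_rows", "data": {"turn": [[0, 0, 0], [0, 0, 0], [0, 0, 0], [0, 0, 0], [0, 0, 0]], "delta_pos": [[1.0, 0, -0.1], [1.0, 0, 0], [0.8, 0, 0], [0.5, 0, 0], [0, 0, 0]], "jaw": [255, 255, 255, 255, 255]}}

```text
time: 32.7
eef_pos: [0.4332, -0.0308, 0.2577]
ee_rot: [-3.028, 1.562, -2.98]
force: [-1.2, 0.5, 6.6]
width: 0.0
```

Emit:
{"op": "play_rows", "data": {"turn": [[0, 0, 0], [0, 0, 0]], "delta_pos": [[0.3, 0, 0], [0.3, 0, 0]], "jaw": [255, 255]}}

```text
time: 32.95
eef_pos: [0.4329, -0.0306, 0.2568]
ee_rot: [-2.666, 1.564, -2.617]
force: [-16.1, 4.6, 60.2]
width: 0.0002
```

Emit:
{"op": "play_rows", "data": {"turn": [[0, 0, 0], [0, 0, 0]], "delta_pos": [[0.4, 0, 0], [0.4, 0, 0]], "jaw": [255, 255]}}

```text
time: 33.2
eef_pos: [0.432, -0.03, 0.2567]
ee_rot: [-1.684, 1.564, -1.633]
force: [-19.2, 4.0, 66.9]
width: 0.0002
```

Run:
```python
from h import *
s,R=st()
plan([((.433,-.03,.32),down(2.2),2),((.545,-.185,.32),down(2.2),5)],255)
```

```text
t 33.2 p [ 0.432  -0.03    0.2567] w 0.0002 F [-19.2   4.   66.9]
[[-0.    -0.051  0.999]
 [-0.007  0.999  0.051]
 [-1.    -0.007 -0.001]]
turn [[0.4, -0.0, 0.2], [0.4, -0.0, 0.2], [0.0, 0.0, -0.0], [0.0, 0.0, -0.0], [0.0, 0.0, -0.0], [0.0, 0.0, -0.0], [0.0, 0.0, -0.0]]
delta_pos [[-3.17, -0.02, 0.05], [-3.17, -0.01, 0.05], [0.0, -3.18, 2.12], [0.0, -3.18, 2.12], [0.0, -3.18, 2.12], [0.0, -3.18, 2.12], [0.0, -3.18, 2.12]]
jaw [255, 255, 255, 255, 255, 255, 255]
```

Emit:
{"op": "play_rows", "data": {"turn": [[0.4, 0, 0], [0.4, 0, 0], [0, 0, 0], [0, 0, 0], [0, 0, 0], [0, 0, 0], [0, 0, 0], [0, 0, 0], [0, 0, 0]], "delta_pos": [[-2.5, 0, 0], [-3.5, 0, 0], [0, -3.2, 2.1], [0, -3.2, 2.1], [0, -3.2, 2.1], [0, -3.2, 2.1], [0, -2.0, 1.5], [0, 0, 0], [0, 0, 0]], "jaw": [255, 255, 255, 255, 255, 255, 255, 255, 255]}}

```text
time: 34.33
eef_pos: [0.5386, -0.1774, 0.3199]
ee_rot: [-1.366, 1.563, -1.328]
force: [-0.4, -0.7, -0.3]
width: -0.0002
```

Run:
```python
from h import *
s,R=st()
plan([((.545,-.185,.285),down(2.2),1)],255)
b=crop("side",220,140,320,215,"s28.png",pts=[(.545,-.185,.091)])
H=np.array([.675,-.020,.066]);a=np.radians(2.2)
```

```text
t 34.33 p [ 0.5386 -0.1774  0.3199] w -0.0002 F [-0.4 -0.7 -0.3]
[[ 0.002 -0.038  0.999]
 [-0.007  0.999  0.038]
 [-1.    -0.007  0.002]]
turn [[-0.0, 0.1, 0.4]]
delta_pos [[3.49, -0.76, 0.61]]
jaw [255]
s28.png scale 8.0 off 220 140
```

View pics/s28.png

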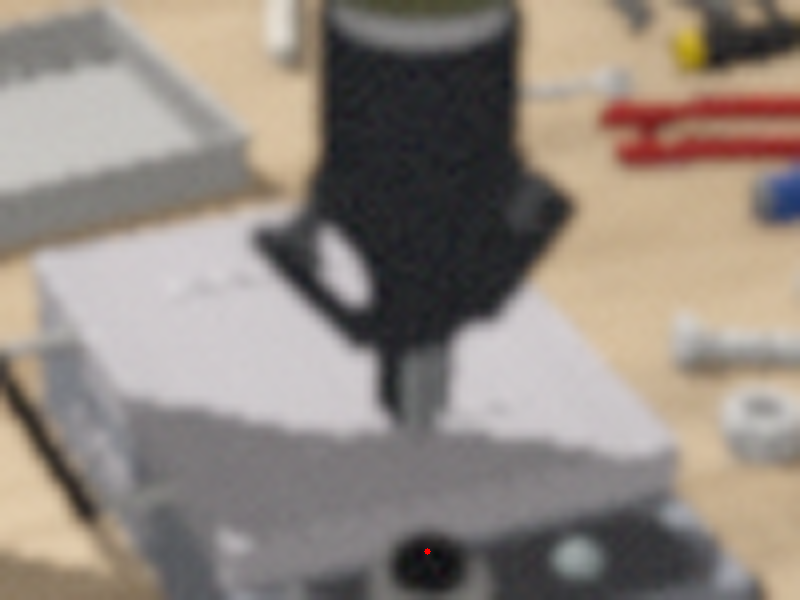

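Emit:
{"op": "play_rows", "data": {"turn": [[0, 0, 0], [0, 0, 0], [0, 0, 0], [0, 0, 0], [0, 0, 0], [0, 0, 0]], "delta_pos": [[0, -1.0, 0.6], [0, 0, 0], [1.5, 0, 0], [1.5, 0, 0], [1.2, 0, 0], [0, 0, 0]], "jaw": [255, 255, 255, 255, 255, 255]}}

```text
time: 35.12
eef_pos: [0.5446, -0.1864, 0.2744]
ee_rot: [-1.608, 1.565, -1.569]
force: [-0.1, -0.2, -0.2]
width: 0.0
```

Run:
```python
from h import *
s,R=st()
b=crop("side",220,140,320,215,"s29.png")
```

```text
t 35.12 p [ 0.5446 -0.1864  0.2744] w 0.0 F [-0.1 -0.2 -0.2]
[[ 0.    -0.039  0.999]
 [-0.006  0.999  0.039]
 [-1.    -0.006 -0.   ]]
s29.png scale 8.0 off 220 140
```

View pics/s29.png

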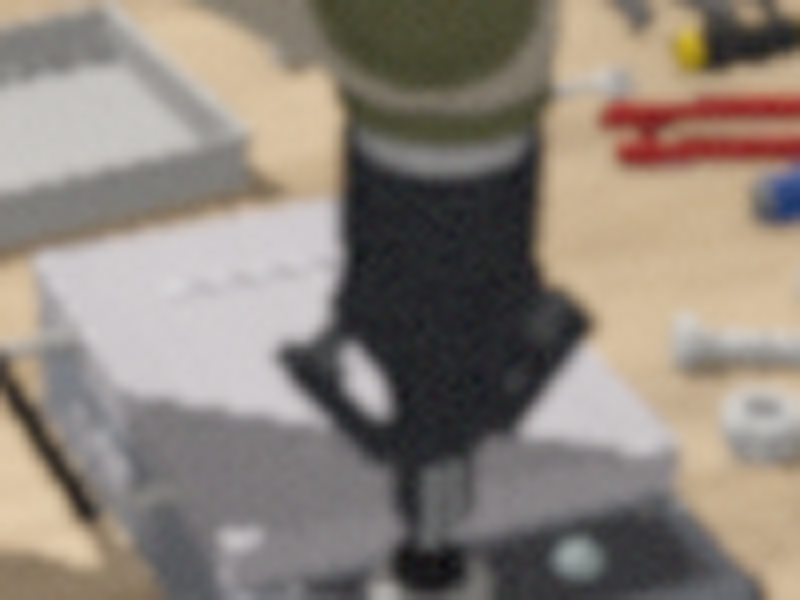

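Emit:
{"op": "play_rows", "data": {"turn": [[0, 0, 0], [0, 0, 0], [0, 0, 0], [0, 0, 0]], "delta_pos": [[0.6, 0, 0], [0.6, 0, 0], [0.5, 0, 0], [0, 0, 0]], "jaw": [255, 255, 255, 255]}}

```text
time: 35.67
eef_pos: [0.5449, -0.1866, 0.2582]
ee_rot: [-1.266, 1.563, -1.226]
force: [0.1, 1.5, 4.3]
width: -0.0001
```

Emit:
{"op": "play_rows", "data": {"turn": [[0, 0, 0], [0, 0, 0], [0, 0, 0]], "delta_pos": [[0.2, 0, 0], [0.2, 0, 0], [0, 0, 0]], "jaw": [255, 255, 255]}}

```text
time: 36.05
eef_pos: [0.5446, -0.1864, 0.2568]
ee_rot: [-1.161, 1.561, -1.121]
force: [-3.0, 0.8, 4.4]
width: -0.0001
```

Emit:
{"op": "play_rows", "data": {"turn": [[0, 0, 0], [0, 0, 0]], "delta_pos": [[0.3, 0, 0], [0.3, 0, 0]], "jaw": [255, 255]}}

```text
time: 36.3
eef_pos: [0.5444, -0.1861, 0.2559]
ee_rot: [-1.035, 1.557, -0.995]
force: [-11.9, 5.7, 33.8]
width: -0.0003
```

Emit:
{"op": "play_rows", "data": {"turn": [[0, 0, 0], [0, 0, 0], [0, 0, 0], [0, 0, 0], [0, 0, 0], [0, 0, 0], [0, 0, 0], [0, 0, 0], [0, 0, 0]], "delta_pos": [[-1.0, 0, 0], [-2.0, 0, 0], [-3.0, 0, 0], [0, 3.2, -2.1], [0, 3.2, -2.1], [0, 3.2, -2.1], [0, 3.2, -2.1], [0, 1.8, -1.6], [0, 0, 0]], "jaw": [255, 255, 255, 165, 165, 165, 165, 165, 165]}}

```text
time: 37.42
eef_pos: [0.4351, -0.04, 0.3147]
ee_rot: [-0.895, 1.553, -0.855]
force: [0.3, -0.4, 0.3]
width: 0.0302
```

Run:
```python
from h import *
s,R=st()
plan([((.434,-.03,.29),down(2.2),1)],255)
b=crop("side",190,140,320,237,"s30.png")
```

```text
t 37.42 p [ 0.4351 -0.04    0.3147] w 0.0302 F [ 0.3 -0.4  0.3]
[[ 0.012 -0.039  0.999]
 [-0.013  0.999  0.039]
 [-1.    -0.014  0.011]]
turn [[0.0, 0.6, 0.8]]
delta_pos [[2.45, 1.04, -0.1]]
jaw [255]
s30.png scale 6.153846153846154 off 190 140
```

View pics/s30.png

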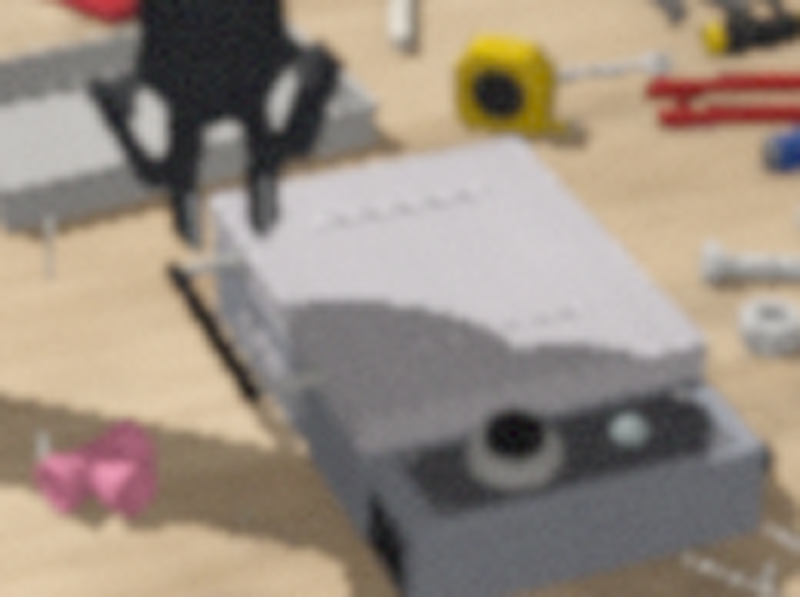

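Emit:
{"op": "play_rows", "data": {"turn": [[0, 0.6, 0.8], [0, 0, 0], [0, 0, 0], [0, 0, 0], [0, 0, 0], [0, 0, 0]], "delta_pos": [[0, 1.0, -0.2], [0, 0, 0], [1.8, 0, 0], [1.8, 0, 0], [1.8, 0, 0], [0, 0, 0]], "jaw": [165, 165, 165, 165, 165, 165]}}

```text
time: 38.22
eef_pos: [0.4363, -0.0326, 0.2591]
ee_rot: [-0.122, 1.568, -0.086]
force: [-0.8, 0.2, 0.3]
width: 0.0303
```

Run:
```python
from h import *
s,R=st()
b=crop("side",190,140,320,237,"s31.png")
```

```text
t 38.23 p [ 0.4363 -0.0326  0.2591] w 0.0303 F [-0.8  0.2  0.3]
[[ 0.003 -0.036  0.999]
 [-0.     0.999  0.036]
 [-1.    -0.     0.003]]
s31.png scale 6.153846153846154 off 190 140
```

View pics/s31.png

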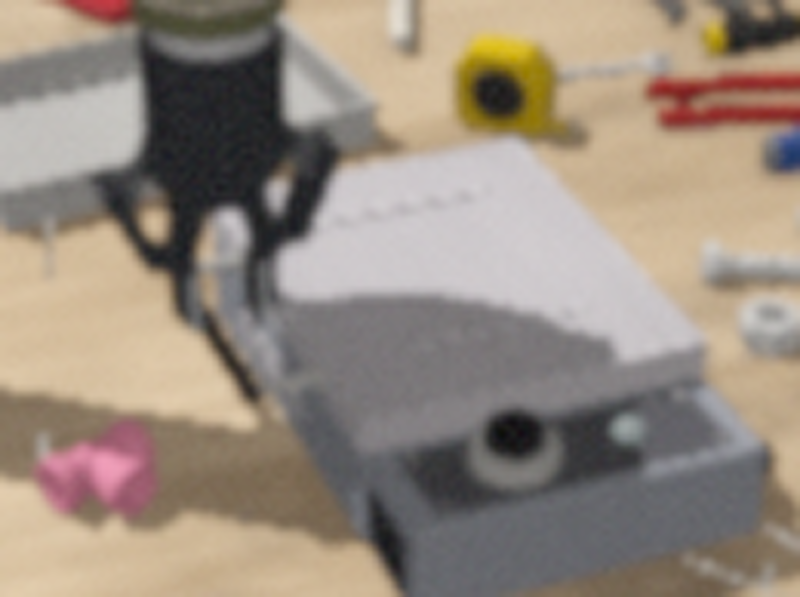

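Emit:
{"op": "play_rows", "data": {"turn": [[0, 0, 0], [0, 0, 0], [0, 0, 0], [0, 0, 0]], "delta_pos": [[0, 0.3, -0.4], [0, 0, 0], [0.9, 0, 0], [0.7, 0, 0]], "jaw": [165, 165, 165, 165]}}

```text
time: 38.78
eef_pos: [0.4326, -0.0298, 0.2448]
ee_rot: [-0.296, 1.562, -0.259]
force: [0.2, -0.0, -0.3]
width: 0.0295
```

Emit:
{"op": "play_rows", "data": {"turn": [[0, 0, 0], [0, 0, 0], [0, 0, 0], [0, 0, 0]], "delta_pos": [[0.2, 0, 0], [0, 0, 0], [0, 0, 0], [0, 0, 0]], "jaw": [165, 255, 255, 255]}}

```text
time: 39.28
eef_pos: [0.4303, -0.0296, 0.2417]
ee_rot: [-2.756, 1.568, -2.718]
force: [2.4, 1.1, -2.4]
width: 0.0106
```

Gripped. Lift along the same arc.

Emit:
{"op": "play_rows", "data": {"turn": [[0, 0, 0], [0, 0, 0], [0, 0, 0], [0, 0, 0], [0, 0, 0], [0, 0, 0], [0, 0, 0], [0, 0, 0]], "delta_pos": [[-1.7, 0, 0.15], [-1.7, 0, 0.25], [-1.6, 0, 0.4], [-1.6, 0, 0.5], [-1.6, 0, 0.6], [-1.5, 0, 0.7], [-1.5, 0, 0.8], [0, 0, 0]], "jaw": [255, 255, 255, 255, 255, 255, 255, 255]}}

```text
time: 40.28
eef_pos: [0.4645, -0.0286, 0.3521]
ee_rot: [3.123, 1.553, -3.122]
force: [-0.4, -0.8, 2.2]
width: 0.011
```

Run:
```python
from h import *
s,R=st()
for off in(.155,.16,.164): print(off,theta(s['eef_pos'],off))
b=crop("side",190,80,320,177,"s32.png")
```

```text
t 40.27 p [ 0.4645 -0.0286  0.3521] w 0.011 F [-0.4 -0.8  2.2]
[[-0.018 -0.038  0.999]
 [-0.     0.999  0.038]
 [-1.     0.    -0.018]]
0.155 (np.float64(29.044729481853345), np.float64(0.24801219858361387))
0.16 (np.float64(28.053696007276763), np.float64(0.2454061876402173))
0.164 (np.float64(27.245777283177443), np.float64(0.24337525338613952))
s32.png scale 6.153846153846154 off 190 80
```

View pics/s32.png

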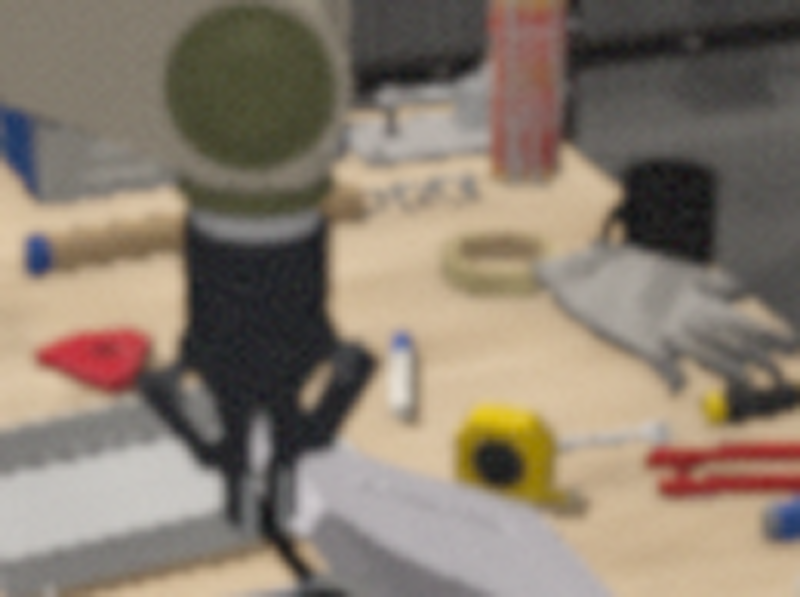

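Emit:
{"op": "play_rows", "data": {"turn": [[0, 0.2, 0], [0, 0.2, 0], [0, 0.2, 0], [0, 0.2, 0], [0, 0, 0], [0, 0, 0], [0, 0, 0], [0, 0, 0], [0, 0, 0], [0, 0, 0]], "delta_pos": [[-1.4, 0, 0.85], [-1.35, 0, 0.95], [-1.3, 0, 1.05], [-1.2, 0, 1.15], [-1.1, 0, 1.25], [-1.05, 0, 1.3], [-0.95, 0, 1.4], [-0.85, 0, 1.45], [-0.75, 0, 1.5], [0, 0, 0]], "jaw": [255, 255, 255, 255, 255, 255, 255, 255, 255, 255]}}

```text
time: 41.58
eef_pos: [0.5684, -0.0247, 0.4454]
ee_rot: [-3.136, 1.488, -3.1]
force: [4.1, -0.3, -3.2]
width: 0.0107
```

Run:
```python
from h import *
s,R=st()
for off in(.155,.16,.164): print(off,theta(s['eef_pos'],off))
arc(63,97,9)
```

```text
t 41.58 p [ 0.5684 -0.0247  0.4454] w 0.0107 F [ 4.1 -0.3 -3.2]
[[-0.082 -0.036  0.996]
 [-0.003  0.999  0.036]
 [-0.997 -0.    -0.082]]
0.155 (np.float64(61.723729441837826), np.float64(0.24842444853974543))
0.16 (np.float64(61.21968624770577), np.float64(0.24391772966296252))
0.164 (np.float64(60.80286599099489), np.float64(0.2403264043197501))
[[np.float64(-0.6), 0, np.float64(1.47)], [np.float64(-0.5), 0, np.float64(1.5)], [np.float64(-0.4), 0, np.float64(1.53)], [np.float64(-0.3), 0, np.float64(1.56)], [np.float64(-0.2), 0, np.float64(1.57)], [np.float64(-0.09), 0, np.float64(1.58)], [np.float64(0.01), 0, np.float64(1.58)], [np.float64(0.12), 0, np.float64(1.58)], [np.float64(0.22), 0, np.float64(1.57)]]
```

Emit:
{"op": "play_rows", "data": {"turn": [[0, -0.6, 0], [0, -0.6, 0], [0, -0.6, 0], [0, -0.6, 0], [0, -0.6, 0], [0, -0.6, 0], [0, -0.6, 0], [0, -0.4, 0], [0, 0, 0], [0, 0, 0]], "delta_pos": [[-0.85, 0, 1.35], [-0.7, 0, 1.4], [-0.6, 0, 1.45], [-0.5, 0, 1.5], [-0.4, 0, 1.5], [-0.3, 0, 1.5], [-0.15, 0, 1.5], [0, 0, 1.5], [0.1, 0, 1.2], [0, 0, 0]], "jaw": [255, 255, 255, 255, 255, 255, 255, 255, 255, 255]}}

```text
time: 42.82
eef_pos: [0.6978, -0.0198, 0.4774]
ee_rot: [-2.977, 1.563, -2.942]
force: [3.3, 0.1, 2.6]
width: 0.0106
```

Run:
```python
from h import *
s,R=st()
for off in(.147,.155,.16,.164): print(off,theta(s['eef_pos']+[R[0,0]*off,0,0],off))
b=crop("side",190,20,350,140,"s33.png")
```

```text
t 42.83 p [ 0.6978 -0.0198  0.4774] w 0.0106 F [3.3 0.1 2.6]
[[-0.008 -0.036  0.999]
 [-0.002  0.999  0.036]
 [-1.    -0.001 -0.008]]
0.147 (np.float64(91.82337892848558), np.float64(0.2652386388772833))
0.155 (np.float64(91.95514149240428), np.float64(0.2572609832216346))
0.16 (np.float64(92.04172461627184), np.float64(0.25227567484042296))
0.164 (np.float64(92.1134943986872), np.float64(0.24828785791708158))
s33.png scale 5.0 off 190 20
```

View pics/s33.png

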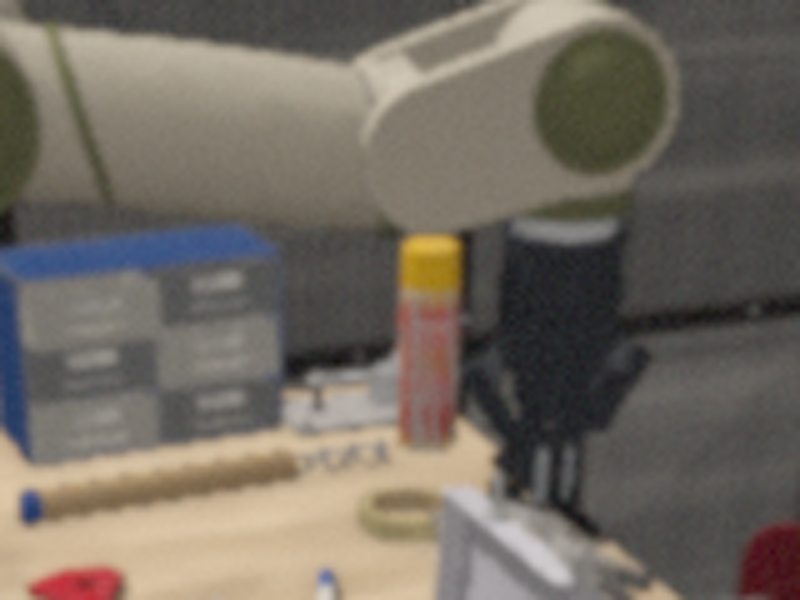

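Emit:
{"op": "play_rows", "data": {"turn": [[0, 0, 0], [0, 0, 0], [0, 0, 0], [0, 0, 0], [0, 0, 0], [0, 0, 0], [0, 0, 0], [0, 0, 0], [0, 0, 0], [0, 0, 0]], "delta_pos": [[0, 0, 0], [0, 0, 0], [-1.5, 0, 0], [-1.5, 0, 0], [-1, 0, -1.5], [-0.5, 0.6, -3], [0, 0.8, -4], [0, 0.8, -3.5], [0, 0.5, -2], [0, 0, 0]], "jaw": [165, 165, 165, 165, 165, 165, 100, 0, 0, 0]}}

```text
time: 44.12
eef_pos: [0.5475, 0.0028, 0.522]
ee_rot: [-3.134, 1.557, -3.099]
force: [0.7, 0.5, -0.1]
width: 0.0851
```

Run:
```python
from h import *
s,R=st()
b=crop("side",130,70,370,250,"s34.png")
b=crop("top",80,90,400,290,"t34.png")
```

```text
t 44.12 p [0.5475 0.0028 0.522 ] w 0.0851 F [ 0.7  0.5 -0.1]
[[-0.014 -0.035  0.999]
 [-0.001  0.999  0.035]
 [-1.    -0.    -0.014]]
s34.png scale 3.3333333333333335 off 130 70
t34.png scale 2.5 off 80 90
```

View pics/s34.png

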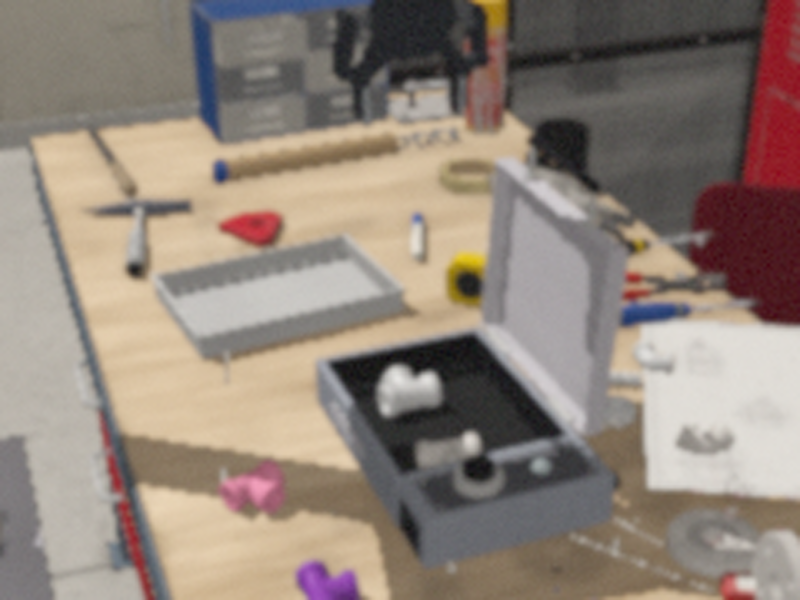

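View pics/t34.png

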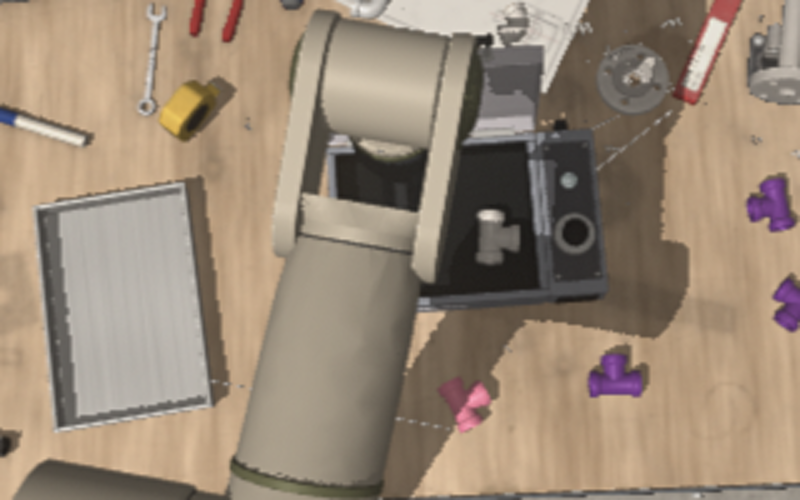

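Run:
```python
from h import *
f=lambda x,y,z:unproj("top",80+x/2.5-.5,90+y/2.5-.5,z)
c=[f(*p,.03) for p in[(37,207),(185,184),(211,405),(58,430)]]
for x in c:print(x.round(3))
print(np.mean(c,0).round(3), [np.linalg.norm(c[(i+1)%4]-c[i]).round(3) for i in range(4)])
print('A',f(490,211,.04),f(491,264,.04))
plan([((.5505,.0235,.30),down(2.2),6)],0)
```

```text
[0.614 0.459 0.03 ]
[0.636 0.28  0.03 ]
[0.367 0.247 0.03 ]
[0.345 0.425 0.03 ]
[0.49  0.353 0.03 ] [np.float64(0.18), np.float64(0.271), np.float64(0.18), np.float64(0.271)]
A [ 0.58600054 -0.08917781  0.04      ] [ 0.52113503 -0.08763594  0.04      ]
turn [[-0.0, -0.1, -0.0], [-0.0, -0.1, -0.0], [-0.0, -0.1, -0.0], [-0.0, -0.1, -0.0], [-0.0, -0.1, -0.0], [-0.0, -0.1, -0.0]]
delta_pos [[3.69, 0.35, 0.09], [3.69, 0.35, 0.08], [3.69, 0.35, 0.07], [3.69, 0.35, 0.06], [3.69, 0.35, 0.05], [3.69, 0.35, 0.05]]
jaw [0, 0, 0, 0, 0, 0]
```

Emit:
{"op": "play_rows", "data": {"turn": [[0, 0, 0], [0, 0, 0], [0, 0, 0], [0, 0, 0], [0, 0, 0], [0, 0, 0], [0, 0, 0]], "delta_pos": [[3.7, 0.3, 0.1], [3.7, 0.3, 0.1], [3.7, 0.3, 0.1], [3.7, 0.3, 0], [3.7, 0.3, 0], [3.7, 0, 0], [0, 0, 0]], "jaw": [0, 0, 0, 0, 0, 0, 0]}}

```text
time: 45.1
eef_pos: [0.553, 0.0157, 0.2892]
ee_rot: [3.134, 1.555, -3.116]
force: [0.3, -0.9, 0.4]
width: 0.0852
```

Run:
```python
from h import *
s,R=st()
plan([((.5505,.0235,.20),down(2.2),6)],0)
b=crop("side",200,130,330,227,"s35.png")
```

```text
t 45.1 p [0.553  0.0157 0.2892] w 0.0852 F [ 0.3 -0.9  0.4]
[[-0.016 -0.033  0.999]
 [-0.     0.999  0.033]
 [-1.     0.    -0.016]]
turn [[-0.1, -0.2, -0.0], [-0.1, -0.2, -0.0], [-0.1, -0.2, -0.0], [-0.1, -0.2, -0.0], [-0.1, -0.2, -0.0], [-0.1, -0.2, -0.0]]
delta_pos [[1.49, 0.13, -0.01], [1.49, 0.13, -0.02], [1.49, 0.13, -0.02], [1.49, 0.13, -0.03], [1.49, 0.13, -0.03], [1.49, 0.13, -0.03]]
jaw [0, 0, 0, 0, 0, 0]
s35.png scale 6.153846153846154 off 200 130
```

View pics/s35.png

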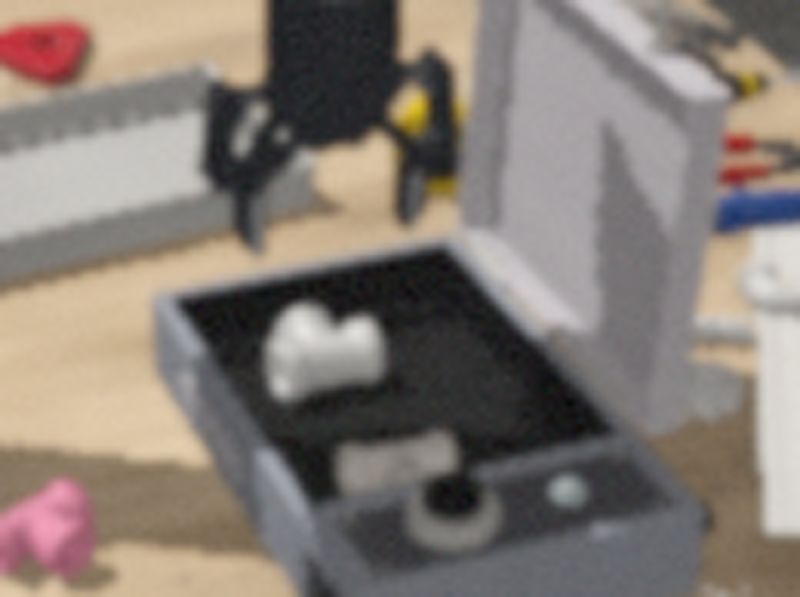

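Emit:
{"op": "play_rows", "data": {"turn": [[0, -0.9, 0], [0, 0, 0], [0, 0, 0], [0, 0, 0], [0, 0, 0], [0, 0, 0], [0, 0, 0], [0, 0, 0]], "delta_pos": [[0, 0.8, -0.2], [0, 0, 0], [1.8, 0, 0], [1.8, 0, 0], [1.8, 0, 0], [1.8, 0, 0], [1.4, 0, 0], [0, 0, 0]], "jaw": [0, 0, 0, 0, 0, 0, 0, 0]}}

```text
time: 46.15
eef_pos: [0.5546, 0.0242, 0.2118]
ee_rot: [-0.19, 1.547, -0.157]
force: [-0.7, 0.4, 1.0]
width: 0.0857
```

Run:
```python
from h import *
s,R=st()
b=crop("side",200,130,330,227,"s36.png")
```

```text
t 46.15 p [0.5546 0.0242 0.2118] w 0.0857 F [-0.7  0.4  1. ]
[[ 0.023 -0.034  0.999]
 [-0.004  0.999  0.034]
 [-1.    -0.004  0.023]]
s36.png scale 6.153846153846154 off 200 130
```

View pics/s36.png

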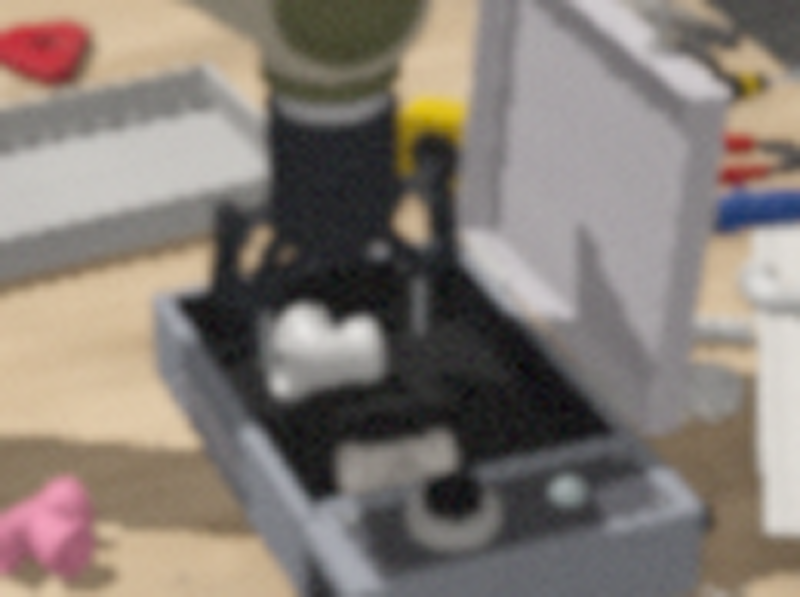

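Emit:
{"op": "play_rows", "data": {"turn": [[0, 1.3, 0], [0, 0, 0], [0, 0, 0], [0, 0, 0]], "delta_pos": [[0, 0, -0.4], [0, 0, 0], [0.8, 0, 0], [0.6, 0, 0]], "jaw": [0, 0, 0, 0]}}

```text
time: 46.7
eef_pos: [0.5509, 0.0239, 0.1997]
ee_rot: [-0.974, 1.564, -0.94]
force: [-0.7, -0.3, 0.5]
width: 0.0853
```

Run:
```python
from h import *
s,R=st()
b=crop("side",200,130,330,227,"s37.png")
```

```text
t 46.7 p [0.5509 0.0239 0.1997] w 0.0853 F [-0.7 -0.3  0.5]
[[ 0.004 -0.034  0.999]
 [-0.005  0.999  0.034]
 [-1.    -0.006  0.004]]
s37.png scale 6.153846153846154 off 200 130
```

View pics/s37.png

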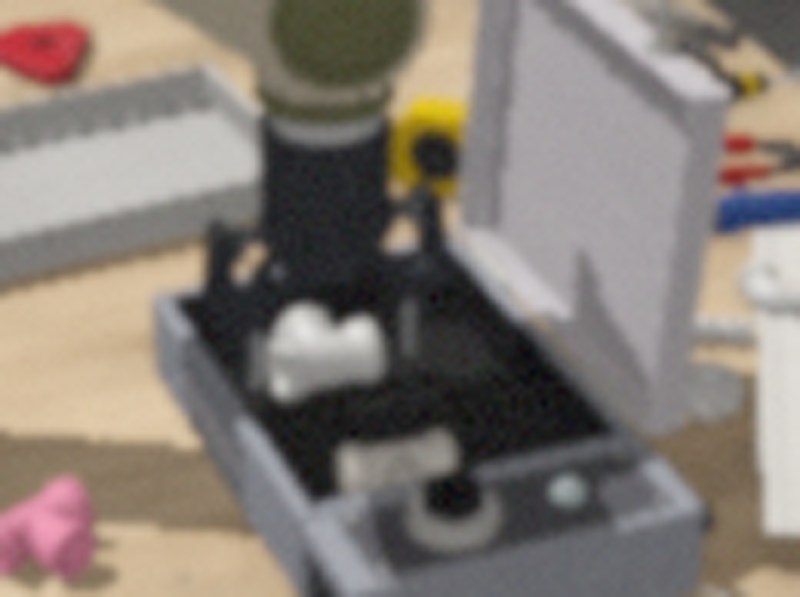

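Emit:
{"op": "play_rows", "data": {"turn": [[0, 0, 0], [0, 0, 0], [0, 0, 0], [0, 0, 0], [0, 0, 0], [0, 0, 0], [0, 0, 0]], "delta_pos": [[0.3, 0, 0], [0, 0, 0], [0, 0, 0], [0, 0, 0], [0, 0, 0], [-1.5, 0, 0], [0, 0, 0]], "jaw": [0, 120, 120, 120, 255, 255, 255], "grip_force": 60}}

```text
time: 47.62
eef_pos: [0.5508, 0.024, 0.212]
ee_rot: [-1.121, 1.565, -1.087]
force: [-0.6, -0.2, -1.7]
width: 0.0587
```

Run:
```python
from h import *
s,R=st()
plan([((.55,.0235,.32),down(2.2),4),((.445,.35,.32),down(7),8)],0)
```

```text
t 47.62 p [0.5508 0.024  0.212 ] w 0.0587 F [-0.6 -0.2 -1.7]
[[ 0.003 -0.034  0.999]
 [-0.005  0.999  0.034]
 [-1.    -0.005  0.003]]
turn [[-0.1, 0.0, 0.1], [-0.1, 0.0, 0.1], [-0.1, 0.0, 0.1], [-0.1, 0.0, 0.1], [-0.6, -0.0, -0.0], [-0.6, -0.0, -0.0], [-0.6, -0.0, -0.0], [-0.6, 0.0, -0.0], [-0.6, 0.0, -0.0], [-0.6, 0.0, -0.0], [-0.6, 0.0, -0.0], [-0.6, 0.0, -0.0]]
delta_pos [[-2.7, -0.03, -0.01], [-2.7, -0.02, -0.02], [-2.7, -0.02, -0.02], [-2.7, -0.01, -0.02], [0.0, 4.13, -1.15], [0.0, 4.14, -1.11], [0.0, 4.15, -1.07], [0.0, 4.16, -1.02], [0.0, 4.17, -0.98], [0.0, 4.18, -0.94], [0.0, 4.19, -0.89], [0.0, 4.2, -0.85]]
jaw [0, 0, 0, 0, 0, 0, 0, 0, 0, 0, 0, 0]
```

Emit:
{"op": "play_rows", "data": {"turn": [[0, 0, 0], [0, 0, 0], [0, 0, 0], [-1, 0, 0], [-1, 0, 0], [-1, 0, 0], [-1, 0, 0], [-0.5, 0, 0], [0, 0, 0], [0, 0, 0]], "delta_pos": [[-3.5, 0, 0], [-3.7, 0, 0], [-3.5, 0, 0], [0, 4.2, -1.1], [0, 4.6, -1.1], [0, 4.8, -1.1], [0, 5.0, -1.1], [0, 5.0, -1.1], [0, 4.6, -1.0], [0, 2.5, -1.0]], "jaw": [255, 255, 255, 255, 255, 255, 255, 255, 255, 255]}}

```text
time: 48.88
eef_pos: [0.4481, 0.3316, 0.3216]
ee_rot: [-0.94, 1.564, -0.829]
force: [0.2, 0.1, -1.4]
width: 0.0589
```

Run:
```python
from h import *
s,R=st()
plan([((.445,.35,.32),down(7),2)],0)
b=crop("side",120,80,300,215,"s38.png")
```

```text
t 48.88 p [0.4481 0.3316 0.3216] w 0.0589 F [ 0.2  0.1 -1.4]
[[ 0.004 -0.11   0.994]
 [-0.005  0.994  0.11 ]
 [-1.    -0.005  0.004]]
turn [[-0.3, 0.1, 0.1], [-0.3, 0.1, 0.1]]
delta_pos [[0.07, 0.93, -0.05], [0.08, 0.93, -0.05]]
jaw [0, 0]
s38.png scale 4.444444444444445 off 120 80
```

View pics/s38.png

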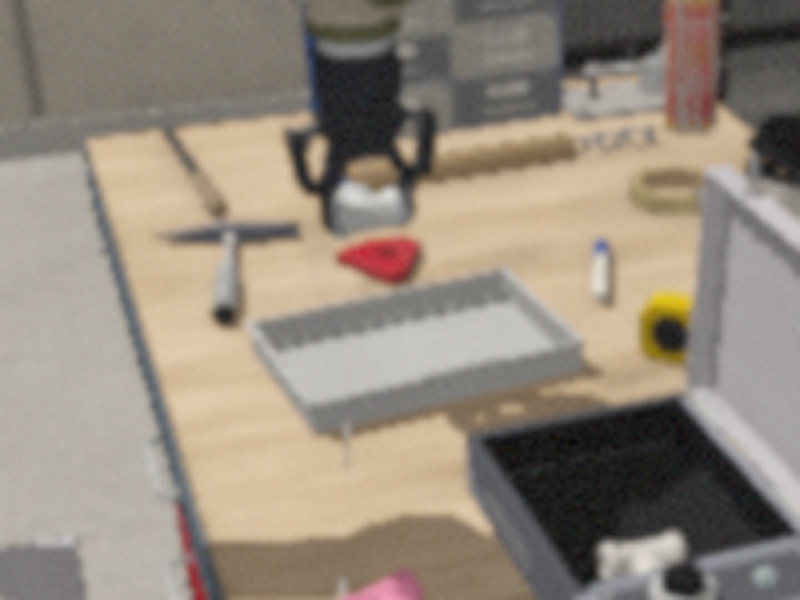

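Emit:
{"op": "play_rows", "data": {"turn": [[0, 0, 0], [0, 0, 0], [0, 0, 0], [0, 0, 0], [0, 0, 0], [0, 0, 0], [0, 0, 0], [0, 0, 0]], "delta_pos": [[0, 0.8, -0.2], [0, 0, 0], [3, 0, 0], [3, 0, 0], [2.5, 0, 0], [2, 0, 0], [1.3, 0, 0], [0, 0, 0]], "jaw": [255, 255, 255, 255, 255, 255, 255, 255]}}

```text
time: 49.92
eef_pos: [0.4473, 0.3369, 0.2011]
ee_rot: [-0.629, 1.563, -0.523]
force: [0.2, -0.0, -1.9]
width: 0.0591
```

Run:
```python
from h import *
s,R=st()
b=crop("side",120,80,300,215,"s39.png")
```

```text
t 49.92 p [0.4473 0.3369 0.2011] w 0.0591 F [ 0.2 -0.  -1.9]
[[ 0.006 -0.106  0.994]
 [-0.004  0.994  0.106]
 [-1.    -0.004  0.006]]
s39.png scale 4.444444444444445 off 120 80
```

View pics/s39.png

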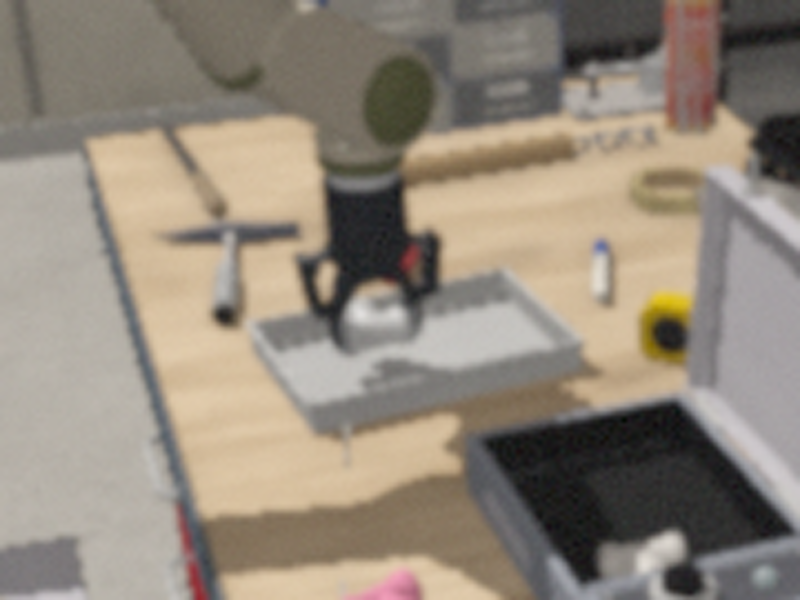

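Emit:
{"op": "play_rows", "data": {"turn": [[0, 0, 0], [0, 0, 0], [0, 0, 0], [0, 0, 0]], "delta_pos": [[0.9, 0, 0], [0.7, 0, 0], [0.4, 0, 0], [0, 0, 0]], "jaw": [255, 255, 255, 255]}}

```text
time: 50.48
eef_pos: [0.4479, 0.3371, 0.1819]
ee_rot: [-0.29, 1.56, -0.184]
force: [-0.1, 0.0, -1.9]
width: 0.059
```

Emit:
{"op": "play_rows", "data": {"turn": [[0, 0, 0], [0, 0, 0], [0, 0, 0], [0, 0, 0], [0, 0, 0], [0, 0, 0]], "delta_pos": [[0.3, 0, 0], [0.2, 0, 0], [0, 0, 0], [0, 0, 0], [0, 0, 0], [0, 0, 0]], "jaw": [255, 255, 255, 60, 60, 50]}}

```text
time: 51.22
eef_pos: [0.4483, 0.3373, 0.1775]
ee_rot: [-0.181, 1.558, -0.075]
force: [0.7, 0.9, -0.2]
width: 0.0687
```

Run:
```python
from h import *
s,R=st()
b=crop("side",120,80,300,215,"s40.png")
```

```text
t 51.23 p [0.4483 0.3373 0.1775] w 0.0687 F [ 0.7  0.9 -0.2]
[[ 0.012 -0.106  0.994]
 [-0.001  0.994  0.106]
 [-1.    -0.002  0.012]]
s40.png scale 4.444444444444445 off 120 80
```

View pics/s40.png

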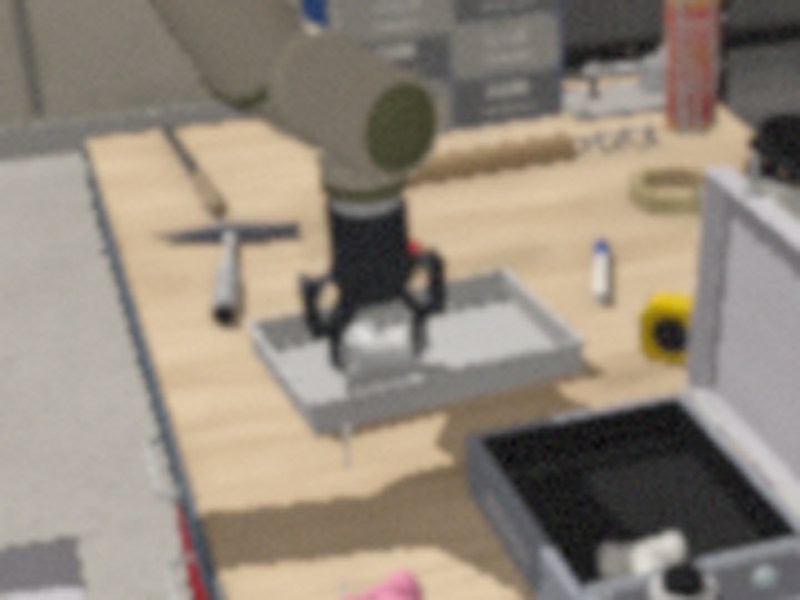

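Placed. Lift and go to tee A.

Run:
```python
from h import *
plan([((.448,.337,.32),down(6),4),((.552,-.0826,.32),down(2.2),8)],0)
```

```text
turn [[0.0, 0.2, 0.0], [0.0, 0.2, 0.0], [0.0, 0.2, 0.0], [0.0, 0.2, 0.0], [0.5, 0.0, -0.0], [0.5, 0.0, -0.0], [0.5, 0.0, -0.0], [0.5, 0.0, -0.0], [0.5, 0.0, -0.0], [0.5, 0.0, -0.0], [0.5, 0.0, -0.0], [0.5, 0.0, -0.0]]
delta_pos [[-3.56, -0.01, 0.04], [-3.56, -0.01, 0.03], [-3.56, -0.01, 0.01], [-3.56, -0.01, 0.0], [0.0, -5.35, 0.74], [0.0, -5.35, 0.79], [0.0, -5.34, 0.83], [0.0, -5.33, 0.88], [0.0, -5.32, 0.92], [0.0, -5.32, 0.97], [0.0, -5.31, 1.01], [0.0, -5.3, 1.05]]
jaw [0, 0, 0, 0, 0, 0, 0, 0, 0, 0, 0, 0]
```

Emit:
{"op": "play_rows", "data": {"turn": [[0, 0.2, 0], [0, 0.2, 0], [0, 0.2, 0], [0.5, 0, 0], [0.5, 0, 0], [0.5, 0, 0], [0.5, 0, 0], [0.5, 0, 0], [0.5, 0, 0], [0.5, 0, 0]], "delta_pos": [[-3.0, 0, 0], [-4.5, 0, 0], [-4.5, 0, 0], [-1, -4.5, 0.7], [0, -5.4, 0.8], [0, -5.4, 0.8], [0, -5.4, 0.9], [0, -5.4, 0.9], [0, -5.4, 1], [0, -4.5, 1]], "jaw": [50, 50, 30, 0, 0, 0, 0, 0, 0, 0]}}

```text
time: 52.52
eef_pos: [0.5388, -0.0246, 0.314]
ee_rot: [-0.431, 1.565, -0.382]
force: [1.0, 0.5, 0.2]
width: 0.0851
```

Emit:
{"op": "play_rows", "data": {"turn": [[0.5, 0, 0], [0, 0, 0], [0, 0, 0]], "delta_pos": [[0, -2, 1], [0, 0, 0], [0, 0, 0]], "jaw": [0, 0, 0]}}

```text
time: 52.9
eef_pos: [0.5503, -0.0458, 0.3138]
ee_rot: [-0.343, 1.565, -0.306]
force: [0.4, -0.5, 0.3]
width: 0.0856
```

Run:
```python
from h import *
s,R=st()
plan([((.552,-.0826,.30),down(2.2),1)],0)
b=crop("side",150,100,350,250,"s41.png")
```

```text
t 52.9 p [ 0.5503 -0.0458  0.3138] w 0.0856 F [ 0.4 -0.5  0.3]
[[ 0.005 -0.037  0.999]
 [-0.002  0.999  0.037]
 [-1.    -0.002  0.005]]
turn [[-0.1, 0.3, 0.1]]
delta_pos [[1.39, -3.69, 0.02]]
jaw [0]
s41.png scale 4.0 off 150 100
```

View pics/s41.png

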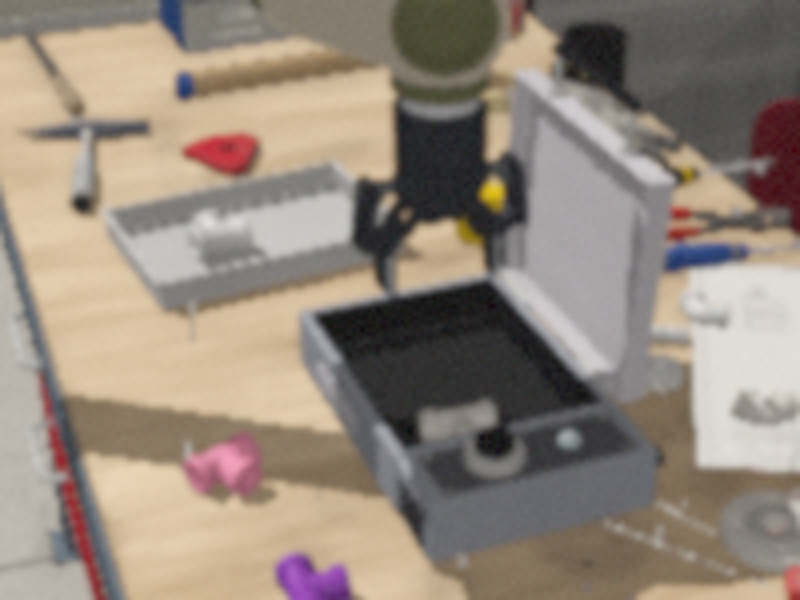

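Emit:
{"op": "play_rows", "data": {"turn": [[0, 0.3, 0], [0, 0, 0], [0, 0, 0], [0, 0, 0], [0, 0, 0], [0, 0, 0], [0, 0, 0], [0, 0, 0]], "delta_pos": [[0, -2.2, 0], [0, -1.3, 0], [0, 0, 0], [2.2, 0, 0], [2.2, 0, 0], [2.2, 0, 0], [2.2, 0, 0], [0, 0, 0]], "jaw": [0, 0, 0, 0, 0, 0, 0, 0]}}

```text
time: 53.95
eef_pos: [0.5514, -0.0805, 0.2244]
ee_rot: [-0.996, 1.569, -0.956]
force: [-0.2, 0.1, 0.5]
width: 0.0857
```

Run:
```python
from h import *
s,R=st()
plan([((.552,-.084,.197),down(2.2),1)],0)
b=crop("side",210,150,310,225,"s42.png",pts=[(.552-.0299,-.0838,.036),(.552+.03,-.0815,.036)])
```

```text
t 53.95 p [ 0.5514 -0.0805  0.2244] w 0.0857 F [-0.2  0.1  0.5]
[[ 0.001 -0.04   0.999]
 [-0.002  0.999  0.04 ]
 [-1.    -0.002  0.001]]
turn [[0.1, 0.1, 0.1]]
delta_pos [[2.74, -0.35, 0.05]]
jaw [0]
s42.png scale 8.0 off 210 150
```

View pics/s42.png

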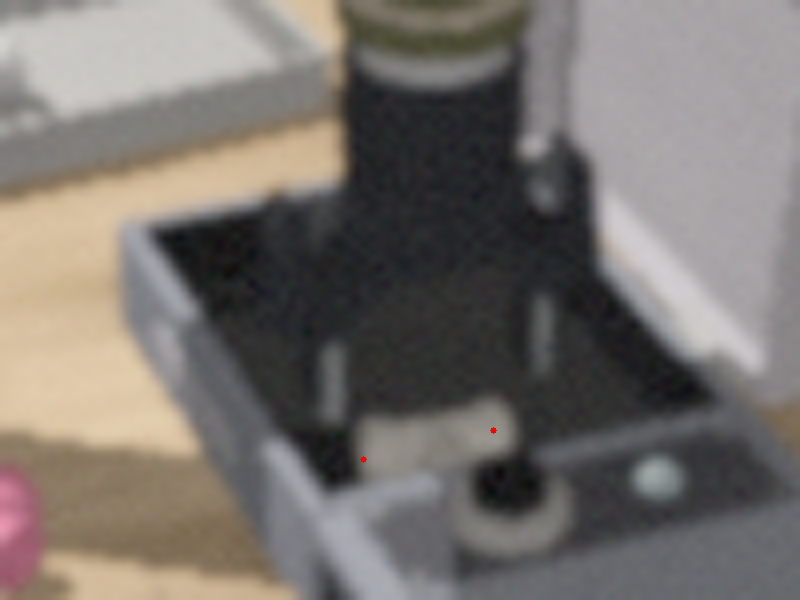

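Emit:
{"op": "play_rows", "data": {"turn": [[0, 0, 0], [0, 0, 0], [0, 0, 0], [0, 0, 0], [0, 0, 0]], "delta_pos": [[0, -0.3, 0.2], [0, 0, 0], [1.3, 0, 0], [1.2, 0, 0], [0, 0, 0]], "jaw": [0, 0, 0, 0, 0]}}

```text
time: 54.62
eef_pos: [0.5544, -0.0838, 0.201]
ee_rot: [-0.544, 1.563, -0.504]
force: [-1.5, 0.5, 0.0]
width: 0.0852
```

Run:
```python
from h import *
s,R=st()
b=crop("side",210,150,310,225,"s43.png")
```

```text
t 54.62 p [ 0.5544 -0.0838  0.201 ] w 0.0852 F [-1.5  0.5  0. ]
[[ 0.007 -0.04   0.999]
 [-0.004  0.999  0.04 ]
 [-1.    -0.004  0.007]]
s43.png scale 8.0 off 210 150
```

View pics/s43.png

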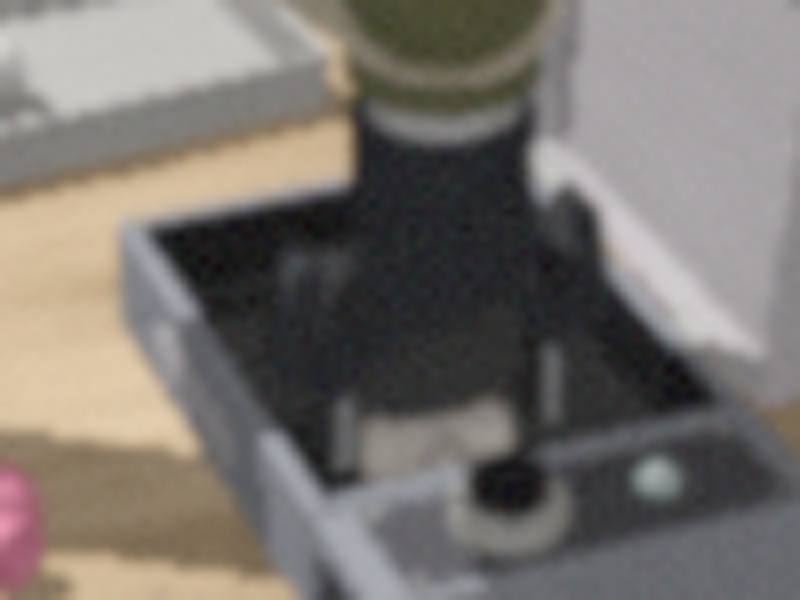

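Emit:
{"op": "play_rows", "data": {"turn": [[0, 0, 0], [0, 0, 0], [0, 0, 0], [0, 0, 0], [0, 0, 0], [0, 0, 0], [0, 0, 0]], "delta_pos": [[0.4, 0, 0], [0, 0, 0], [0, 0, 0], [0, 0, 0], [0, 0, 0], [-1.5, 0, 0], [0, 0, 0]], "jaw": [0, 120, 120, 120, 255, 255, 255], "grip_force": 60}}

```text
time: 55.55
eef_pos: [0.5545, -0.0837, 0.2144]
ee_rot: [-0.509, 1.561, -0.469]
force: [0.1, 0.4, -2.7]
width: 0.059
```

Run:
```python
from h import *
s,R=st()
plan([((.554,-.084,.32),down(2.2),3),((.545,.345,.32),down(7),9)],0)
b=crop("side",100,100,300,250,"s44.png")
```

```text
t 55.55 p [ 0.5545 -0.0837  0.2144] w 0.059 F [ 0.1  0.4 -2.7]
[[ 0.008 -0.04   0.999]
 [-0.004  0.999  0.04 ]
 [-1.    -0.005  0.008]]
turn [[0.0, 0.2, 0.1], [0.0, 0.2, 0.1], [0.0, 0.2, 0.1], [-0.5, 0.0, 0.0], [-0.5, 0.0, 0.0], [-0.5, 0.0, 0.0], [-0.5, 0.0, 0.0], [-0.5, 0.0, 0.0], [-0.5, 0.0, 0.0], [-0.5, 0.0, 0.0], [-0.5, 0.0, 0.0], [-0.5, 0.0, 0.0]]
delta_pos [[-3.52, -0.02, 0.01], [-3.52, -0.02, 0.0], [-3.52, -0.01, -0.01], [-0.0, 4.77, 0.08], [-0.0, 4.77, 0.13], [-0.0, 4.76, 0.17], [-0.0, 4.76, 0.22], [-0.0, 4.76, 0.26], [-0.0, 4.76, 0.3], [-0.0, 4.75, 0.35], [-0.0, 4.75, 0.39], [-0.0, 4.75, 0.44]]
jaw [0, 0, 0, 0, 0, 0, 0, 0, 0, 0, 0, 0]
s44.png scale 4.0 off 100 100
```

View pics/s44.png

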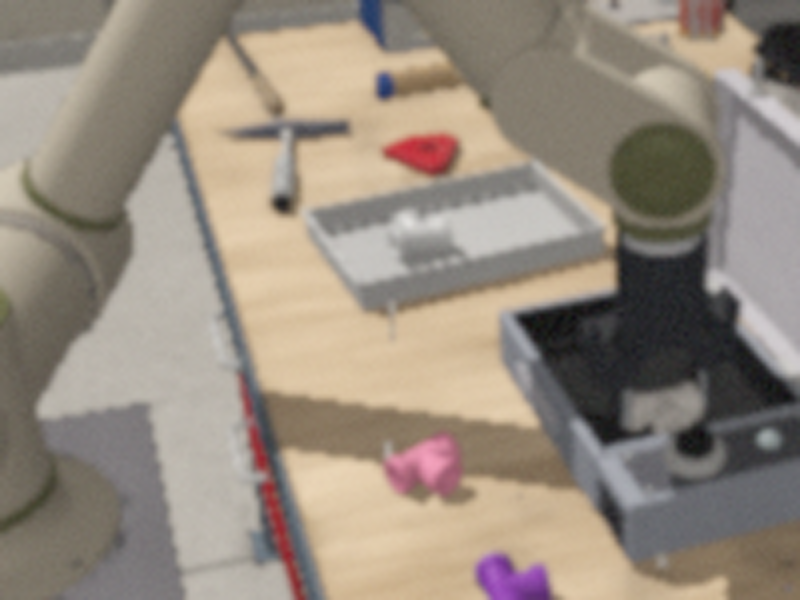

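Emit:
{"op": "play_rows", "data": {"turn": [[0, 0.2, 0], [0, 0.2, 0], [-0.5, 0, 0], [-0.5, 0, 0], [-0.5, 0, 0], [-0.5, 0, 0], [-0.5, 0, 0], [-0.5, 0, 0], [-0.5, 0, 0], [-0.5, 0, 0]], "delta_pos": [[-4, 0, 0], [-5, 0, 0], [-1.5, 4.0, 0.1], [0, 5, 0.1], [0, 5, 0.2], [0, 5, 0.2], [0, 5, 0.3], [0, 5, 0.3], [0, 5, 0.3], [0, 4, 0.4]], "jaw": [255, 255, 255, 255, 255, 255, 255, 255, 255, 255]}}

```text
time: 56.85
eef_pos: [0.5458, 0.3062, 0.3195]
ee_rot: [-2.13, 1.567, -2.024]
force: [-0.1, -0.1, -1.6]
width: 0.0595
```

Run:
```python
from h import *
s,R=st()
plan([((.555,.345,.32),down(7),2)],0)
```

```text
t 56.85 p [0.5458 0.3062 0.3195] w 0.0595 F [-0.1 -0.1 -1.6]
[[-0.002 -0.106  0.994]
 [-0.004  0.994  0.106]
 [-1.    -0.003 -0.002]]
turn [[-0.5, -0.1, 0.1], [-0.5, -0.1, 0.1]]
delta_pos [[-0.03, 1.88, 0.66], [-0.03, 1.88, 0.68]]
jaw [0, 0]
```

Emit:
{"op": "play_rows", "data": {"turn": [[0, 0, 0], [0, 0, 0], [0, 0, 0], [0, 0, 0], [0, 0, 0], [0, 0, 0], [0, 0, 0], [0, 0, 0]], "delta_pos": [[0, 2, 0.8], [0, 1.0, 0.4], [0, 0, 0], [3, 0, 0], [3, 0, 0], [3, 0, 0], [2.0, 0, 0], [0, 0, 0]], "jaw": [255, 255, 255, 255, 255, 255, 255, 255]}}

```text
time: 57.85
eef_pos: [0.5542, 0.3347, 0.206]
ee_rot: [-2.248, 1.564, -2.144]
force: [0.7, 0.4, -1.8]
width: 0.0597
```

Run:
```python
from h import *
s,R=st()
b=crop("side",120,80,300,215,"s45.png")
```

```text
t 57.85 p [0.5542 0.3347 0.206 ] w 0.0597 F [ 0.7  0.4 -1.8]
[[-0.003 -0.104  0.995]
 [-0.005  0.995  0.104]
 [-1.    -0.005 -0.004]]
s45.png scale 4.444444444444445 off 120 80
```

View pics/s45.png

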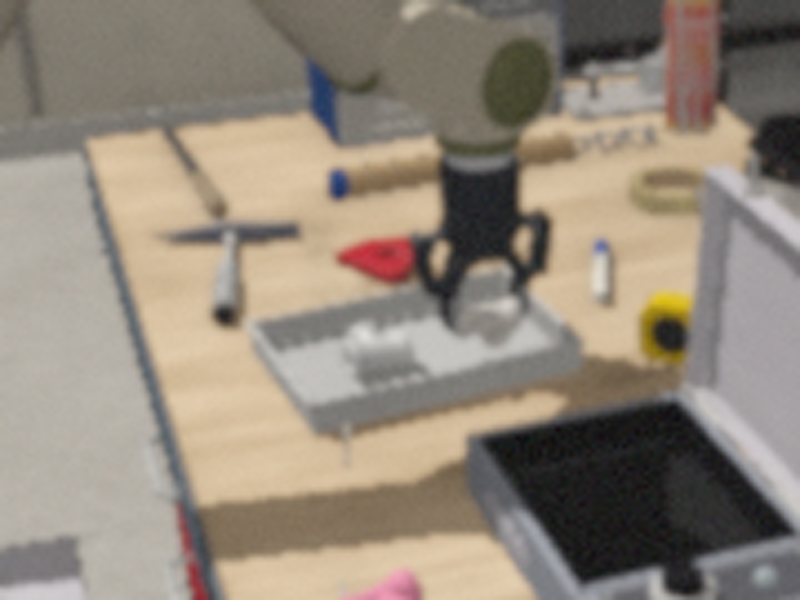

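Emit:
{"op": "play_rows", "data": {"turn": [[0, 0, 0], [0, 0, 0], [0, 0, 0], [0, 0, 0], [0, 0, 0]], "delta_pos": [[0.9, 0, 0], [0.9, 0, 0], [0.5, 0, 0], [0.3, 0, 0], [0, 0, 0]], "jaw": [255, 255, 255, 255, 255]}}

```text
time: 58.52
eef_pos: [0.555, 0.3343, 0.182]
ee_rot: [-1.033, 1.567, -0.929]
force: [0.2, -0.2, -2.1]
width: 0.0594
```

Emit:
{"op": "play_rows", "data": {"turn": [[0, 0, 0], [0, 0, 0], [0, 0, 0]], "delta_pos": [[0.2, 0, 0], [0.2, 0, 0], [0, 0, 0]], "jaw": [255, 255, 255]}}

```text
time: 58.9
eef_pos: [0.555, 0.3345, 0.1795]
ee_rot: [-0.714, 1.566, -0.61]
force: [0.1, 0.6, -1.8]
width: 0.059
```

Emit:
{"op": "play_rows", "data": {"turn": [[0, 0, 0], [0, 0, 0], [0, 0, 0], [0, 0, 0], [0, 0, 0], [0, 0, 0]], "delta_pos": [[0.2, 0, 0], [0.1, 0, 0], [0, 0, 0], [0, 0, 0], [0, 0, 0], [0, 0, 0]], "jaw": [255, 255, 255, 60, 60, 50]}}

```text
time: 59.65
eef_pos: [0.5551, 0.3346, 0.1792]
ee_rot: [-0.41, 1.564, -0.305]
force: [-0.7, -0.1, 0.2]
width: 0.0685
```

Run:
```python
from h import *
s,R=st()
b=crop("side",120,80,300,215,"s46.png")
plan([((.555,.334,.40),down(6),4),((.56,0,.51),down(2.2),7)],0)
```

```text
t 59.65 p [0.5551 0.3346 0.1792] w 0.0685 F [-0.7 -0.1  0.2]
[[ 0.006 -0.104  0.995]
 [-0.002  0.995  0.104]
 [-1.    -0.003  0.006]]
s46.png scale 4.444444444444445 off 120 80
turn [[-0.0, 0.1, 0.0], [-0.0, 0.1, 0.0], [-0.0, 0.1, 0.0], [-0.0, 0.1, 0.0], [0.5, -0.0, 0.0], [0.5, -0.0, 0.0], [0.5, -0.0, 0.0], [0.5, -0.0, 0.0], [0.5, -0.0, 0.0], [0.5, -0.0, 0.0], [0.5, -0.0, 0.0]]
delta_pos [[-5.52, -0.03, 0.03], [-5.52, -0.03, 0.02], [-5.52, -0.02, 0.01], [-5.52, -0.02, 0.0], [-1.57, -4.75, -0.43], [-1.57, -4.76, -0.38], [-1.57, -4.76, -0.34], [-1.57, -4.76, -0.29], [-1.57, -4.77, -0.25], [-1.57, -4.77, -0.2], [-1.57, -4.77, -0.16]]
jaw [0, 0, 0, 0, 0, 0, 0, 0, 0, 0, 0]
```

View pics/s46.png

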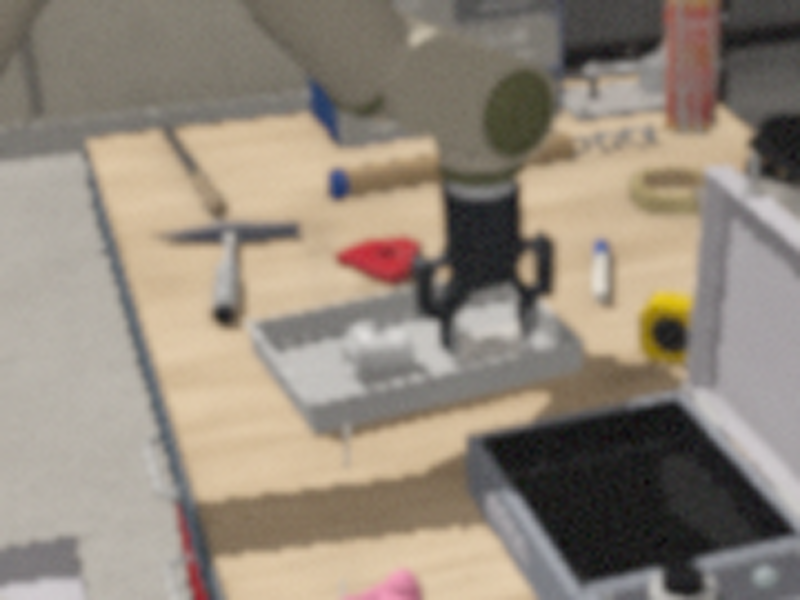

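Emit:
{"op": "play_rows", "data": {"turn": [[0, 0, 0], [0, 0, 0], [0, 0, 0], [0, 0, 0], [0.5, 0, 0], [0.5, 0, 0], [0.5, 0, 0], [0.5, 0, 0], [0.5, 0, 0], [0.5, 0, 0]], "delta_pos": [[-2.5, 0, 0], [-5, 0, 0], [-5, 0, 0], [-5, 0, 0], [-4, -4, 0], [-3, -5, 0], [-2, -5, 0], [-2, -5, 0], [-1.5, -5, 0], [-1.5, -4.5, 0]], "jaw": [50, 50, 100, 165, 165, 165, 165, 165, 165, 165]}}

```text
time: 60.95
eef_pos: [0.5767, 0.046, 0.5037]
ee_rot: [-0.751, 1.565, -0.695]
force: [1.4, -0.6, 0.0]
width: 0.0303
```

Run:
```python
from h import *
s,R=st()
plan([((.697,-.0205,.52),down(2.2),6)],0)
b=crop("side",100,20,400,245,"s47.png")
```

```text
t 60.95 p [0.5767 0.046  0.5037] w 0.0303 F [ 1.4 -0.6  0. ]
[[ 0.005 -0.056  0.998]
 [-0.004  0.998  0.056]
 [-1.    -0.004  0.004]]
turn [[0.2, 0.0, 0.0], [0.2, 0.0, 0.0], [0.2, 0.0, 0.0], [0.2, 0.0, 0.0], [0.2, 0.0, 0.0], [0.2, 0.0, 0.0]]
delta_pos [[-0.26, -1.22, 1.94], [-0.26, -1.21, 1.94], [-0.26, -1.21, 1.95], [-0.26, -1.2, 1.95], [-0.27, -1.2, 1.95], [-0.27, -1.19, 1.96]]
jaw [0, 0, 0, 0, 0, 0]
s47.png scale 2.6666666666666665 off 100 20
```

View pics/s47.png

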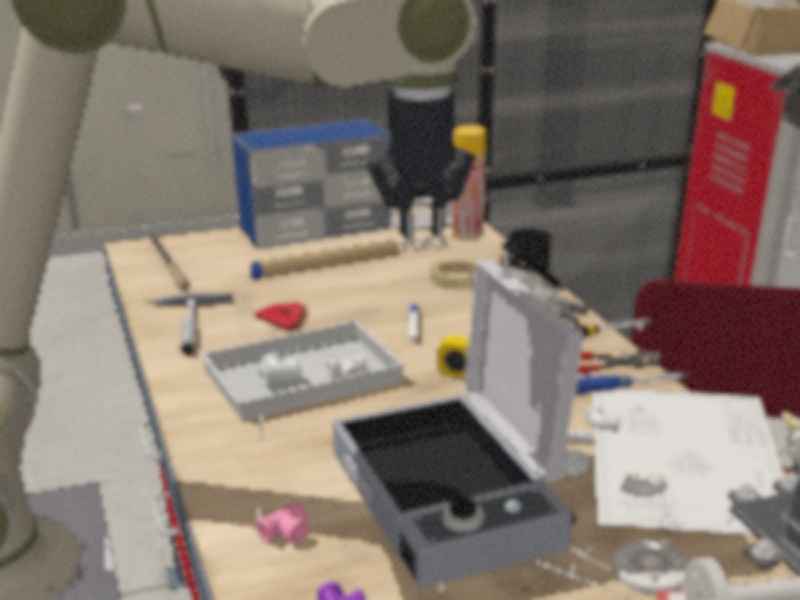

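Emit:
{"op": "play_rows", "data": {"turn": [[0.2, 0, 0], [0.2, 0, 0], [0.2, 0, 0], [0.2, 0, 0], [0.2, 0, 0], [0, 0, 0], [0, 0, 0]], "delta_pos": [[-1.2, -1.2, 1.9], [-0.6, -1.2, 1.9], [-0.4, -1.2, 1.9], [-0.4, -1.0, 1.9], [-0.4, -0.6, 1.9], [-0.2, 0, 1.3], [0, 0, 0]], "jaw": [165, 165, 165, 165, 165, 165, 165]}}

```text
time: 61.88
eef_pos: [0.69, -0.0083, 0.5394]
ee_rot: [-0.702, 1.561, -0.672]
force: [0.3, -0.7, 0.3]
width: 0.0302
```

Run:
```python
from h import *
s,R=st()
plan([((.697,-.0205,.51),down(2.2),1)],0)
b=crop("side",190,20,350,140,"s48.png")
```

```text
t 61.88 p [ 0.69   -0.0083  0.5394] w 0.0302 F [ 0.3 -0.7  0.3]
[[ 0.008 -0.03   1.   ]
 [-0.006  1.     0.03 ]
 [-1.    -0.007  0.008]]
turn [[-0.5, 0.4, 0.4]]
delta_pos [[2.95, -1.22, 0.64]]
jaw [0]
s48.png scale 5.0 off 190 20
```

View pics/s48.png

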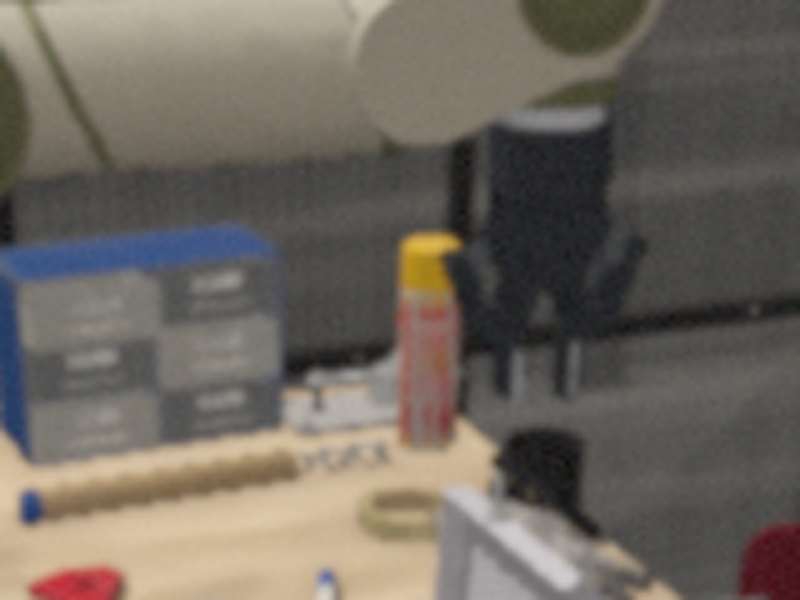

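Emit:
{"op": "play_rows", "data": {"turn": [[0, 0, 0], [0, 0, 0], [0, 0, 0], [0, 0, 0], [0, 0, 0]], "delta_pos": [[0, -1.2, 0.5], [0, 0, 0], [1.8, 0, 0], [1.5, 0, 0], [0, 0, 0]], "jaw": [165, 165, 165, 165, 165]}}

```text
time: 62.55
eef_pos: [0.6938, -0.0214, 0.5073]
ee_rot: [-0.649, 1.559, -0.62]
force: [-0.5, -0.2, -0.2]
width: 0.0303
```

Run:
```python
from h import *
s,R=st()
b=crop("side",250,70,330,130,"s49.png")
```

```text
t 62.55 p [ 0.6938 -0.0214  0.5073] w 0.0303 F [-0.5 -0.2 -0.2]
[[ 0.009 -0.029  1.   ]
 [-0.007  1.     0.029]
 [-1.    -0.007  0.009]]
s49.png scale 10.0 off 250 70
```

View pics/s49.png

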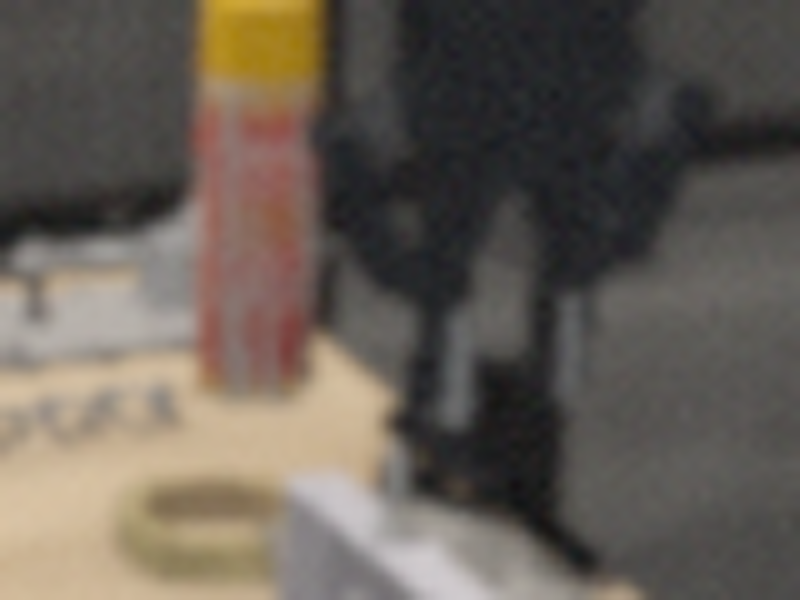

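Centred over the bar. Descend and grip.

Emit:
{"op": "play_rows", "data": {"turn": [[0, 0, 0], [0, 0, 0], [0, 0, 0], [0, 0, 0], [0, 0, 0], [0, 0, 0], [0, 0, 0], [0, 0, 0]], "delta_pos": [[1.5, 0, 0.1], [1.5, 0, 0], [1.2, 0, 0], [0, 0, 0], [0, 0, 0], [0, 0, 0], [0, 0, 0], [0, 0, 0]], "jaw": [165, 165, 165, 165, 255, 255, 255, 255], "grip_force": 30}}

```text
time: 63.6
eef_pos: [0.6946, -0.0215, 0.47]
ee_rot: [-0.471, 1.551, -0.442]
force: [-0.8, 0.4, -1.9]
width: 0.0104
```

Run:
```python
from h import *
s,R=st()
b=crop("side",190,20,350,140,"s50.png")
```

```text
t 63.6 p [ 0.6946 -0.0215  0.47  ] w 0.0104 F [-0.8  0.4 -1.9]
[[ 0.018 -0.029  0.999]
 [-0.008  1.     0.029]
 [-1.    -0.009  0.017]]
s50.png scale 5.0 off 190 20
```

View pics/s50.png

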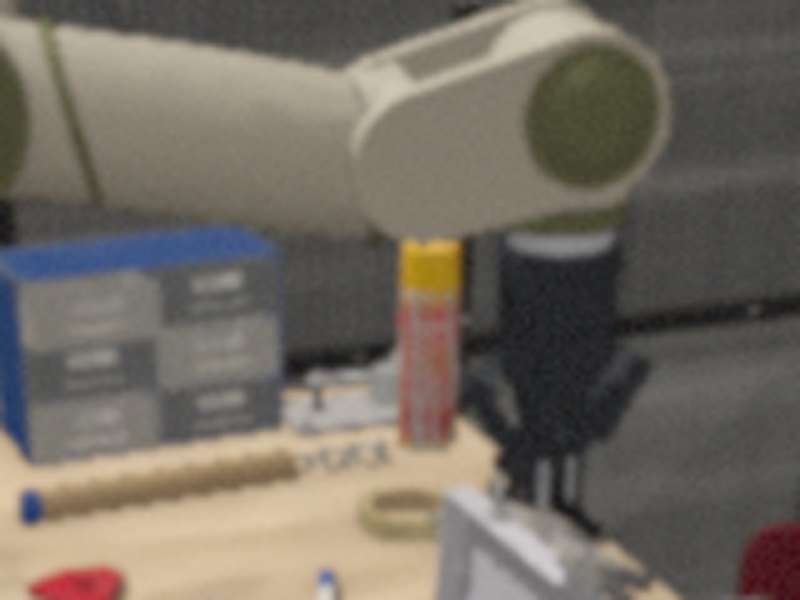

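Same closing arc as before.

Emit:
{"op": "play_rows", "data": {"turn": [[0, 0, 0], [0, 0, 0], [0, 0, 0], [0, 0, 0], [0, 0, 0], [0, 0, 0], [0, 0, 0], [0, 0, 0], [0, 0, 0]], "delta_pos": [[0, 0, -1.7], [0, 0, -1.7], [0.1, 0, -1.7], [0.2, 0, -1.7], [0.3, 0, -1.65], [0.45, 0, -1.6], [0.55, 0, -1.6], [0.65, 0, -1.5], [0, 0, 0]], "jaw": [255, 255, 255, 255, 255, 255, 255, 255, 255]}}

```text
time: 64.78
eef_pos: [0.5621, -0.0254, 0.4525]
ee_rot: [-0.254, 1.51, -0.223]
force: [-0.5, 0.2, -6.6]
width: 0.0105
```

Run:
```python
from h import *
s,R=st()
for off in(.155,.16,.164,.168): print(off,theta(s['eef_pos']+[R[0,0]*off,0,0],off))
```

```text
t 64.78 p [ 0.5621 -0.0254  0.4525] w 0.0105 F [-0.5  0.2 -6.6]
[[ 0.059 -0.03   0.998]
 [-0.013  0.999  0.031]
 [-0.998 -0.015  0.058]]
0.155 (np.float64(62.99744831140523), np.float64(0.2536820464904056))
0.16 (np.float64(62.588754418634615), np.float64(0.24900522192086108))
0.164 (np.float64(62.25059100893642), np.float64(0.24527319718332016))
0.168 (np.float64(61.901990336545595), np.float64(0.24154998021974894))
```

Emit:
{"op": "play_rows", "data": {"turn": [[0, 0.4, 0], [0, 0.4, 0], [0, 0.4, 0], [0, 0.4, 0], [0, 0.4, 0], [0, 0.4, 0], [0, 0.4, 0], [0, 0.4, 0], [0, 0, 0]], "delta_pos": [[1.0, 0, -1.4], [1.05, 0, -1.35], [1.1, 0, -1.25], [1.15, 0, -1.2], [1.2, 0, -1.1], [1.3, 0, -1.0], [1.35, 0, -0.95], [1.4, 0, -0.85], [0, 0, 0]], "jaw": [255, 255, 255, 255, 255, 255, 255, 255, 255]}}

```text
time: 65.9
eef_pos: [0.472, -0.0278, 0.3706]
ee_rot: [-0.861, 1.543, -0.829]
force: [0.5, -0.8, -3.8]
width: 0.0105
```

Run:
```python
from h import *
s,R=st()
for off in(.155,.16,.164,.168): print(off,theta(s['eef_pos']+[R[0,0]*off,0,0],off))
b=crop("side",180,80,340,200,"s51.png")
```

```text
t 65.9 p [ 0.472  -0.0278  0.3706] w 0.0105 F [ 0.5 -0.8 -3.8]
[[ 0.019 -0.032  0.999]
 [-0.021  0.999  0.032]
 [-1.    -0.021  0.018]]
0.155 (np.float64(33.92553139190122), np.float64(0.24987849842172147))
0.16 (np.float64(33.009113119698796), np.float64(0.24684042219319435))
0.164 (np.float64(32.259728117248855), np.float64(0.24445643953091484))
0.168 (np.float64(31.49571660988469), np.float64(0.2421150944614181))
s51.png scale 5.0 off 180 80
```

View pics/s51.png

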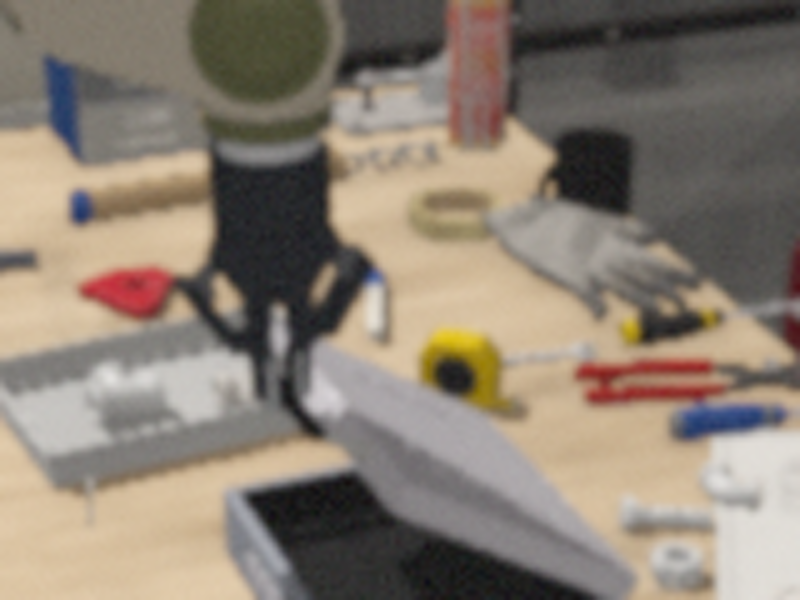

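Emit:
{"op": "play_rows", "data": {"turn": [[0, 0.2, 0], [0, 0.2, 0], [0, 0.2, 0], [0, 0.2, 0], [0, 0.2, 0], [0, 0, 0], [0, 0, 0], [0, 0, 0]], "delta_pos": [[1.3, 0, -0.75], [1.35, 0, -0.65], [1.4, 0, -0.55], [1.4, 0, -0.45], [1.4, 0, -0.35], [1.3, 0, -0.3], [1.0, 0, -0.2], [0, 0, 0]], "jaw": [255, 255, 255, 255, 255, 255, 255, 255]}}

```text
time: 66.95
eef_pos: [0.4383, -0.0295, 0.2811]
ee_rot: [-2.313, 1.547, -2.279]
force: [-4.1, -0.7, -3.3]
width: 0.0107
```

Run:
```python
from h import *
s,R=st()
for off in(.155,.16,.164,.168): print(off,theta(s['eef_pos']+[R[0,0]*off,0,0],off))
b=crop("side",180,100,340,220,"s52.png")
```

```text
t 66.95 p [ 0.4383 -0.0295  0.2811] w 0.0107 F [-4.1 -0.7 -3.3]
[[-0.016 -0.034  0.999]
 [-0.018  0.999  0.034]
 [-1.    -0.018 -0.016]]
0.155 (np.float64(11.234544050610483), np.float64(0.24657039060281016))
0.16 (np.float64(10.098115992977085), np.float64(0.24547711408169634))
0.164 (np.float64(9.181942752305048), np.float64(0.2446725715159437))
0.168 (np.float64(8.259961977632807), np.float64(0.24393099204315827))
s52.png scale 5.0 off 180 100
```

View pics/s52.png

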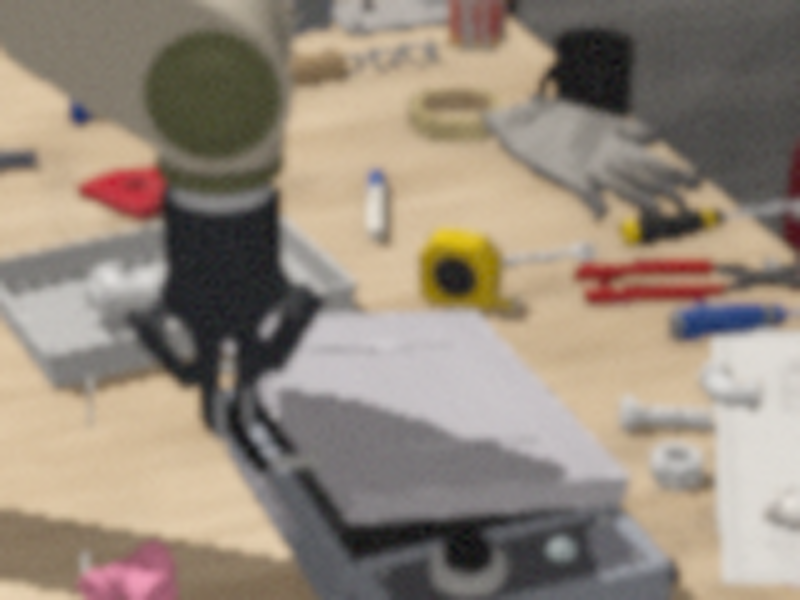

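Emit:
{"op": "play_rows", "data": {"turn": [[0, 0, 0], [0, 0, 0], [0, 0, 0], [0, 0, 0], [0, 0, 0], [0, 0, 0], [0, 0, 0], [0, 0, 0], [0, 0, 0]], "delta_pos": [[0.6, 0, -0.1], [0.6, 0, -0.05], [0.6, 0, -0.05], [0.5, 0, -0.05], [0.5, 0, 0], [0.4, 0, 0], [0.3, 0, 0], [0.3, 0, 0], [0, 0, 0]], "jaw": [255, 255, 255, 255, 255, 255, 255, 255, 255]}}

```text
time: 68.12
eef_pos: [0.4349, -0.0299, 0.2462]
ee_rot: [-2.604, 1.539, -2.568]
force: [-3.8, -1.2, -4.0]
width: 0.01
```

Emit:
{"op": "play_rows", "data": {"turn": [[0, 0, 0], [0, 0, 0], [0, 0, 0], [0, 0, 0]], "delta_pos": [[0.2, 0, 0], [0.2, 0, 0], [0.2, 0, 0], [0, 0, 0]], "jaw": [255, 255, 255, 255]}}

```text
time: 68.62
eef_pos: [0.4351, -0.0299, 0.2415]
ee_rot: [-2.667, 1.536, -2.631]
force: [-5.3, 0.9, -3.9]
width: 0.0108
```

Run:
```python
from h import *
s,R=st()
b=crop("side",180,100,340,220,"s53.png")
```

```text
t 68.62 p [ 0.4351 -0.0299  0.2415] w 0.0108 F [-5.3  0.9 -3.9]
[[-0.031 -0.036  0.999]
 [-0.017  0.999  0.036]
 [-0.999 -0.016 -0.031]]
s53.png scale 5.0 off 180 100
```

View pics/s53.png

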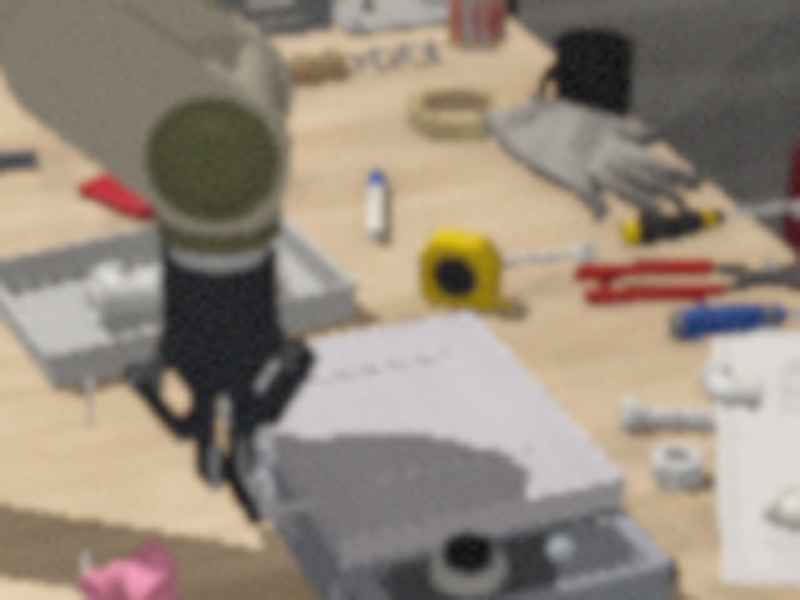

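Emit:
{"op": "play_rows", "data": {"turn": [[0, 0, 0], [0, 0, 0], [0, 0, 0], [0, 0, 0], [0, 0, 0], [0, -0.8, 0], [0, -0.9, 0], [0, 0, 0]], "delta_pos": [[0, 0, 0], [0, 0, 0], [-1, 0, 0], [-1.5, 0, 0], [-1.5, 0, 0], [0, 0, 0], [0, 0, -0.2], [0, 0, 0]], "jaw": [175, 175, 175, 175, 175, 255, 255, 255]}}

```text
time: 69.68
eef_pos: [0.4366, -0.0298, 0.286]
ee_rot: [-1.064, 1.549, -1.028]
force: [0.1, 0.2, -0.3]
width: 0.0003
```

Emit:
{"op": "play_rows", "data": {"turn": [[0, 0, 0], [0, 0, 0], [0, 0, 0], [0, 0, 0], [0, 0, 0]], "delta_pos": [[0.8, 0, 0], [0.8, 0, 0], [0.4, 0, 0], [0.2, 0, 0], [0, 0, 0]], "jaw": [255, 255, 255, 255, 255]}}

```text
time: 70.3
eef_pos: [0.4368, -0.0303, 0.2613]
ee_rot: [-1.156, 1.551, -1.12]
force: [0.2, 0.1, 0.9]
width: -0.0003
```

Emit:
{"op": "play_rows", "data": {"turn": [[0, 0, 0], [0, 0, 0], [0, 0, 0], [0, 0, 0]], "delta_pos": [[0.15, 0, -0.2], [0.15, 0, 0], [0.15, 0, 0], [0, 0, 0]], "jaw": [255, 255, 255, 255]}}

```text
time: 70.8
eef_pos: [0.4348, -0.0304, 0.2578]
ee_rot: [-1.087, 1.55, -1.051]
force: [-1.8, 0.5, 3.8]
width: -0.0002
```

Emit:
{"op": "play_rows", "data": {"turn": [[0, 0, 0], [0, 0, 0], [0, 0, 0]], "delta_pos": [[0.15, 0, 0], [0.15, 0, 0], [0, 0, 0]], "jaw": [255, 255, 255]}}

```text
time: 71.18
eef_pos: [0.4344, -0.0302, 0.2579]
ee_rot: [-1.028, 1.547, -0.992]
force: [-1.6, 1.5, 3.5]
width: -0.0003
```

Emit:
{"op": "play_rows", "data": {"turn": [[0, 0, 0], [0, 0, 0]], "delta_pos": [[0.2, 0, 0], [0.2, 0, 0]], "jaw": [255, 255]}}

```text
time: 71.42
eef_pos: [0.4343, -0.03, 0.2569]
ee_rot: [-0.968, 1.545, -0.93]
force: [-9.8, 3.4, 35.2]
width: -0.0
```

Hard stop reached. Back off and inspect.

Emit:
{"op": "play_rows", "data": {"turn": [[0, 0, 0], [0, 0, 0], [0, 0, 0], [0, 0, 0], [0, 0, 0], [0, 0, 0], [0, 0, 0]], "delta_pos": [[-1, 0, 0], [-3, 0, 0], [-5, 0, -1], [-5, 0, -2], [-3, 0, -3], [0, 0, -2], [0, 0, 0]], "jaw": [255, 255, 255, 255, 255, 255, 255]}}

```text
time: 72.3
eef_pos: [0.349, -0.0291, 0.4323]
ee_rot: [-0.952, 1.543, -0.915]
force: [-0.3, -0.1, -0.8]
width: 0.0001
```

Run:
```python
from h import *
s,R=st()
b=crop("side",120,90,380,285,"s54.png")
b=crop("top",80,80,420,300,"t54.png")
```

```text
t 72.3 p [ 0.349  -0.0291  0.4323] w 0.0001 F [-0.3 -0.1 -0.8]
[[ 0.017 -0.037  0.999]
 [-0.022  0.999  0.037]
 [-1.    -0.023  0.016]]
s54.png scale 3.076923076923077 off 120 90
t54.png scale 2.3529411764705883 off 80 80
```

View pics/s54.png

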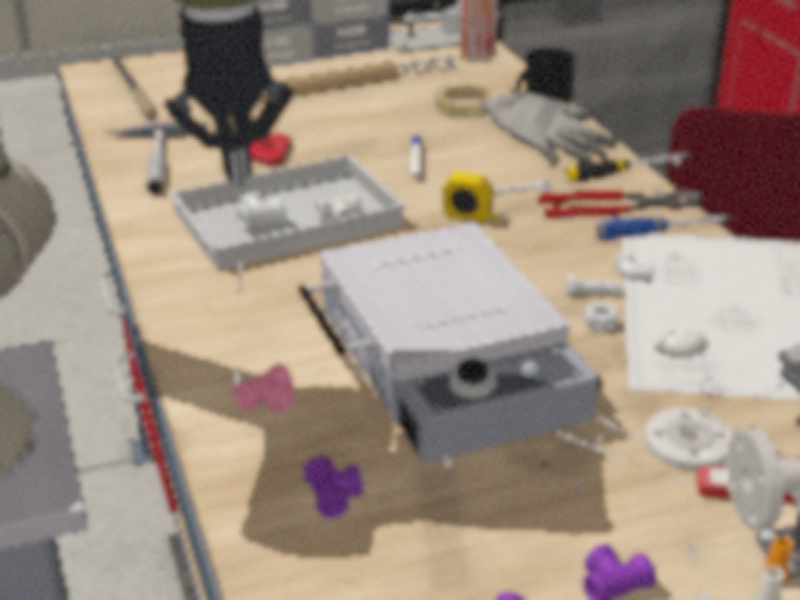

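View pics/t54.png

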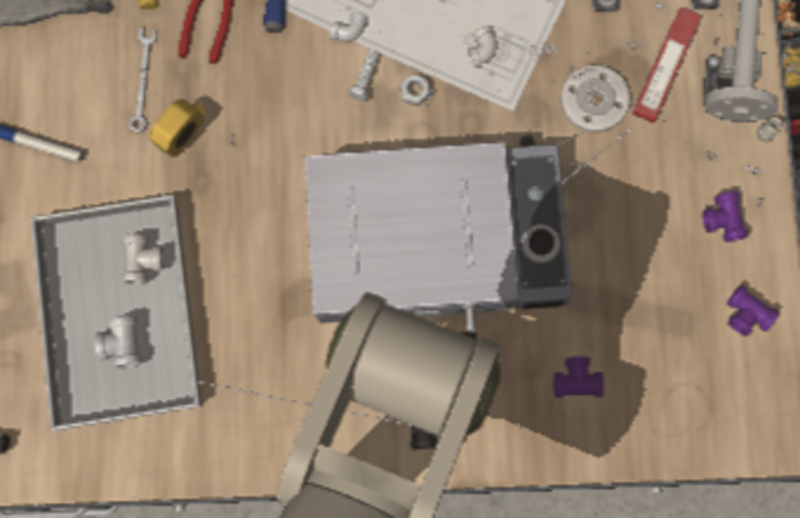

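```bash
python3 -c "
from workcell import r
print(r.job_done()); print(r.sense()['time'])"
```

```text
the job is handed in; nothing more can be done
None
the job is handed in; nothing more can be done
```

I finished the job and handed it in at about 72 s of the 210 s allowed; no verdict was reported. I found only two galvanised tees on the bench. I opened the cover, laid both in the chamber, shut it and pressed the start button down to its stop. I then opened the cover again, moved both tees to the tray and shut it.

**Final checks:**
- **Tees and bench:** the last pictures, from both cameras, show both tees lying in the tray. The pink and purple look-alikes, the flange and the tape measure look undisturbed. The tray did not appear to have been knocked.
- **Cover:** it met its hard stop both times I shut it, with the fingertips at the height expected for a shut cover. At the very start it seemed to be slightly ajar, not fully shut.
- **Button:** it reached its stop with the wrist force at about 34 N, and the pictures show it sprung back up.

**Force:** pressing the lift bar to confirm the first shut took the wrist force to about 67 N, and the second to 35 N. Both are under the 120 N wrist limit. The contact was with the closed fingertips, so I don't believe the 40 N limit for the arm or gripper body applies, but I could not check that separately.

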